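Scrape the printed caps off the shovel into the bin

ROBOT

A 7-joint arm with a two-finger parallel gripper is mounted at the origin on a cart in front of the work surface, level with it; the furniture and walls round the work are solid. World frame = base frame: x ahead of the robot, y to its left, z up, the work surface at z = 0. Lengths are in mm, angles in rad, forces in N, time in s.
With the tool pointing down it reaches from about 400 to 850 mm from the base axis. Payload 4.4 kg.
Tool frame: the origin (TCP) lies midway between the tips of the shut fingers; the grasp point (between the pads) lies 19 mm behind it; z points along the fingers, y is the direction in which the jaws open and shut (so a half turn about z gives the same grasp; the last joint's range is limited). The gripper opens to 94 mm and grips with 3 to 60 N. Pads are 16 mm wide; open, the fingers measure 119 mm over their backs; the gripper's body (75 mm by 177 mm) begins 78 mm behind the grasp point.
Start: joints at [-1.191, 0.628, 0.038, 1.517, -0.027, 0.996, -0.02], TCP at [280.244, 586.499, 170.978] pointing down, gripper open.
Joint ranges: [-3.06, 3.06], [-0.37, 2.12], [-1.25, 1.32], [0.18, 2.47], [-1.1, 4.24], [0.23, 1.98], [-2.94, 2.94]. Speed limits (rad/s): [2.57, 2.57, 3.14, 3.14, 3.14, 3.14, 3.14].

INTERFACE

Orientations are given as a 3x3 rotation matrix whose columns are the frame's x, y, z axes.
In Python, from station import robot, cams, ticket gives the robot as it stands. The module is installed in compiled form; this text tells all that it offers.
- The arm moves only by the tool apply_moves, never from a script. Its argument "deltas" is a list of rows, each a list of 7 numbers: the shift along the tool's x, y, z each as a share of 0.5 m, from -1 to 1, then the turn, a rotation vector about the tool's x, y, z each as a share of 0.12 rad, from -1 to 1, then the opening, from 0 (shut) to 1 (fully open). In form: [[tx, ty, tz, wx, wy, wz, grip], ...]. A call has 1 to 10 rows; each row shifts and turns the commanded pose from where the row before left it, along the tool's axes as they then stand; what a row does not reach is not made up. A row lasts 1/12 s, in which the tool goes at most 41.7 mm and 7.16 degrees, less where a joint would pass 70% of its speed; a pose out of reach is approached as far as the arm can. A call with a number of a shift or a turn outside -1 to 1 is refused whole. A call with a gripper value outside its range is refused whole. The fingers move at their own pace and stop on an object; "grip_force" is the grip in N (left out, the last holds). Time passes only in rows, so rows that do not move let the fingers close. It gives the time, the measured TCP pose, the force and the opening at its end, in the units of the state.
- robot.sense(): the state, without advancing time (a new reading comes with each control period).
- cams.get_image(name): name is "side" or "top" or "wrist"; returns a dict with "pixels" (400x640x3 uint8, red, green, blue), "z_map" (400x640 float32, mm along the optical axis (not along the pixel's ray), 0 where there is no reading), "fx", "fy", "cx", "cy" (pixels), "k1" (the pictures are not rectified: a ray, as slopes to the right and down, at radius r is drawn at 1 + k1 r^2 times it, then the intrinsics apply), "cam_to_world" (4x4, takes a point from camera to world coordinates). Camera axes: x right, y up, looking along -z (the intrinsics and any distortion apply to the point x, -y, -z); pixel columns grow to the right and rows downward; lengths in mm; the calibration is good to about 2 mm. A picture is of the moment at which its call begins.
- ticket.sign_off(): hands the job in, once; it reports no verdict.
The state is a dict: "clock": time; "joint_pos": joint angles; "joint_vel": joint speeds; "joint_torque": joint torques, N m; "eef_pos": TCP position; "eef_rot": TCP orientation; "ft_force": force on the tool from outside, world axes, zero at the start; "torque": the same for the moment, N m; "finger_gap": opening from 0.0 (shut) to 1.0 (fully open).
Only numpy, scipy, OpenCV 4.12 (cv2) and the standard library are available. Lean on these libraries where they do the work, as an engineer would, in place of code of your own. Each camera call takes 0.05 s, during which the arm holds its last target.

TASK

Push the grey bin back until it sits flush against the stop rail, about centred on it. Carry the loaded shovel level to the bin, rest the blade's side edge on the ledge and draw the blade right through under the steel rim bar, so that the bar scrapes the caps off into the bin; do not tip the shovel or take caps off the blade by hand. Put the stray caps on the bench into the bin too, lay the empty shovel back along its blue mat, leave the bin against the rail, and do not disturb the little blue-lidded pot.

Things in the scene. Friction and masses are not known exactly. Their poses are not given: they have to be found in the camera images.
- bin: Loose grey collecting bin, 140 mm (its x) by 130 mm (its y), 0.9 kg, open on top; origin at the centre of its underside, z up, x toward the stop rail when home. Floor 4 mm thick, walls 3 mm thick; front (-x), back (+x) and left (+y) walls 40 mm high. The right (-y) wall carries the scraping rim: a flat ledge, 12 mm wide (y -65 to -53 mm), top at z = 50 mm, and above it the rim bar, leaving a slot 8 mm high.
- rim_bar: Steel rim bar of the bin, fixed to it; its frame is the bin's. Level bar 12 mm high, underside at z = 58 mm, y -65 to -59 mm, running from a post at the back (post from x = 63 to 70 mm) to its free end, marked orange, at x = -48 mm. The slot below it is open towards the bin's inside, to the outside, and at the front end beyond the free end of the bar (x < -48 mm), where the shovel's rear lip and handle pass.
- bin_back (a point): Middle of the lower edge of the bin's back wall, outer face (70 mm along x from the bin's origin).
- stop_rail: Fixed aluminium stop rail on the bench, 150 mm long (its y), 16 mm thick, 25 mm high; origin at the middle of the foot of its front face, which faces -x, to the robot; the red line marks its middle. The bin's back wall belongs flush against this face.
- shovel: Loose flat hand shovel, 0.18 kg. Origin at the centre of the blade's underside, x from handle to blade tip, z up. Aluminium blade 115 mm (x) by 90 mm (y), 3 mm thick, open at the tip and both sides, with a rear lip 12 mm high at x = -57.5 to -53.5 mm. Behind it a level wooden handle from x = -160 to -76 mm, 18 mm wide (y), z = 18 to 42 mm, and a small rubber foot under its rear end.
- shovel_grip (a point): Middle of the shovel's handle, 118 mm behind the blade's centre and 30 mm above the blade's underside; to be pinched from above across its 18 mm width.
- shovel_mid (a point): Middle of the shovel's whole length, at the level of the underside, 50 mm behind the blade's centre.
- mat: Fixed blue parking mat on the side stand, 250 mm (x) by 120 mm (y), 3 mm thick, top at z = 2 mm; origin at the centre of its underside. The shovel starts here, lying along it, its tip to the far (+x) end.
- jig_post (a point): Middle of the nearest post of the printing jig with its knob, fixed on the bench: 80 mm (world x) by 70 mm (world y) over all, 195 mm high; keep the gripper clear of it. The jig's screen frame, up to 105 mm high, lies to the robot's side of it.
- hardener_pot: Bystander: small pot with a blue lid, 38 mm across, 66 mm high; origin at the centre of its underside.
- load_0: Black round moulded cap, 24 mm across, 9 mm high, 12 g; origin at the centre of its underside. One of the caps that start on the shovel's blade (3 to 5 of them; may be absent), at least 9 mm from its side edges and 13 mm in front of its rear lip.
- load_1: Black round moulded cap, 24 mm across, 9 mm high, 12 g; origin at the centre of its underside. One of the caps that start on the shovel's blade (3 to 5 of them; may be absent), at least 9 mm from its side edges and 13 mm in front of its rear lip.
- load_2: Black round moulded cap, 24 mm across, 9 mm high, 12 g; origin at the centre of its underside. One of the caps that start on the shovel's blade (3 to 5 of them; may be absent), at least 9 mm from its side edges and 13 mm in front of its rear lip.
- load_3: Black round moulded cap, 24 mm across, 9 mm high, 12 g; origin at the centre of its underside. One of the caps that start on the shovel's blade (3 to 5 of them; may be absent), at least 9 mm from its side edges and 13 mm in front of its rear lip.
- load_4: Black round moulded cap, 24 mm across, 9 mm high, 12 g; origin at the centre of its underside. One of the caps that start on the shovel's blade (3 to 5 of them; may be absent), at least 9 mm from its side edges and 13 mm in front of its rear lip.
- stray_0: Black round moulded cap, 24 mm across, 9 mm high, 12 g; origin at the centre of its underside. One of the stray caps that start on the bench right of the bin (2 to 3 of them; may be absent).
- stray_1: Black round moulded cap, 24 mm across, 9 mm high, 12 g; origin at the centre of its underside. One of the stray caps that start on the bench right of the bin (2 to 3 of them; may be absent).
- stray_2: Black round moulded cap, 24 mm across, 9 mm high, 12 g; origin at the centre of its underside. One of the stray caps that start on the bench right of the bin (2 to 3 of them; may be absent).

How it is judged:
By the outcome, as a careful person would: the job done as asked, in the order asked, and still so for the second after the job is handed in, with the robot touching nothing.
Of load_0, load_1, load_2, load_3, load_4 only 3 to 5 are there at a start; the rules pass over those that are not, and their reading is None.
Of stray_0, stray_1, stray_2 only 2 to 3 are there at a start; the rules pass over those that are not, and their reading is None.
At some moment in a run one of bin, stray_0, stray_1, stray_2 may be knocked a few centimetres aside while the robot is not near it.
It also fails if it takes over 210 s, if anything falls off the work surface, if the arm or the gripper's body presses on something with over 40 N, if the wrist force passes 120 N, or if a joint passes its speed limit or range.

## Working session

There is one attempt and no reset: what is moved stays moved. The work goes in short steps, Python scripts to look and compute and a tool call to move; the robot and the scene stay as the last step left them, time stands still between calls to the robot, and variables do not carry over. Pictures are saved under pics/ and viewed, and the job is handed in when it is done.

Besides the shell and the picture viewer there is one more tool, called as name(argument=value, ...), one argument or row to a line, values as JSON. apply_moves: Moves the arm, as the interface text tells. Its arguments: {"type":"object","properties":{"deltas":{"type":"array","items":{"type":"array","items":{"type":"number","minimum":-1,"maximum":1}}},"grip_force":{"type":"number"}},"required":["deltas"]}

```bash
mkdir -p pics; ls
cat > h.py <<'E'
import numpy as np, cv2
from station import robot, cams, ticket
def shot(name, fn):
    im=cams.get_image(name); cv2.imwrite('pics/'+fn+'.png', cv2.cvtColor(im['pixels'],cv2.COLOR_RGB2BGR)); np.savez('pics/'+fn+'.npz',**{k:v for k,v in im.items()}); return im
def load(fn):
    return dict(np.load('pics/'+fn+'.npz'))
def ray(im,u,v):
    x=(u-im['cx'])/im['fx']; y=(v-im['cy'])/im['fy']; rd=np.hypot(x,y); k=float(im['k1']); r=rd
    for _ in range(30): r=rd/(1+k*r*r)
    s=r/rd if rd>0 else 1
    return np.array([x*s,-y*s,-1.0])
def p3(im,u,v,z=None):
    """world point; by depth map, or by plane z"""
    d=ray(im,u,v); T=np.array(im['cam_to_world'])
    if z is None:
        D=float(im['z_map'][int(round(v)),int(round(u))]); return (T@np.r_[d*D,1])[:3]
    o=T[:3,3]; w=T[:3,:3]@d; return o+w*(z-o[2])/w[2]
def crop(fn,u0,v0,u1,v1,s,out):
    i=cv2.imread('pics/'+fn+'.png')[v0:v1,u0:u1]; cv2.imwrite('pics/'+out+'.png',cv2.resize(i,None,fx=s,fy=s,interpolation=cv2.INTER_CUBIC))
def cloud(im):
    v,u=np.mgrid[0:400,0:640]; pts=cv2.undistortPoints(np.stack([u,v],-1).reshape(-1,1,2).astype(np.float64),np.array([[im['fx'],0,im['cx']],[0,im['fy'],im['cy']],[0,0,1.]]),np.array([float(im['k1']),0,0,0.])).reshape(400,640,2)
    D=im['z_map']; c=np.stack([pts[...,0]*D,-pts[...,1]*D,-D,np.ones_like(D)],-1)
    return c@np.array(im['cam_to_world']).T
def st():
    s=robot.sense(); print('t',round(s['clock'],2),'pos',np.round(s['eef_pos'],1),'gap',round(s['finger_gap'],3),'F',np.round(s['ft_force'],1)); print(np.round(s['eef_rot'],3).tolist(),'q',np.round(s['joint_pos'],3)); return s
E
python3 - <<'E'
from h import *
st()
for n in ['side','top','wrist']:
    im=shot(n,n+'0'); print(n,im['fx'],im['cx'],im['cy'],im['k1'],np.round(im['cam_to_world'],3).tolist())
E
```

```text
pics
t 0.0 pos [279.9 585.9 170.1] gap 1.001 F [-0.4  0.4  0.5]
[[-0.902, 0.431, -0.001], [0.431, 0.902, -0.002], [-0.0, -0.002, -1.0]] q [-1.191  0.629  0.038  1.518 -0.027  0.996 -0.02 ]
side 404.53916640694786 316.95327855292237 202.04583515971214 -0.03376292356586585 [[0.908, 0.264, -0.325, 166.361], [-0.419, 0.579, -0.699, -914.565], [0.004, 0.771, 0.637, 972.462], [0.0, 0.0, 0.0, 1.0]]
top 465.45817451327815 310.1752952469326 204.62154950644887 -0.022249586192242946 [[0.002, 0.992, -0.127, 410.016], [-1.0, 0.002, -0.0, 0.328], [0.0, 0.127, 0.992, 1595.609], [0.0, 0.0, 0.0, 1.0]]
wrist 298.47966038637634 320.4677656576613 195.21616561940442 -0.03643720978356592 [[0.431, -0.866, -0.253, 206.677], [0.903, 0.413, 0.122, 621.296], [-0.001, -0.281, 0.96, 383.479], [0.0, 0.0, 0.0, 1.0]]
```

View pics/side0.png

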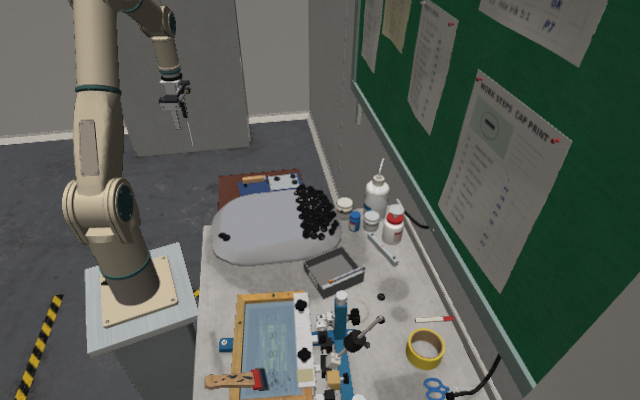

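View pics/top0.png

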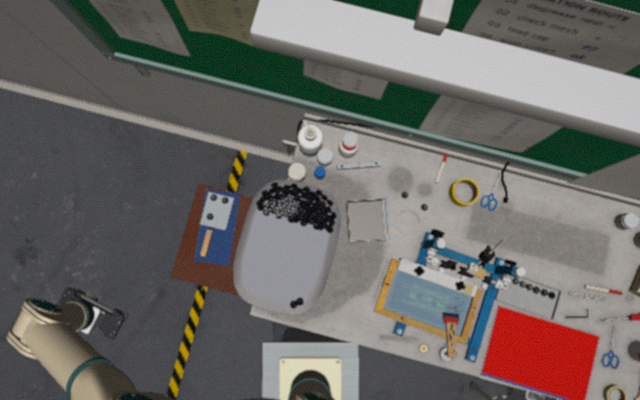

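View pics/wrist0.png

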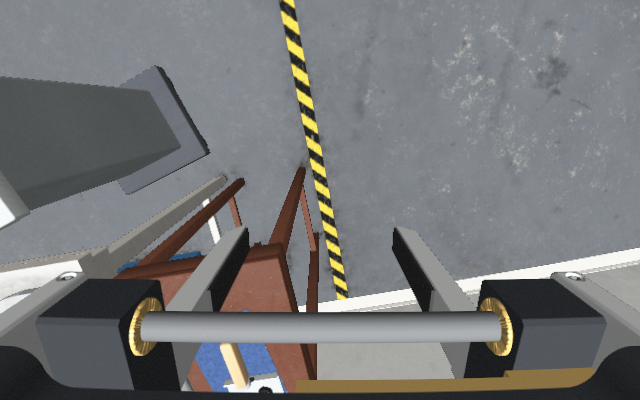

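Run:
```python
from h import *
crop('top0',170,120,300,310,4.0,'c1') 
crop('top0',270,110,470,260,4,'c2')
crop('side0',200,160,440,340,3.3,'c3')
```

```text
(no output)
```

View pics/c2.png

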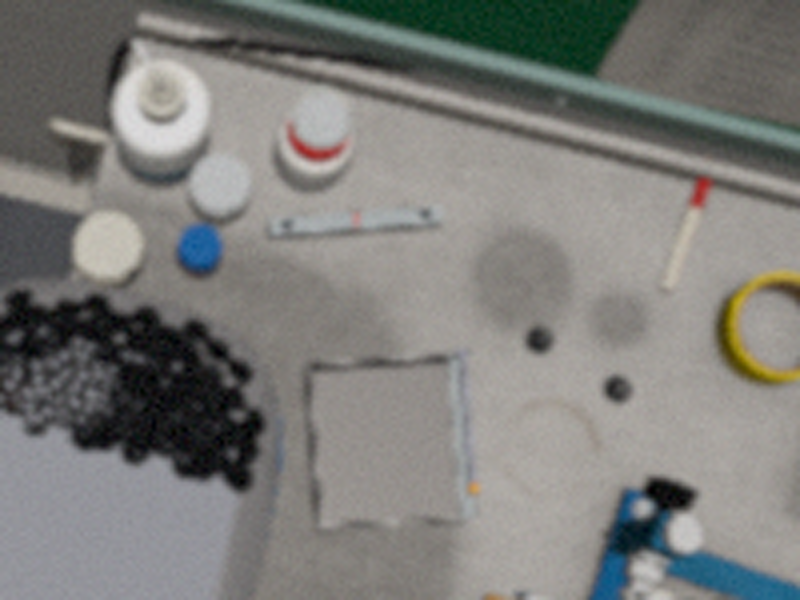

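View pics/c3.png

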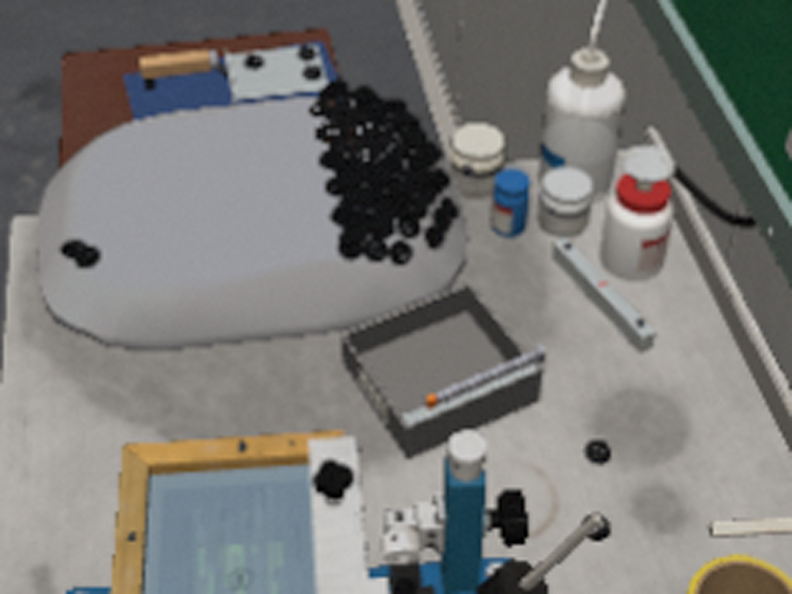

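Run:
```python
from h import *
crop('top0',170,170,260,300,4.6,'c1')
```

```text
(no output)
```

View pics/c1.png

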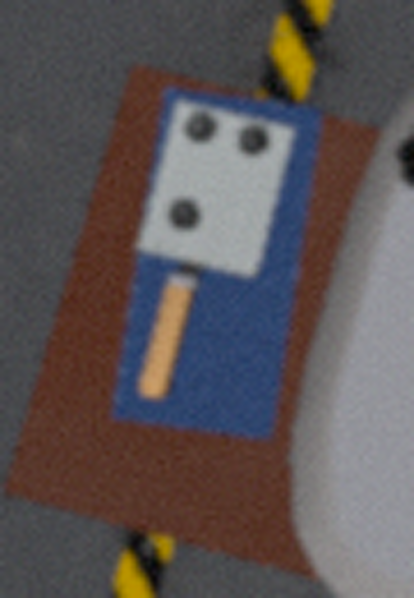

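Run:
```python
from h import *
t=load('top0'); s=load('side0')
def c2(u,v,z=None): return np.round(p3(t,270+u/4,110+v/4,z),1)
def c1(u,v,z=None): return np.round(p3(t,170+u/4.6,170+v/4.6,z),1)
print('rail mark',c2(357,216,25),c2(357,216),'L',c2(270,223,25),'R',c2(440,211,25))
print('rail front',c2(272,237,25),c2(441,226,25))
print('bin corners: BL',c2(307,368,40),'FL',c2(320,525,40),'free end orange',c2(474,489,70),'barback',c2(463,352,70),'FR',c2(470,517,50))
print('pot',c2(201,244,66),c2(201,244))
print('strays',c2(540,338,9),c2(617,388,9), c2(540,338))
print('shovel blade corners TL',c1(180,100,5),'TR',c1(296,130,5),'BL',c1(138,248,5),'BR',c1(255,276,5))
print('handle ends',c1(181,278,42),c1(153,397,42),c1(181,278))
print('mat corners',c1(166,86,2),c1(320,108,2),c1(113,416,2),c1(272,440,2),c1(230,350))
print('caps',c1(201,125,14),c1(253,138,14),c1(183,213,14))
C=cloud(t)
for n,(u,v) in {'benchnear':(345,270),'mat':(240,350)}.items(): pass
print('bench z',C[255:262,350:365,2].mean(),C[255:262,350:365,2].std())
```

```text
rail mark [ 751.9 -168.1   25. ] [ 753.2 -168.8   18.8] L [745.6 -93.2  25. ] R [ 756.4 -239.7   25. ]
rail front [733.3 -94.9  25. ] [ 743.2 -240.3   25. ]
bin corners: BL [ 617.9 -122.8   40. ] FL [ 485.7 -132.5   40. ] free end orange [ 513.9 -256.6   70. ] barback [ 627.4 -249.7   70. ] FR [ 492.  -256.2   50. ]
pot [718.8 -33.   66. ] [718.3 -32.9  68.6]
strays [ 648.4 -326.5    9. ] [ 605.1 -391.7    9. ] [ 647.5 -325.2   15.2]
shovel blade corners TL [657.6 350.3   5. ] TR [635.  262.4   5. ] BL [545.9 378.5   5. ] BR [525.2 290.6   5. ]
handle ends [520.9 337.7  42. ] [434.8 355.5  42. ] [521.2 338.5  38.4]
mat corners [668.8 361.9   2. ] [652.2 245.2   2. ] [421.4 393.9   2. ] [404.1 275.7   2. ] [470.3 308.3   2.7]
caps [637.4 332.1  14. ] [627.6 293.   14. ] [571.3 343.7  14. ]
bench z -0.39632143440099493 3.4879816988677623
```

Run:
```python
from h import *
t=load('top0'); s=load('side0')
C=np.concatenate([cloud(t).reshape(-1,4)[t['z_map'].ravel()>0],cloud(s).reshape(-1,4)[s['z_map'].ravel()>0]])
# height map 25 mm grid, max z (98 pct), x rows 300..900, y 420..-500
for x in range(875,375,-25):
    row=[]
    for y in range(450,-525,-25):
        m=(abs(C[:,0]-x)<12.5)&(abs(C[:,1]-y)<12.5)
        row.append('%4d'%np.percentile(C[m,2],90) if m.sum()>3 else '   .')
    print('%4d'%x,''.join(row))
print('    ',''.join('%4d'%y for y in range(450,-525,-25)))
```

```text
875 -772-765-767-771-769-771-771-770-770-768-775-773-765-770   .   .   .   . 709 578 685 704 738 816 820  90  96  93  99  66   .   .   .   .   .   .   .   .   .
 850 -769-765-772-768-773-769-769-771-772-766-769-771-769-766   .   .   . 227 150 137   3   4 463 648 811 818 708 719 712  90  96  99  98   .   .   .   .   .   .
 825 -768-768-774-771-769-767-772-771-771-772   .   .   .   .   .   . 130 173 211 166 114   3 133 132 130   5 219 671 855 870 893 888  57  91  98 100  97   .   .
 800 -768-773-773-772-771-768-770-769-769   .   .   .   .   .   .   .   9 141 170 140 117  53 129 128 128  35   3   4   4   4 830 890 904 917 939 930  78  94  98
 775    .   .-767-775-772-774-772-764   .   .   .   .   .   .   .   .   2 119 130 119  58  54  36  96  80   3   4   5   4   4   4   4 336 380 847 926 941 926 889
 750    .   .   .   .   .-766-770   .   .   .   .   .   .   .   .   .  65  63   3  51  57  46  29  27  28  27  28  28  20   3   3   3   3   3   2   2 332 410 807
 725    .   .   .   .   .   .   .   .   .   .   .   .   .   .   .  65  66  63   4  68  67   3  12  10   4   4   4   4   4   4   3
[... 1600 characters left out ...]
  26   3   2   3   3   3   2 192 193 116  23   2   3
 450    2   4   5  38  45   5   6   6  35  70  73  73  73  74  74  73  73  73  73  74  71  44   3   4   3   3   3   3   3   3   4   3   4 122 164  27  27  27 218
 425    4   3   4   5   6   6   5   5  42  70  74  73  73  74  73  74  73  74  73  73  68  36   3   4   3   3   3   5  79  85 106 105  20 111 113 112 115  43 218
 400    4   3   3   3   3   4   4   3  48  70  75  73  74  73  73  73  74  73  72  72  62  23   3   3   3   4   4   3  82 104 106 136 136 105 106 111 130 112 152
      450 425 400 375 350 325 300 275 250 225 200 175 150 125 100  75  50  25   0 -25 -50 -75-100-125-150-175-200-225-250-275-300-325-350-375-400-425-450-475-500
```

apply_moves(
  deltas=[
    [0, 0, -0.02, 0, 0, 0, 1],
    [0, 0, 0, 0, 0, 0, 1],
  ],
)

```text
clock: 0.32
eef_pos: [280.7, 587.4, 182.6]
eef_rot: [[-0.902, 0.431, 0.001], [0.431, 0.902, 0.002], [0.0, 0.002, -1.0]]
ft_force: [-0.2, 0.4, 0.7]
finger_gap: 0.998
```

```bash
cat >> h.py <<'E'
def yawof(R): return np.degrees(np.arctan2(R[1,1],R[0,1]))
def plan(P, yaw=None, n=10, frm=None, fy=None, ramp=0, grip=1):
    """rows from the measured (or given) pose to P (world mm), tool-y bearing yaw deg; levels tool too"""
    from scipy.spatial.transform import Rotation as Ro
    s=robot.sense(); p=np.array(s['eef_pos'] if frm is None else frm,float)
    R=np.array(s['eef_rot']); a0=yawof(R) if fy is None else fy
    if yaw is None: yaw=a0
    dy=(yaw-a0+180)%360-180
    w=np.ones(n)
    if ramp: 
        w=np.minimum(1,np.minimum(np.arange(1,n+1),np.arange(n,0,-1))/(ramp+1.))
    w/=w.sum(); d=np.array(P,float)-p; a=a0; rows=[]
    for k in range(n):
        am=np.radians(a); y=np.array([np.cos(am),np.sin(am)]); x=np.array([-y[1],y[0]])
        st=d*w[k]; rows.append([round(float(st[:2]@x)/500,4),round(float(st[:2]@y)/500,4),round(-st[2]/500,4),0,0,round(-np.radians(dy*w[k])/.12,3),grip]); a+=dy*w[k]
    print('dist',np.round(d,1),'dyaw',round(dy,1),'max step mm',round(np.linalg.norm(d)*w.max(),1),'deg',round(abs(dy)*w.max(),2))
    for i in range(0,n,10): print(rows[i:i+10])
E
python3 - <<'E'
from h import *
st()
E
```

```text
t 0.32 pos [280.7 587.4 182.6] gap 0.998 F [-0.2  0.4  0.7]
[[-0.902, 0.431, 0.001], [0.431, 0.902, 0.002], [0.0, 0.002, -1.0]] q [-1.191  0.617  0.039  1.504 -0.027  1.019 -0.02 ]
```

Run:
```python
from h import *
plan([540,200,260],-30,13,ramp=1)
plan([540,-200,260],-86,13,frm=[540,200,260],fy=-30,ramp=1)
```

```text
dist [ 259.3 -387.4   77.4] dyaw -94.5 max step mm 39.4 deg 7.87
[[-0.0334, -0.0198, np.float64(-0.0065), 0, 0, np.float64(0.572), 1], [-0.0694, -0.0349, np.float64(-0.0129), 0, 0, np.float64(1.145), 1], [-0.0735, -0.0251, np.float64(-0.0129), 0, 0, np.float64(1.145), 1], [-0.0763, -0.0148, np.float64(-0.0129), 0, 0, np.float64(1.145), 1], [-0.0776, -0.0042, np.float64(-0.0129), 0, 0, np.float64(1.145), 1], [-0.0774, 0.0065, np.float64(-0.0129), 0, 0, np.float64(1.145), 1], [-0.0758, 0.017, np.float64(-0.0129), 0, 0, np.float64(1.145), 1], [-0.0728, 0.0272, np.float64(-0.0129), 0, 0, np.float64(1.145), 1], [-0.0684, 0.0369, np.float64(-0.0129), 0, 0, np.float64(1.145), 1], [-0.0627, 0.0459, np.float64(-0.0129), 0, 0, np.float64(1.145), 1]]
[[-0.0558, 0.0541, np.float64(-0.0129), 0, 0, np.float64(1.145), 1], [-0.0478, 0.0612, np.float64(-0.0129), 0, 0, np.float64(1.145), 1], [-0.0195, 0.0336, np.float64(-0.0065), 0, 0, np.float64(0.572), 1]]
dist [   0. -400.    0.] dyaw -56 max step mm 33.3 deg 4.67
[[-0.0289, 0.0167, np.float64(-0.0), 0, 0, np.float64(0.339), 1], [-0.0563, 0.0357, np.float64(-0.0), 0, 0, np.float64(0.679), 1], [-0.0532, 0.0401, np.float64(-0.0), 0, 0, np.float64(0.679), 1], [-0.0498, 0.0443, np.float64(-0.0), 0, 0, np.float64(0.679), 1], [-0.046, 0.0482, np.float64(-0.0), 0, 0, np.float64(0.679), 1], [-0.042, 0.0518, np.float64(-0.0), 0, 0, np.float64(0.679), 1], [-0.0376, 0.0551, np.float64(-0.0), 0, 0, np.float64(0.679), 1], [-0.033, 0.0579, np.float64(-0.0), 0, 0, np.float64(0.679), 1], [-0.0282, 0.0604, np.float64(-0.0), 0, 0, np.float64(0.679), 1], [-0.0232, 0.0625, np.float64(-0.0), 0, 0, np.float64(0.679), 1]]
[[-0.018, 0.0642, np.float64(-0.0), 0, 0, np.float64(0.679), 1], [-0.0127, 0.0654, np.float64(-0.0), 0, 0, np.float64(0.679), 1], [-0.0037, 0.0331, np.float64(-0.0), 0, 0, np.float64(0.339), 1]]
```

apply_moves(
  deltas=[
    [-0.03, -0.02, -0.02, 0, 0, 0, 1],
    [-0.067, -0.04, -0.02, 0, 0, 0, 1],
    [-0.067, -0.04, -0.02, 0, 0, 0, 1],
    [-0.067, -0.04, -0.02, 0, 0, 0, 1],
    [-0.067, -0.04, -0.02, 0, 0, 0, 1],
    [-0.067, -0.04, -0.02, 0, 0, 0, 1],
    [-0.067, -0.04, -0.02, 0, 0, 0, 1],
    [-0.067, -0.04, -0.02, 0, 0, 0, 1],
    [-0.067, -0.04, 0, 0, 0, 0, 1],
    [-0.067, -0.04, 0, 0, 0, 0, 1],
  ],
)

```text
clock: 1.15
eef_pos: [485.3, 275.8, 262.8]
eef_rot: [[-0.902, 0.432, 0.002], [0.432, 0.902, 0.001], [-0.002, 0.002, -1.0]]
ft_force: [0.4, -0.2, -0.2]
finger_gap: 1.001
```

apply_moves(
  deltas=[
    [-0.067, -0.04, 0, 0, 0, 0, 1],
    [-0.067, -0.04, 0, 0, 0, 0, 1],
    [-0.05, -0.06, 0, 0, 0, 0, 1],
    [-0.035, -0.072, 0, 0, 0, 0, 1],
    [-0.035, -0.072, 0, 0, 0, 0, 1],
    [-0.035, -0.072, 0, 0, 0, 0, 1],
    [-0.035, -0.072, 0, 0, 0, 0, 1],
    [-0.035, -0.072, 0, 0, 0, 0, 1],
    [-0.035, -0.072, 0, 0, 0, 0, 1],
    [-0.035, -0.072, 0, 0, 0, 0, 1],
  ],
)

```text
clock: 1.98
eef_pos: [537.6, -107.4, 262.0]
eef_rot: [[-0.902, 0.432, 0.001], [0.432, 0.902, -0.0], [-0.001, 0.0, -1.0]]
ft_force: [0.2, -0.8, -0.5]
finger_gap: 0.999
```

apply_moves(
  deltas=[
    [-0.035, -0.072, 0, 0, 0, 0.5, 1],
    [0, 0, 0, 0, 0, 1, 1],
    [0, 0, 0, 0, 0, 1, 1],
    [0, 0, 0, 0, 0, 1, 1],
    [0, 0, 0, 0, 0, 1, 1],
    [0, 0, 0, 0, 0, 1, 1],
    [0, 0, 0, 0, 0, 1, 1],
    [0, 0, 0, 0, 0, 1, 1],
    [0, 0, 0, 0, 0, 1, 1],
    [0, 0, 0, 0, 0, 1, 1],
  ],
)

```text
clock: 2.82
eef_pos: [538.1, -145.3, 261.8]
eef_rot: [[0.022, 1.0, 0.001], [1.0, -0.022, 0.0], [0.0, 0.001, -1.0]]
ft_force: [-0.6, 0.2, 0.7]
finger_gap: 1.003
```

apply_moves(
  deltas=[
    [0, 0, 0, 0, 0, 1, 1],
    [0, 0, 0, 0, 0, 1, 1],
    [0, 0, 0, 0, 0, 1, 1],
    [0, 0, 0, 0, 0, 1, 1],
    [0, 0, 0, 0, 0, 1, 1],
    [0, 0, 0, 0, 0, 1, 1],
    [0, 0, 0, 0, 0, 1, 1],
    [0, 0, 0, 0, 0, 1, 1],
    [0, 0, 0, 0, 0, 1, 1],
    [0, 0, 0, 0, 0, 1, 1],
  ],
)

```text
clock: 3.65
eef_pos: [538.1, -145.2, 261.7]
eef_rot: [[0.94, 0.342, 0.001], [0.342, -0.94, 0.001], [0.001, -0.0, -1.0]]
ft_force: [-0.3, -1.0, -1.0]
finger_gap: 0.998
```

Run:
```python
from h import *
st(); shot('wrist','w1')
```

```text
t 3.65 pos [ 538.1 -145.2  261.7] gap 0.998 F [-0.3 -1.  -1. ]
[[0.94, 0.342, 0.001], [0.342, -0.94, 0.001], [0.001, -0.0, -1.0]] q [-0.296  0.501  0.801  1.67  -0.391  1.138 -0.611]
```

View pics/w1.png

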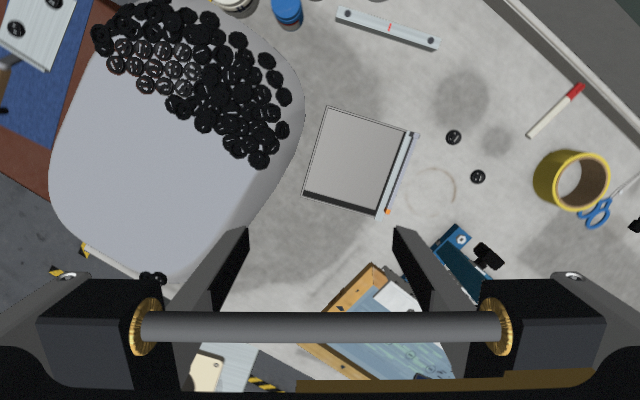

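Run:
```python
from h import *
crop('w1',265,0,505,230,3.3,'c4'); crop('w1',290,90,430,225,5.5,'c5')
```

```text
(no output)
```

View pics/c4.png

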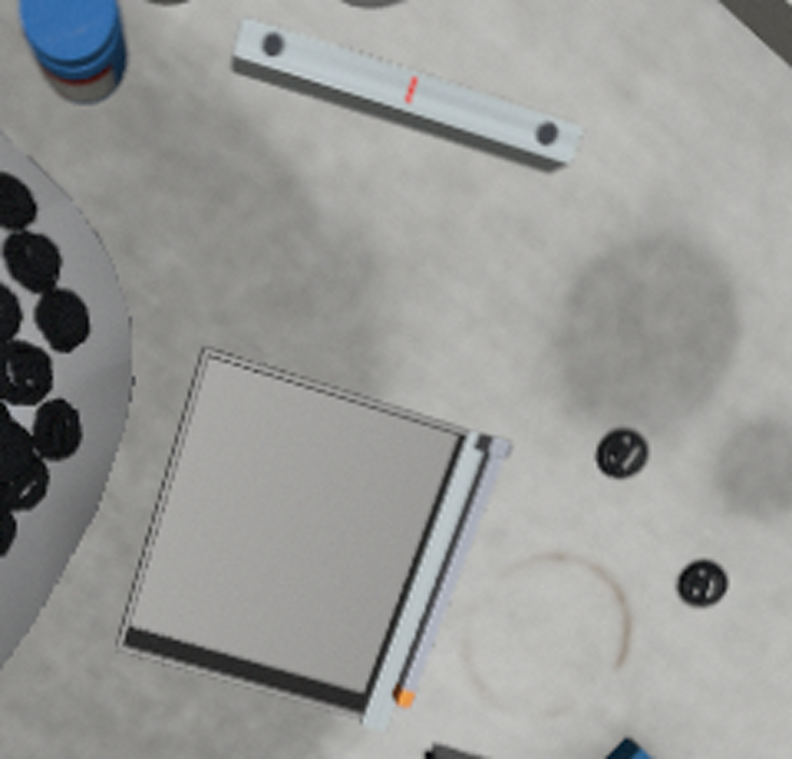

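View pics/c5.png

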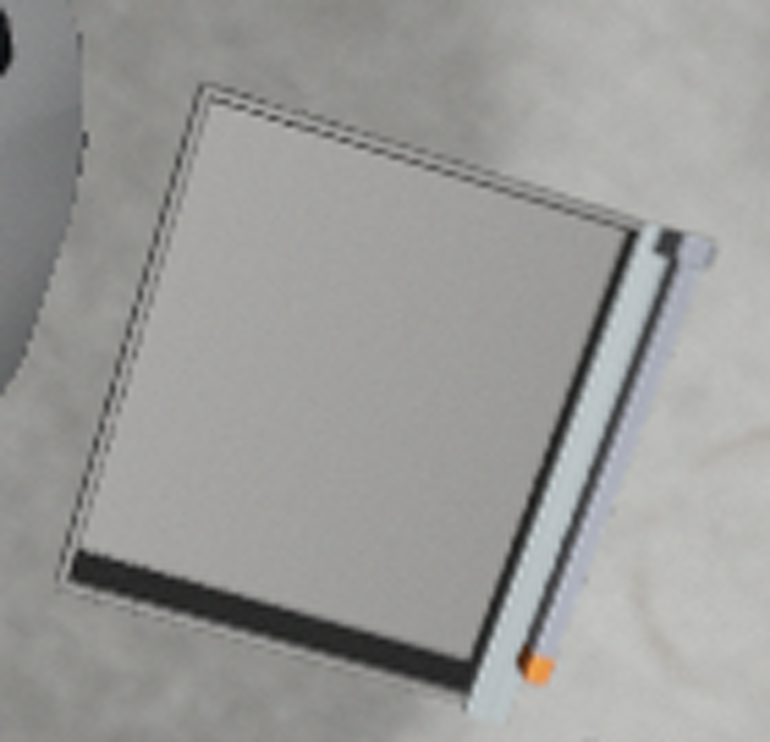

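```bash
cat >> h.py <<'E'
from scipy.optimize import least_squares
def proj(im,P):
    T=np.linalg.inv(np.array(im['cam_to_world'])); c=(T@np.c_[P,np.ones(len(P))].T).T
    x=c[:,0]/-c[:,2]; y=-c[:,1]/-c[:,2]; f=1+float(im['k1'])*(x*x+y*y)
    return np.c_[im['cx']+im['fx']*x*f, im['cy']+im['fy']*y*f]
def fit(im,model,pix,g,z0=0.,free_z=False):
    model=np.array(model,float); pix=np.array(pix,float)
    def P(q):
        c,s=np.cos(q[2]),np.sin(q[2]); z=z0+(q[3] if free_z else 0)
        return np.c_[q[0]+c*model[:,0]-s*model[:,1],q[1]+s*model[:,0]+c*model[:,1],model[:,2]+z]
    r=least_squares(lambda q:(proj(im,P(q))-pix).ravel(),list(g)+([0.] if free_z else []),loss='soft_l1',x_scale=[1,1,.01]+([1] if free_z else []))
    print('pose',np.round(r.x,4),'deg',round(np.degrees(r.x[2]),2),'res px',np.round((proj(im,P(r.x))-pix),1).tolist()); return r.x
def cp(pts,u0,v0,s): return [(u0+(a+.5)/s-.5, v0+(b+.5)/s-.5) for a,b in pts]
E
python3 - <<'E'
from h import *
w=load('w1')
b=fit(w,[(70,65,40),(-70,65,40),(70,-65,70),(-70,-65,50),(-70,-53,50)],cp([(203,86),(62,586),(713,243),(503,722),(467,708)],290,90,5.5),(560,-190,.07))
r=fit(w,[(16,75,25),(0,75,25),(0,-75,25),(16,-75,25),(0,75,0),(0,-75,0),(8,0,25)],cp([(247,20),(235,60),(573,155),(582,128),(235,72),(567,168),(411,90)],265,0,3.3),(744,-168,.07))
c,s=np.cos(r[2]),np.sin(r[2]); d=b[:2]-r[:2]; print('bin in rail frame',c*d[0]+s*d[1],-s*d[0]+c*d[1],'home',r[:2]-70*np.array([c,s]))
print('strays',[np.round(p3(w,u,v,9),1) for u,v in cp([(622,453),(702,583)],265,0,3.3)])
print('pot',p3(w,*cp([(72,15)],265,0,3.3)[0],66), 'jig', [np.round(p3(w,u,v),0) for u,v in [(490,258),(462,237)]])
E
```

```text
pose [ 5.582552e+02 -1.923484e+02  6.280000e-02] deg 3.6 res px [[-0.1, -0.8], [-1.0, 0.4], [0.5, -0.8], [0.7, 0.6], [-0.2, 1.1]]
pose [ 7.426791e+02 -1.702595e+02  9.860000e-02] deg 5.65 res px [[-0.7, -0.8], [-0.2, -0.3], [1.3, 1.5], [2.5, -2.4], [-1.1, 1.2], [-3.4, 0.8], [1.0, -0.2]]
bin in rail frame -185.70260298789108 -3.822084503962202 home [ 673.01923083 -177.15212894]
strays [array([ 647.5, -324.8,    9. ]), array([ 605. , -390.6,    9. ])]
pot [717.79469301 -35.92549773  66.        ] jig [array([ 513., -400.,  114.]), array([ 506., -406.,   26.])]
```

Run:
```python
from h import *
crop('w1',330,0,450,60,6.5,'c6')
```

```text
(no output)
```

View pics/c6.png

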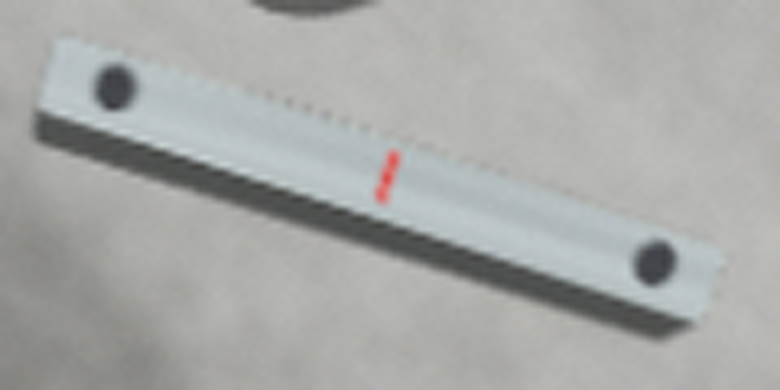

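Run:
```python
from h import *
w=load('w1')
b=np.array([558.3,-192.3,.0628])
r=fit(w,[(16,75,25),(0,75,25),(0,-75,25),(16,-75,25),(0,75,0),(0,-75,0),(8,0,25)],cp([(60,36),(37,110),(695,322),(722,250),(37,140),(658,338),(389,178)],330,0,6.5),(744,-168,.07))
c,s=np.cos(r[2]),np.sin(r[2]); d=b[:2]-r[:2]; print('bin in rail frame',c*d[0]+s*d[1],-s*d[0]+c*d[1],'home',r[:2]-70*np.array([c,s]))
print(yawof(np.array(robot.sense()['eef_rot'])))
print('front wall mid',b[:2]-68.5*np.array([np.cos(b[2]),np.sin(b[2])]))
```

```text
pose [ 7.418642e+02 -1.687403e+02  7.490000e-02] deg 4.29 res px [[-0.7, -1.3], [-0.5, -0.1], [1.4, 0.5], [1.4, -0.4], [-1.3, 0.5], [0.7, 1.2], [-0.4, -0.1]]
bin in rail frame -184.81206640136242 -9.765694293337559 home [ 672.06021228 -173.97533143]
-70.30081745789268
front wall mid [ 489.93503213 -196.59897296]
```

apply_moves(
  deltas=[
    [-0.042, 0.0213, 0, 0, 0, 0, 1],
    [-0.042, 0.0213, 0, 0, 0, 0, 1],
    [-0.042, 0.0213, 0, 0, 0, 0, 1],
    [0, 0, 0.03, 0, 0, -0.977, 1],
    [0, 0, 0.03, 0, 0, -0.977, 1],
    [0, 0, 0.03, 0, 0, -0.977, 1],
    [0, 0, 0.03, 0, 0, -0.977, 1],
    [0, 0, 0.03, 0, 0, -0.977, 1],
    [0, 0, 0.03, 0, 0, -0.977, 1],
    [0, 0, 0.03, 0, 0, -0.977, 1],
  ],
)

```text
clock: 4.53
eef_pos: [490.6, -196.8, 156.0]
eef_rot: [[0.377, 0.926, 0.001], [0.926, -0.377, 0.0], [0.001, 0.001, -1.0]]
ft_force: [0.8, 0.3, -0.1]
finger_gap: 0.998
```

apply_moves(
  deltas=[
    [0, 0, 0.03, 0, 0, -0.977, 1],
    [0, 0, 0.03, 0, 0, -0.977, 1],
    [0, 0, 0.03, 0, 0, -0.977, 1],
    [0, 0, 0, 0, 0, -0.977, 1],
    [0, 0, 0, 0, 0, 0, 1],
  ],
)

```text
clock: 4.95
eef_pos: [489.9, -196.8, 110.9]
eef_rot: [[-0.079, 0.997, -0.001], [0.997, 0.079, 0.001], [0.001, -0.001, -1.0]]
ft_force: [0.3, 0.6, 0.1]
finger_gap: 1.001
```

Run:
```python
from h import *
s=st(); print(yawof(np.array(s['eef_rot']))); shot('wrist','w2')
plan([489.9,-196.6,60],3.6,5); plan([489.9,-196.6,14],3.6,6)
```

```text
t 4.95 pos [ 489.9 -196.8  110.9] gap 1.001 F [0.3 0.6 0.1]
[[-0.079, 0.997, -0.001], [0.997, 0.079, 0.001], [0.001, -0.001, -1.0]] q [ 0.108  0.558  0.329  1.926 -0.269  0.701  0.677]
4.5293191074672885
dist [ -0.7   0.4 -51.4] dyaw -0.6 max step mm 10.3 deg 0.12
[[0.0002, -0.0003, np.float64(0.0206), 0, 0, np.float64(0.017), 1], [0.0002, -0.0003, np.float64(0.0206), 0, 0, np.float64(0.017), 1], [0.0002, -0.0003, np.float64(0.0206), 0, 0, np.float64(0.017), 1], [0.0002, -0.0003, np.float64(0.0206), 0, 0, np.float64(0.017), 1], [0.0002, -0.0003, np.float64(0.0206), 0, 0, np.float64(0.017), 1]]
dist [ -0.7   0.4 -97.4] dyaw -0.6 max step mm 16.2 deg 0.1
[[0.0002, -0.0002, np.float64(0.0325), 0, 0, np.float64(0.014), 1], [0.0002, -0.0002, np.float64(0.0325), 0, 0, np.float64(0.014), 1], [0.0002, -0.0002, np.float64(0.0325), 0, 0, np.float64(0.014), 1], [0.0002, -0.0002, np.float64(0.0325), 0, 0, np.float64(0.014), 1], [0.0002, -0.0002, np.float64(0.0325), 0, 0, np.float64(0.014), 1], [0.0002, -0.0002, np.float64(0.0325), 0, 0, np.float64(0.014), 1]]
```

View pics/w2.png

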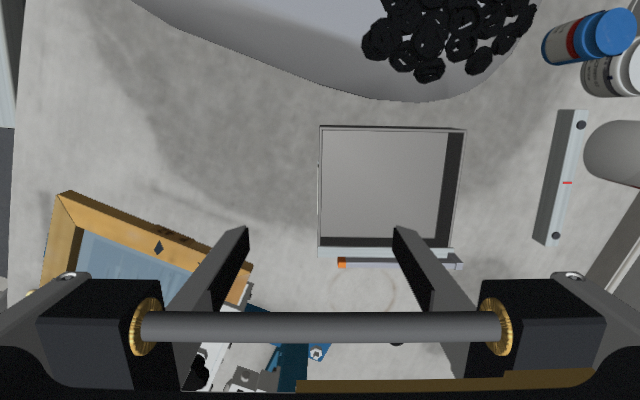

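Run:
```python
from h import *
w=load('w2'); print(proj(w,np.array([[489.9,-196.6,40],[489.9,-196.6,14],[490,-197,111]])))
b=fit(w,[(70,65,40),(-70,65,40),(-70,-53,50)],[(466,129),(319,126),(318,248)],(560,-190,.07))
```

```text
[[319.74720936 193.84507994]
 [319.78661775 187.2003197 ]
 [319.6851931  219.91599556]]
pose [ 5.580740e+02 -1.919637e+02  7.150000e-02] deg 4.1 res px [[1.2, -0.1], [-0.5, 1.0], [-0.3, -0.7]]
```

Consistent (wall midpoint at pixel ~(320,194), bin at 558,-192). Descend and grip the front wall.

apply_moves(
  deltas=[
    [0, 0, 0.03, 0, 0, 0, 1],
    [0, 0, 0.03, 0, 0, 0, 1],
    [0, 0, 0.03, 0, 0, 0, 1],
    [0, 0, 0.03, 0, 0, 0, 1],
    [0, 0, 0.03, 0, 0, 0, 1],
    [0, 0, 0.03, 0, 0, 0, 1],
    [0, 0, 0.01, 0, 0, 0, 1],
    [0, 0, 0, 0, 0, 0, 1],
  ],
)

```text
clock: 5.67
eef_pos: [490.4, -196.5, 15.6]
eef_rot: [[-0.073, 0.997, -0.001], [0.997, 0.073, 0.0], [0.0, -0.001, -1.0]]
ft_force: [-0.3, 0.2, -1.0]
finger_gap: 1.001
```

apply_moves(
  deltas=[
    [0, 0, 0, 0, 0, 0, 0.3],
    [0, 0, 0, 0, 0, 0, 0.3],
    [0, 0, 0, 0, 0, 0, 0.3],
    [0, 0, 0, 0, 0, 0, 0.15],
    [0, 0, 0, 0, 0, 0, 0],
    [0, 0, 0, 0, 0, 0, 0],
    [0, 0, 0, 0, 0, 0, 0],
    [0, 0, 0, 0, 0, 0, 0],
  ],
  grip_force=30,
)

```text
clock: 6.33
eef_pos: [491.0, -196.4, 16.0]
eef_rot: [[-0.074, 0.997, 0.0], [0.997, 0.074, -0.0], [-0.0, 0.0, -1.0]]
ft_force: [-0.5, -0.3, -0.2]
finger_gap: 0.469
```

apply_moves(
  deltas=[
    [0, 0, 0, 0, 0, 0, 0],
    [0, 0, 0, 0, 0, 0, 0],
    [0, 0, 0, 0, 0, 0, 0],
    [0, 0, 0, 0, 0, 0, 0],
    [0, 0, 0, 0, 0, 0, 0],
    [0, 0, 0, 0, 0, 0, 0],
    [0, 0, 0, 0, 0, 0, 0],
    [0, 0, 0, 0, 0, 0, 0],
  ],
  grip_force=30,
)

```text
clock: 7.0
eef_pos: [490.9, -196.3, 15.9]
eef_rot: [[-0.075, 0.997, -0.0], [0.997, 0.075, 0.0], [0.0, -0.0, -1.0]]
ft_force: [0.7, -0.6, -0.1]
finger_gap: 0.004
```

Run:
```python
from h import *
s=st(); print(yawof(np.array(s['eef_rot']))); shot('wrist','w3')
plan([603.7,-179.1,16],4.3,10)
```

```text
t 7.0 pos [ 490.9 -196.3   15.9] gap 0.004 F [ 0.7 -0.6 -0.1]
[[-0.075, 0.997, -0.0], [0.997, 0.075, 0.0], [0.0, -0.0, -1.0]] q [ 0.167  0.706  0.245  1.989 -0.344  0.486  0.736]
4.277689351435882
dist [1.128e+02 1.720e+01 1.000e-01] dyaw 0.0 max step mm 11.4 deg 0.0
[[0.0018, 0.0228, np.float64(-0.0), 0, 0, np.float64(-0.0), 1], [0.0018, 0.0228, np.float64(-0.0), 0, 0, np.float64(-0.0), 1], [0.0018, 0.0228, np.float64(-0.0), 0, 0, np.float64(-0.0), 1], [0.0018, 0.0228, np.float64(-0.0), 0, 0, np.float64(-0.0), 1], [0.0018, 0.0228, np.float64(-0.0), 0, 0, np.float64(-0.0), 1], [0.0017, 0.0228, np.float64(-0.0), 0, 0, np.float64(-0.0), 1], [0.0017, 0.0228, np.float64(-0.0), 0, 0, np.float64(-0.0), 1], [0.0017, 0.0228, np.float64(-0.0), 0, 0, np.float64(-0.0), 1], [0.0017, 0.0228, np.float64(-0.0), 0, 0, np.float64(-0.0), 1], [0.0017, 0.0228, np.float64(-0.0), 0, 0, np.float64(-0.0), 1]]
```

View pics/w3.png

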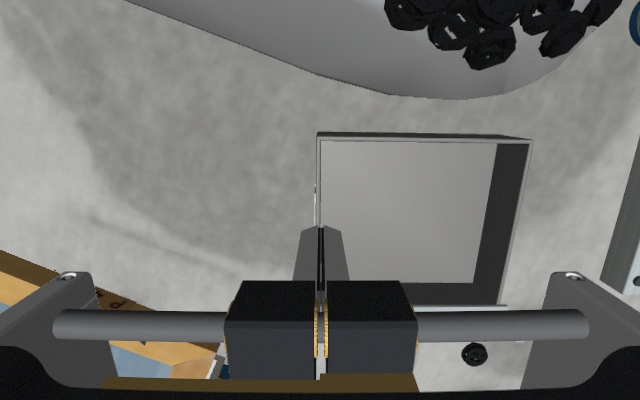

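Run:
```python
from h import *
crop('w3',260,120,400,300,4.4,'c7')
shot('side','s1'); crop('s1',280,180,420,320,4.5,'c8')
```

```text
(no output)
```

View pics/c7.png

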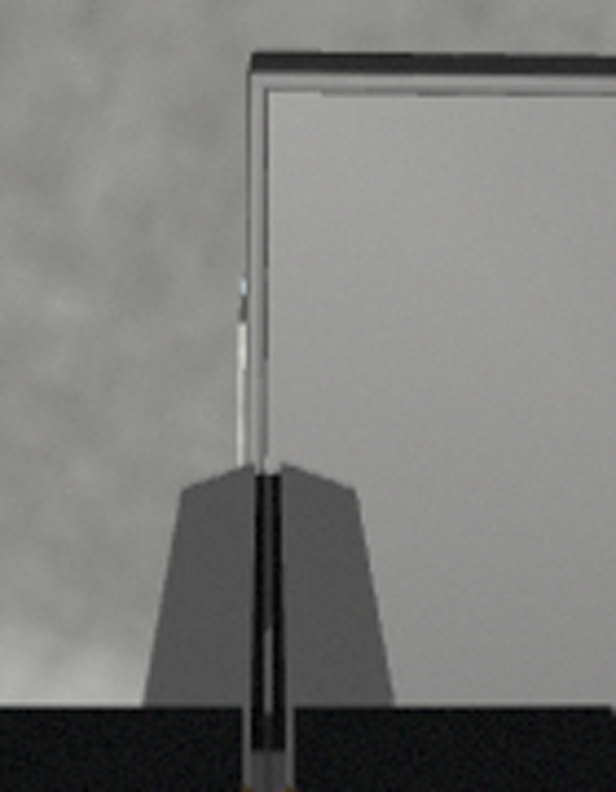

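View pics/c8.png

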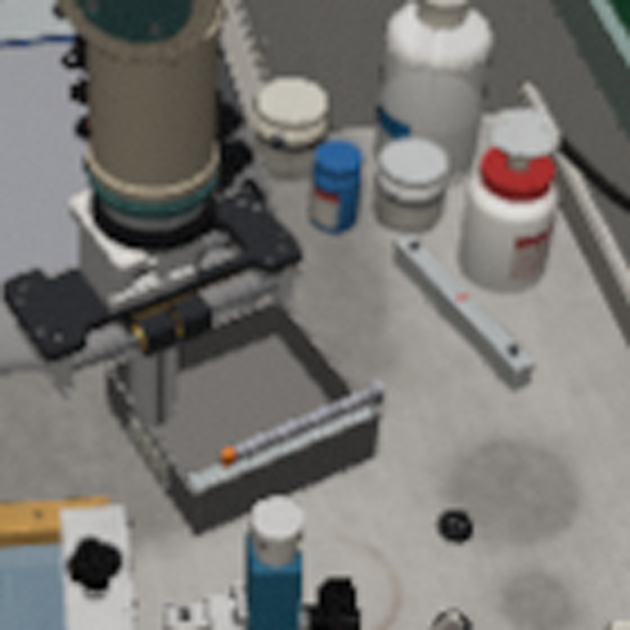

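apply_moves(
  deltas=[
    [0.0015, 0.01, 0, 0, 0, 0, 0],
    [0.0015, 0.019, 0, 0, 0, 0, 0],
    [0.0015, 0.019, 0, 0, 0, 0, 0],
    [0.0015, 0.019, 0, 0, 0, 0, 0],
    [0.0015, 0.019, 0, 0, 0, 0, 0],
    [0.0015, 0.019, 0, 0, 0, 0, 0],
    [0.0015, 0.019, 0, 0, 0, 0, 0],
    [0.0015, 0.019, 0, 0, 0, 0, 0],
    [0.0015, 0.019, 0, 0, 0, 0, 0],
    [0.0015, 0.019, 0, 0, 0, 0, 0],
  ],
)

```text
clock: 7.93
eef_pos: [581.6, -181.9, 15.9]
eef_rot: [[-0.075, 0.997, -0.0], [0.997, 0.075, 0.0], [0.0, -0.0, -1.0]]
ft_force: [0.4, -0.5, -0.5]
finger_gap: 0.004
```

apply_moves(
  deltas=[
    [0.0015, 0.019, 0, 0, 0, 0, 0],
    [0, 0.008, 0, 0, 0, 0, 0],
    [0, 0.004, 0, 0, 0, 0, 0],
    [0, 0, 0, 0, 0, 0, 0],
  ],
)

```text
clock: 8.27
eef_pos: [596.2, -180.2, 15.8]
eef_rot: [[-0.075, 0.997, -0.0], [0.997, 0.075, -0.0], [-0.0, -0.0, -1.0]]
ft_force: [0.1, 0.1, 0.3]
finger_gap: 0.005
```

Run:
```python
from h import *
s=st(); print(yawof(np.array(s['eef_rot']))); shot('wrist','w4'); shot('side','s2'); crop('s2',300,180,440,320,4.5,'c9')
plan([603.7,-179.1,16],4.3,1)
```

```text
t 8.27 pos [ 596.2 -180.2   15.8] gap 0.005 F [0.1 0.1 0.3]
[[-0.075, 0.997, -0.0], [0.997, 0.075, -0.0], [-0.0, -0.0, -1.0]] q [ 0.076  0.804  0.287  1.725 -0.338  0.662  0.624]
4.287029669398827
dist [8.3 1.3 0.1] dyaw 0.0 max step mm 8.4 deg 0.05
[[0.0014, 0.0168, np.float64(-0.0003), 0, 0, np.float64(-0.007), 1]]
```

View pics/w4.png

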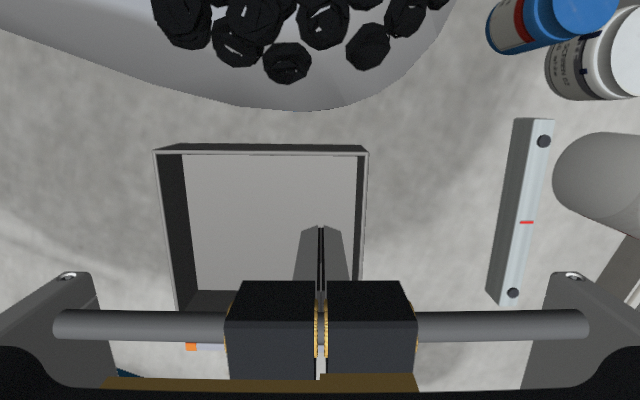

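View pics/c9.png

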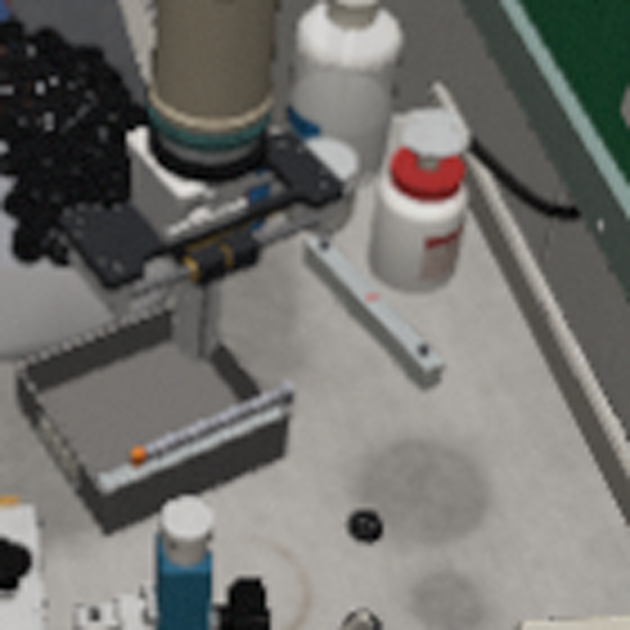

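Run:
```python
from h import *
for f in ['w3','w4']:
    w=load(f)
    print(f,[np.round(p3(w,u,v),0).tolist() for u,v in [(312,230),(330,230),(308,240),(335,240),(338,260)]])
w=load('w4')
b=fit(w,[(70,65,40),(-70,65,40)],[(368,148),(153,149)],(560,-190,.07))
t=shot('top','t2'); crop('t2',300,130,470,260,4.6,'c10')
print(proj(w,np.array(robot.sense()['eef_pos'])[None]))
```

```text
w3 [[486.0, -187.0, 58.0], [497.0, -187.0, 58.0], [484.0, -188.0, 73.0], [499.0, -186.0, 73.0], [500.0, -187.0, 95.0]]
w4 [[591.0, -171.0, 58.0], [602.0, -171.0, 57.0], [589.0, -172.0, 72.0], [604.0, -170.0, 73.0], [605.0, -171.0, 95.0]]
pose [ 5.590173e+02 -1.907406e+02  7.800000e-02] deg 4.47 res px [[2.1, 0.0], [-2.5, 0.1]]
[[318.45955423 219.88404722]]
```

View pics/c10.png

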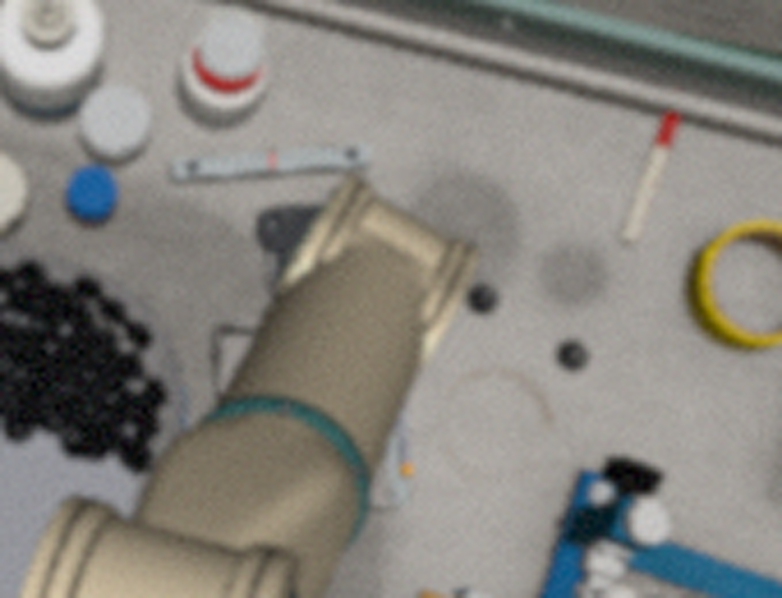

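Run:
```python
from h import *
w=load('w4')
for v in range(216,250,3): print(v,np.round(p3(w,310,v),0).tolist(),np.round(p3(w,330,v),0).tolist(),np.round(p3(w,320,v),0))
print(proj(w,np.array([[596,-172,16],[596,-172,40],[596,-172,58.]])))
```

```text
216 [589.0, -183.0, 2.0] [605.0, -181.0, 3.0] [ 597. -182.    4.]
219 [589.0, -185.0, 3.0] [605.0, -184.0, 3.0] [ 597. -184.    3.]
222 [589.0, -188.0, 3.0] [605.0, -186.0, 5.0] [ 597. -187.    3.]
225 [589.0, -190.0, 3.0] [605.0, -189.0, 4.0] [ 597. -190.    3.]
228 [590.0, -172.0, 54.0] [602.0, -170.0, 55.0] [ 596. -173.   51.]
231 [590.0, -172.0, 58.0] [602.0, -170.0, 60.0] [ 596. -173.   56.]
234 [590.0, -171.0, 64.0] [602.0, -171.0, 64.0] [ 596. -173.   60.]
237 [590.0, -172.0, 67.0] [602.0, -171.0, 68.0] [ 596. -173.   65.]
240 [590.0, -171.0, 73.0] [602.0, -171.0, 72.0] [ 596. -173.   69.]
243 [590.0, -172.0, 76.0] [601.0, -171.0, 76.0] [ 596. -172.   73.]
246 [590.0, -171.0, 81.0] [601.0, -170.0, 81.0] [ 596. -173.   77.]
249 [590.0, -172.0, 83.0] [601.0, -171.0, 84.0] [ 596. -173.   80.]
[[320.17847415 209.49719226]
 [320.18673123 221.03897155]
 [320.19429847 231.57653168]]
```

Run:
```python
from h import *
s=load('s2')
crop('s2',320,220,370,290,9,'c11')
for v in range(236,266,2): print(v,[np.round(p3(s,u,v),0).tolist() for u in (340,343,346)])
```

```text
236 [[572.0, -199.0, 171.0], [581.0, -200.0, 169.0], [588.0, -205.0, 170.0]]
238 [[571.0, -201.0, 166.0], [574.0, -213.0, 175.0], [583.0, -214.0, 173.0]]
240 [[567.0, -208.0, 166.0], [575.0, -211.0, 165.0], [583.0, -214.0, 165.0]]
242 [[567.0, -210.0, 160.0], [574.0, -215.0, 161.0], [585.0, -212.0, 154.0]]
244 [[583.0, -182.0, 119.0], [573.0, -216.0, 154.0], [600.0, -187.0, 117.0]]
246 [[583.0, -183.0, 112.0], [588.0, -192.0, 118.0], [599.0, -191.0, 112.0]]
248 [[583.0, -183.0, 103.0], [588.0, -192.0, 110.0], [601.0, -187.0, 99.0]]
250 [[583.0, -183.0, 95.0], [589.0, -191.0, 100.0], [602.0, -187.0, 91.0]]
252 [[582.0, -186.0, 90.0], [591.0, -189.0, 88.0], [601.0, -189.0, 84.0]]
254 [[583.0, -185.0, 80.0], [591.0, -189.0, 80.0], [602.0, -189.0, 74.0]]
256 [[583.0, -185.0, 70.0], [592.0, -189.0, 71.0], [603.0, -187.0, 63.0]]
258 [[583.0, -186.0, 62.0], [592.0, -188.0, 61.0], [625.0, -151.0, 9.0]]
260 [[607.0, -145.0, 1.0], [614.0, -152.0, 5.0], [623.0, -156.0, 6.0]]
262 [[601.0, -157.0, 8.0], [609.0, -162.0, 9.0], [619.0, -164.0, 6.0]]
264 [[596.0, -165.0, 8.0], [604.0, -171.0, 10.0], [615.0, -172.0, 6.0]]
```

View pics/c11.png

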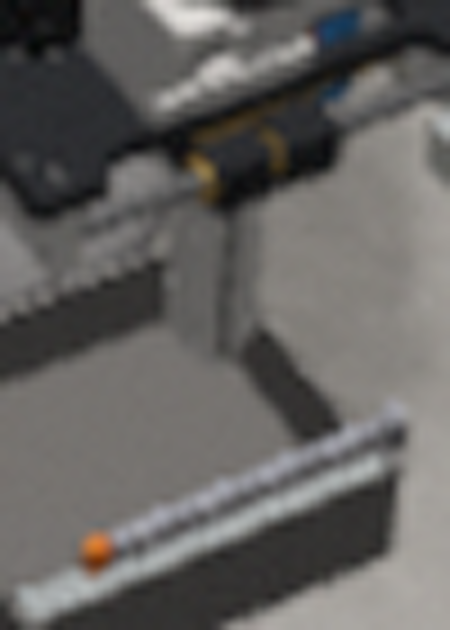

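apply_moves(
  deltas=[
    [0, 0, 0.012, 0, 0, 0, 0],
    [0, 0, 0.012, 0, 0, 0, 0],
    [0, 0, 0, 0, 0, 0, 0],
  ],
)

```text
clock: 8.67
eef_pos: [594.7, -179.8, 2.5]
eef_rot: [[-0.074, 0.997, -0.002], [0.997, 0.074, 0.001], [0.001, -0.002, -1.0]]
ft_force: [-0.4, 0.4, 0.6]
finger_gap: 0.005
```

apply_moves(
  deltas=[
    [0, 0, 0.01, 0, 0, 0, 0],
    [0, 0, 0.01, 0, 0, 0, 0],
    [0, 0, 0, 0, 0, 0, 0],
  ],
)

```text
clock: 8.92
eef_pos: [595.1, -179.9, -7.3]
eef_rot: [[-0.075, 0.997, -0.002], [0.997, 0.075, 0.001], [0.001, -0.002, -1.0]]
ft_force: [-0.5, -0.3, 0.5]
finger_gap: 0.001
```

Run:
```python
from h import *
s=st(); w=shot('wrist','w5'); crop('w5',260,180,380,300,5,'c12'); print(w['cam_to_world'][:3,3])
for v in range(216,250,3): print(v,np.round(p3(w,310,v),0).tolist(),np.round(p3(w,330,v),0).tolist())
```

```text
t 8.92 pos [ 595.1 -179.9   -7.3] gap 0.001 F [-0.5 -0.3  0.5]
[[-0.075, 0.997, -0.002], [0.997, 0.075, 0.001], [0.001, -0.002, -1.0]] q [ 0.085  0.836  0.272  1.734 -0.35   0.621  0.633]
[589.7468614  -98.70079401 206.10759056]
216 [588.0, -173.0, 5.0] [602.0, -173.0, 3.0]
219 [588.0, -176.0, 4.0] [602.0, -175.0, 3.0]
222 [588.0, -178.0, 4.0] [603.0, -177.0, 3.0]
225 [588.0, -180.0, 4.0] [603.0, -179.0, 4.0]
228 [589.0, -171.0, 32.0] [601.0, -170.0, 33.0]
231 [589.0, -171.0, 36.0] [601.0, -170.0, 36.0]
234 [589.0, -171.0, 41.0] [601.0, -171.0, 40.0]
237 [589.0, -172.0, 44.0] [601.0, -170.0, 46.0]
240 [589.0, -171.0, 49.0] [601.0, -170.0, 49.0]
243 [589.0, -171.0, 55.0] [600.0, -170.0, 54.0]
246 [589.0, -171.0, 57.0] [600.0, -171.0, 57.0]
249 [590.0, -171.0, 61.0] [600.0, -170.0, 61.0]
```

View pics/c12.png

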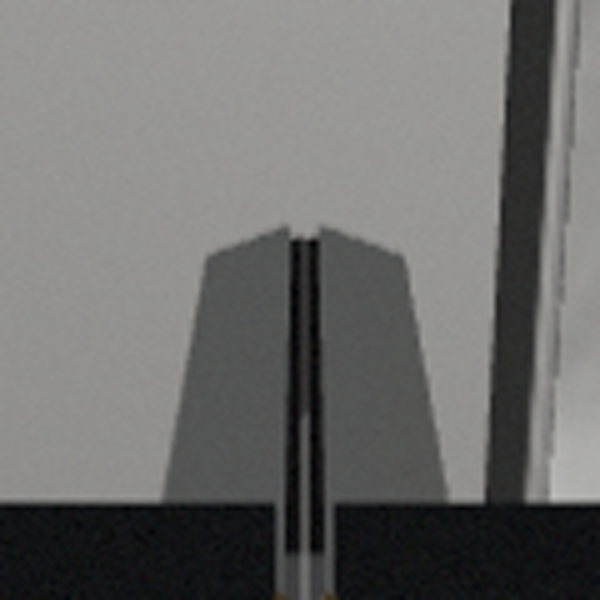

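apply_moves(
  deltas=[
    [0, 0, -0.04, 0, 0, 0, 1],
    [0, 0, -0.04, 0, 0, 0, 1],
    [0, -0.03, 0, 0, 0, 0, 1],
    [-0.004, -0.06, 0, 0, 0, 0, 1],
    [-0.005, -0.06, 0, 0, 0, 0, 1],
    [-0.005, -0.04, 0, 0, 0, 0, 1],
    [-0.004, -0.0226, 0, 0, 0, 0, 1],
    [0, 0, 0, 0, 0, 0, 1],
    [0, 0, 0, 0, 0, 0, 1],
    [0, 0, 0, 0, 0, 0, 1],
  ],
)

```text
clock: 9.8
eef_pos: [492.4, -197.0, 34.2]
eef_rot: [[-0.075, 0.997, 0.002], [0.997, 0.075, -0.0], [-0.0, 0.002, -1.0]]
ft_force: [-0.3, -0.6, -0.3]
finger_gap: 0.675
```

Run:
```python
from h import *
s=st(); w=shot('wrist','w6')
plan([489.8,-196.9,-22],4,1)
```

```text
t 9.8 pos [ 492.4 -197.    34.2] gap 0.675 F [-0.3 -0.6 -0.3]
[[-0.075, 0.997, 0.002], [0.997, 0.075, -0.0], [-0.0, 0.002, -1.0]] q [ 0.153  0.677  0.265  1.978 -0.334  0.526  0.729]
dist [ -2.6  -0.1 -56. ] dyaw -0.3 max step mm 56.1 deg 0.34
[[0.0003, -0.0051, np.float64(0.1121), 0, 0, np.float64(0.05), 1]]
```

View pics/w6.png

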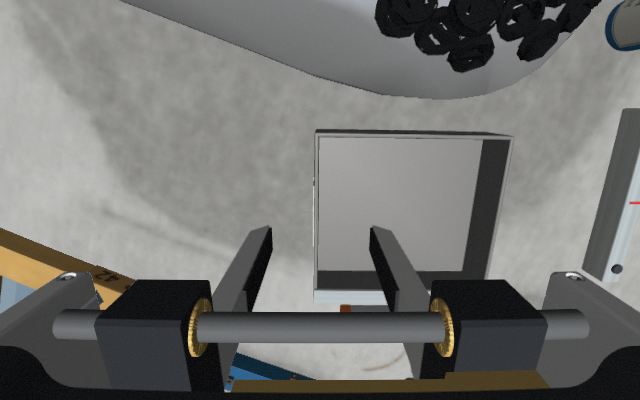

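Fingers straddle the front wall (x≈316 px); the true tips sit about 37 mm above the reported TCP, so I go down to TCP z≈-22.

apply_moves(
  deltas=[
    [0, -0.005, 0.03, 0, 0, 0, 0.7],
    [0, 0, 0.03, 0, 0, 0, 0.7],
    [0, 0, 0.03, 0, 0, 0, 0.6],
    [0, 0, 0.022, 0, 0, 0, 0.4],
    [0, 0, 0, 0, 0, 0, 0],
    [0, 0, 0, 0, 0, 0, 0],
    [0, 0, 0, 0, 0, 0, 0],
    [0, 0, 0, 0, 0, 0, 0],
    [0, 0, 0, 0, 0, 0, 0],
    [0, 0, 0, 0, 0, 0, 0],
  ],
  grip_force=30,
)

```text
clock: 10.68
eef_pos: [488.7, -197.4, -21.4]
eef_rot: [[-0.075, 0.997, 0.001], [0.997, 0.075, -0.0], [-0.0, 0.001, -1.0]]
ft_force: [0.7, -0.4, -0.3]
finger_gap: 0.168
```

apply_moves(
  deltas=[
    [0, 0, 0, 0, 0, 0, 0],
    [0, 0, 0, 0, 0, 0, 0],
    [0, 0, 0, 0, 0, 0, 0],
    [0, 0, 0, 0, 0, 0, 0],
    [0, 0, 0, 0, 0, 0, 0],
  ],
)

```text
clock: 11.1
eef_pos: [488.7, -197.4, -21.7]
eef_rot: [[-0.074, 0.997, 0.001], [0.997, 0.074, -0.0], [-0.0, 0.001, -1.0]]
ft_force: [0.9, 0.5, 3.5]
finger_gap: 0.033
```

Run:
```python
from h import *
s=st(); print(yawof(np.array(s['eef_rot']))); w=shot('wrist','w7'); crop('w7',240,110,460,310,3.6,'c13')
plan([603.7,-179.1,-21],4.3,1)
```

```text
t 11.1 pos [ 488.7 -197.4  -21.7] gap 0.033 F [0.9 0.5 3.5]
[[-0.074, 0.997, 0.001], [0.997, 0.074, -0.0], [-0.0, 0.001, -1.0]] q [ 0.197  0.769  0.205  2.008 -0.373  0.4    0.765]
4.244921090031873
dist [115.   18.3   0.7] dyaw 0.0 max step mm 116.4 deg 0.05
[[0.0195, 0.232, np.float64(-0.0015), 0, 0, np.float64(-0.007), 1]]
```

View pics/c13.png

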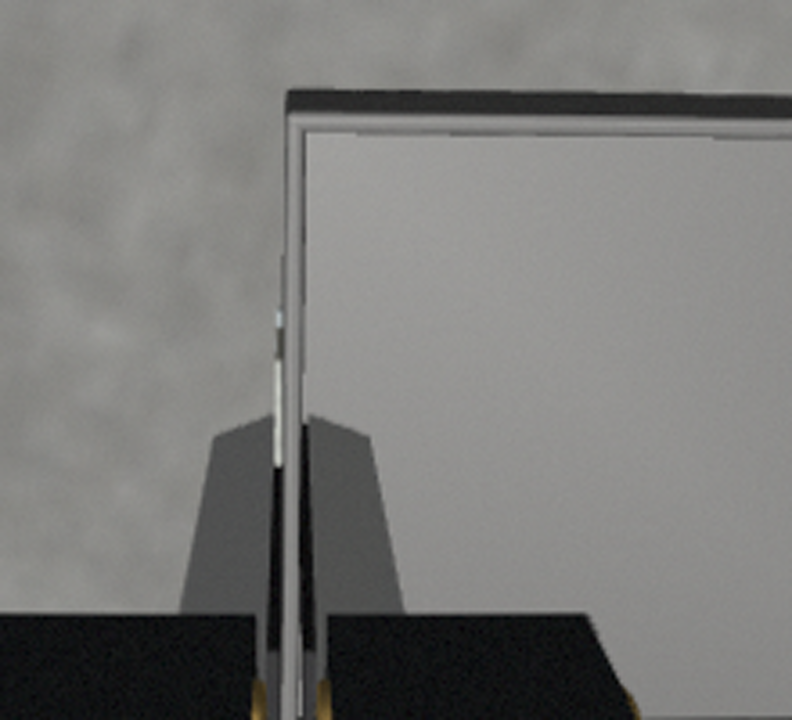

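apply_moves(
  deltas=[
    [0.0015, 0.01, 0, 0, 0, 0, 0],
    [0.002, 0.02, 0, 0, 0, 0, 0],
    [0.002, 0.02, 0, 0, 0, 0, 0],
    [0.002, 0.02, 0, 0, 0, 0, 0],
    [0.002, 0.02, 0, 0, 0, 0, 0],
    [0.002, 0.02, 0, 0, 0, 0, 0],
    [0.002, 0.02, 0, 0, 0, 0, 0],
    [0.002, 0.02, 0, 0, 0, 0, 0],
    [0.002, 0.02, 0, 0, 0, 0, 0],
    [0.002, 0.02, 0, 0, 0, 0, 0],
  ],
  grip_force=40,
)

```text
clock: 11.98
eef_pos: [571.7, -183.3, -21.7]
eef_rot: [[-0.071, 0.997, -0.017], [0.998, 0.071, 0.0], [0.002, -0.017, -1.0]]
ft_force: [-19.3, -1.9, 19.9]
finger_gap: 0.032
```

apply_moves(
  deltas=[
    [0, 0.015, 0, 0, 0, 0, 0],
    [0, 0.008, 0, 0, 0, 0, 0],
    [0, 0, 0, 0, 0, 0, 0],
  ],
)

```text
clock: 12.23
eef_pos: [585.6, -181.8, -21.7]
eef_rot: [[-0.072, 0.997, -0.013], [0.997, 0.072, 0.0], [0.001, -0.013, -1.0]]
ft_force: [-15.1, -1.9, 17.9]
finger_gap: 0.028
```

Run:
```python
from h import *
s=st(); print(yawof(np.array(s['eef_rot']))); w=shot('wrist','w8'); crop('w8',240,60,560,310,2.5,'c14'); shot('side','s3'); crop('s3',300,180,440,320,4.5,'c15')
plan([603.7,-179.1,-21],4.3,1)
```

```text
t 12.23 pos [ 585.6 -181.8  -21.7] gap 0.028 F [-15.1  -1.9  17.9]
[[-0.072, 0.997, -0.013], [0.997, 0.072, 0.0], [0.001, -0.013, -1.0]] q [ 0.09   0.855  0.271  1.751 -0.361  0.598  0.648]
4.148702598929516
dist [18.   2.6  0.7] dyaw 0.2 max step mm 18.2 deg 0.16
[[0.0026, 0.0364, np.float64(-0.0015), 0, 0, np.float64(-0.024), 1]]
```

View pics/c14.png

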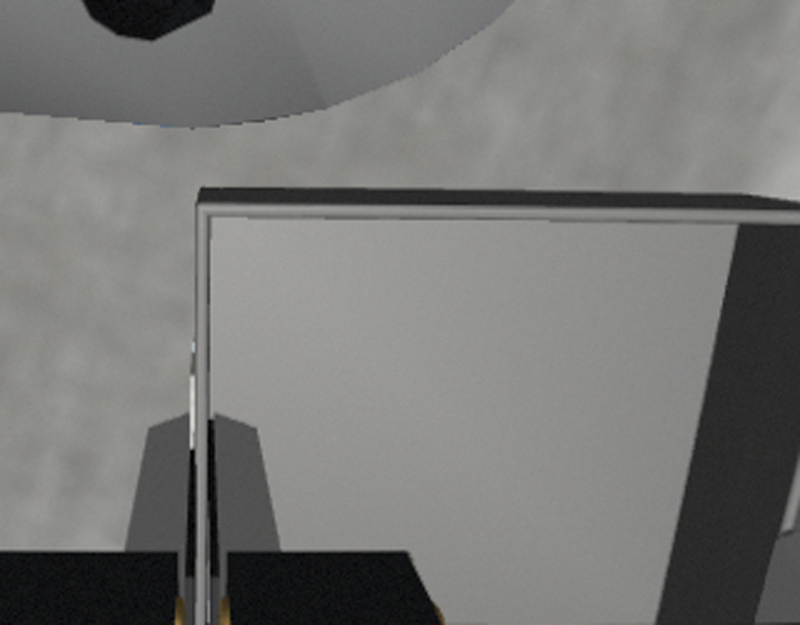

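View pics/c15.png

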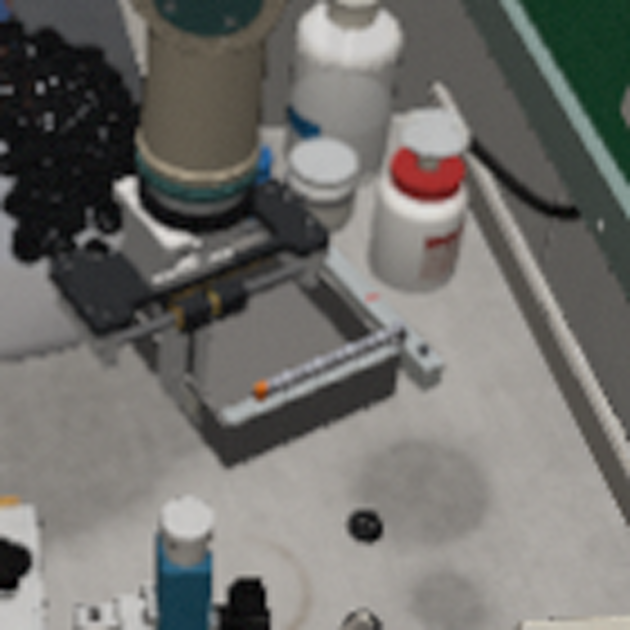

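apply_moves(
  deltas=[
    [0, 0.01, -0.002, 0, 0, 0, 0],
    [0, 0.01, 0, 0, 0, 0, 0],
    [0, 0, 0, 0, 0, 0, 0],
  ],
)

```text
clock: 12.58
eef_pos: [600.8, -179.7, -21.7]
eef_rot: [[-0.074, 0.997, -0.005], [0.997, 0.074, -0.0], [0.0, -0.005, -1.0]]
ft_force: [-4.1, -0.4, 2.5]
finger_gap: 0.032
```

apply_moves(
  deltas=[
    [0.0005, 0.004, 0, 0, 0, 0, 0],
    [0.0005, 0.004, 0, 0, 0, 0, 0],
    [0, 0, 0, 0, 0, 0, 0],
  ],
)

```text
clock: 12.83
eef_pos: [602.3, -179.4, -21.7]
eef_rot: [[-0.073, 0.997, -0.009], [0.997, 0.073, 0.0], [0.001, -0.009, -1.0]]
ft_force: [-8.8, -2.6, 5.9]
finger_gap: 0.028
```

Run:
```python
from h import *
s=st(); print(yawof(np.array(s['eef_rot']))); 
plan([603.7,-179.1,-21],4.3,1); shot('side','s4'); crop('s4',300,180,440,320,4.5,'c16')
```

```text
t 12.83 pos [ 602.3 -179.4  -21.7] gap 0.028 F [-8.8 -2.6  5.9]
[[-0.073, 0.997, -0.009], [0.997, 0.073, 0.0], [0.001, -0.009, -1.0]] q [ 0.08   0.868  0.276  1.711 -0.361  0.621  0.634]
4.203143049486918
dist [1.4 0.3 0.7] dyaw 0.1 max step mm 1.6 deg 0.1
[[0.0004, 0.0029, np.float64(-0.0013), 0, 0, np.float64(-0.014), 1]]
```

View pics/c16.png

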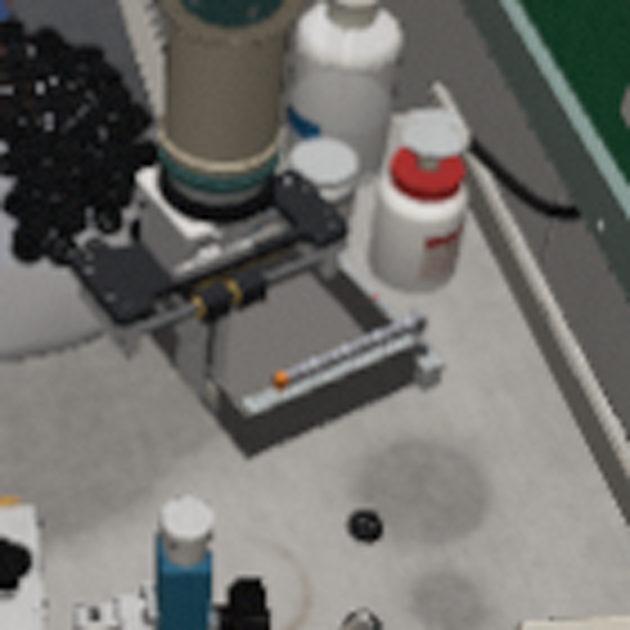

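apply_moves(
  deltas=[
    [0, 0.004, 0, 0, 0, 0, 0],
    [0, 0, 0, 0, 0, 0, 0],
  ],
)

```text
clock: 13.05
eef_pos: [602.1, -179.3, -21.7]
eef_rot: [[-0.073, 0.997, -0.012], [0.997, 0.073, 0.001], [0.002, -0.012, -1.0]]
ft_force: [-13.4, -0.8, 9.9]
finger_gap: 0.03
```

apply_moves(
  deltas=[
    [0, 0.004, 0, 0, 0, 0, 0],
    [0, 0, 0, 0, 0, 0, 0],
  ],
)

```text
clock: 13.22
eef_pos: [601.9, -179.3, -21.7]
eef_rot: [[-0.072, 0.997, -0.016], [0.997, 0.072, 0.001], [0.002, -0.016, -1.0]]
ft_force: [-16.7, -1.8, 13.9]
finger_gap: 0.032
```

apply_moves(
  deltas=[
    [0, -0.002, 0, 0, 0, 0, 0],
    [0, 0, 0, 0, 0, 0, 0.4],
    [0, 0, 0, 0, 0, 0, 0.4],
    [0, 0, 0, 0, 0, 0, 0.4],
    [0, 0, 0, 0, 0, 0, 0.4],
    [0, 0, 0, 0, 0, 0, 0.4],
    [0, 0, -0.03, 0, 0, 0, 0.6],
    [0, 0, -0.06, 0, 0, 0, 1],
    [0, 0, -0.08, 0, 0, 0, 1],
    [0, 0, -0.08, 0, 0, 0, 1],
  ],
)

```text
clock: 14.05
eef_pos: [610.2, -177.2, 104.5]
eef_rot: [[-0.075, 0.997, -0.002], [0.997, 0.075, 0.001], [0.001, -0.002, -1.0]]
ft_force: [1.8, -0.2, 0.1]
finger_gap: 0.633
```

Run:
```python
from h import *
s=st(); shot('wrist','w9'); shot('side','s5'); crop('s5',300,180,440,320,4.5,'c17')
```

```text
t 14.05 pos [ 610.2 -177.2  104.5] gap 0.633 F [ 1.8 -0.2  0.1]
[[-0.075, 0.997, -0.002], [0.997, 0.075, 0.001], [0.001, -0.002, -1.0]] q [ 0.032  0.707  0.351  1.631 -0.299  0.859  0.577]
```

View pics/w9.png

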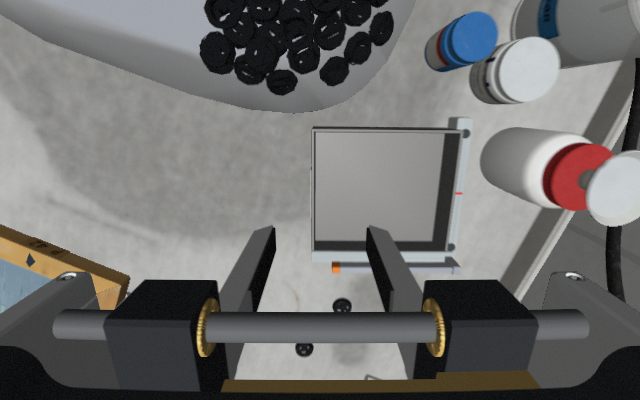

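View pics/c17.png

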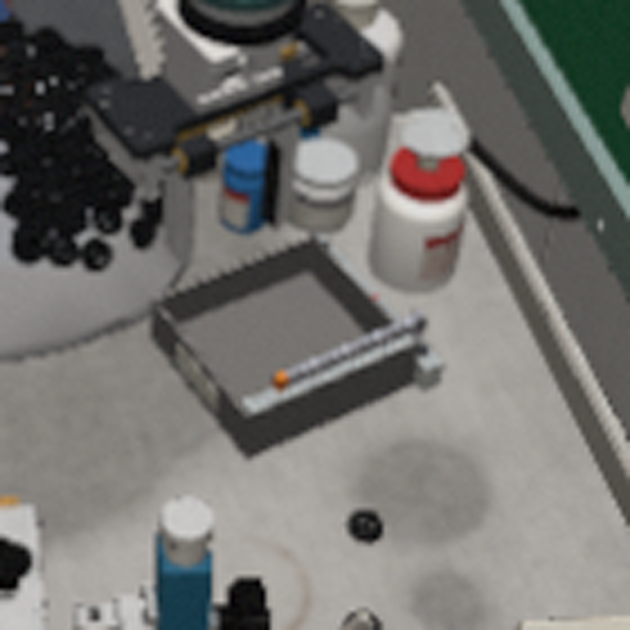

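Run:
```python
from h import *
crop('w9',300,105,485,285,4.3,'c18')
```

```text
(no output)
```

View pics/c18.png

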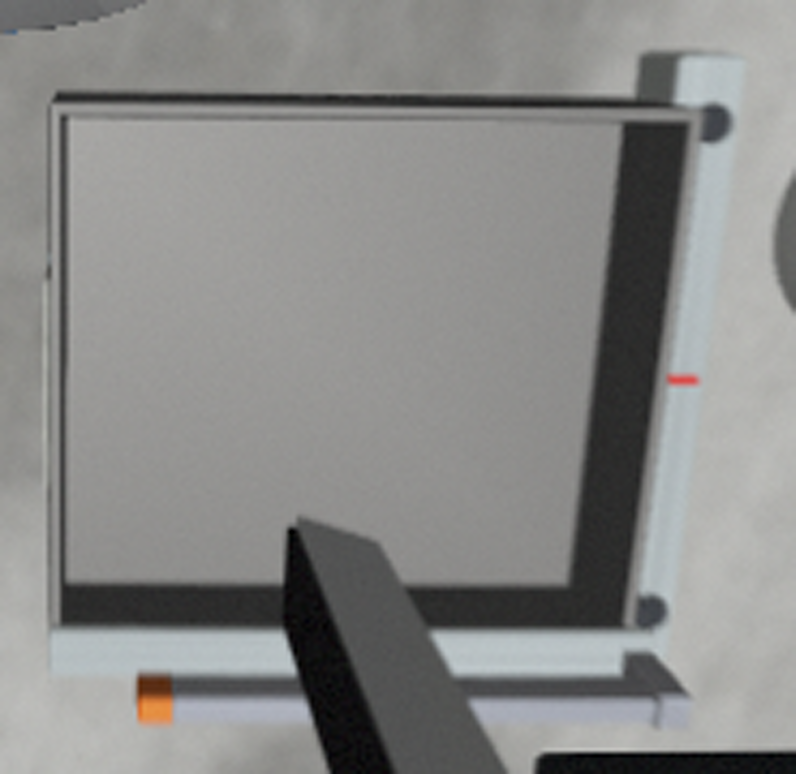

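Run:
```python
from h import *
w=load('w9')
b=fit(w,[(70,65,40),(-70,65,40),(-70,-53,50),(-70,-65,50),(70,-65,70)],cp([(703,106),(52,102),(50,628),(50,676),(690,727)],300,105,4.3),(672,-174,.07))
r=fit(w,[(16,75,25),(0,75,25),(8,0,25),(16,-75,25)],cp([(745,58),(680,54),(683,380),(660,648)],300,105,4.3),(742,-169,.07))
c,s=np.cos(r[2]),np.sin(r[2]); d=b[:2]-r[:2]; print('bin in rail frame',c*d[0]+s*d[1],-s*d[0]+c*d[1])
```

```text
pose [ 6.720935e+02 -1.737349e+02  7.070000e-02] deg 4.05 res px [[0.5, 0.5], [-0.3, 0.0], [0.3, 0.3], [0.3, -0.0], [-1.0, -1.3]]
pose [ 7.413629e+02 -1.680855e+02  6.960000e-02] deg 3.99 res px [[1.0, -0.6], [-0.3, 0.1], [-2.7, -0.4], [0.6, 3.0]]
bin in rail frame -69.49454942552028 -0.8200965952070423
```

apply_moves(
  deltas=[
    [0, 0, -0.05, 0, 0, 0, 1],
    [0.035, -0.006, -0.04, 0, 0, 0, 1],
    [0.07, -0.012, 0, 0, 0, 0, 1],
    [0.07, -0.012, 0, 0, 0, 0, 1],
    [0.07, -0.012, 0, 0, 0, 0, 1],
    [0.07, -0.012, 0, 0, 0, 0, 1],
    [0.07, -0.012, 0, 0, 0, 0, 1],
    [0.07, -0.012, 0, 0, 0, 0, 1],
    [0.07, -0.012, 0, 0, 0, 0, 1],
    [0.07, -0.012, 0, 0, 0, 0, 1],
  ],
)

```text
clock: 14.98
eef_pos: [536.9, 117.2, 148.6]
eef_rot: [[-0.075, 0.997, 0.0], [0.997, 0.075, 0.0], [0.0, 0.0, -1.0]]
ft_force: [0.4, 0.2, -0.6]
finger_gap: 1.0
```

apply_moves(
  deltas=[
    [0.07, -0.012, 0, 0, 0, 0, 1],
    [0.07, -0.012, 0, 0, 0, 0, 1],
    [0.07, -0.012, 0, 0, 0, 0, 1],
    [0.07, -0.012, 0, 0, 0, 0, 1],
    [0.07, -0.012, 0, 0, 0, 0, 1],
    [0.07, -0.012, 0, 0, 0, 0, 1],
    [0.045, -0.008, 0, 0, 0, 0, 1],
    [0, 0, 0, 0, 0, 0.99, 1],
    [0, 0, 0, 0, 0, 0.99, 1],
    [0, 0, 0, 0, 0, 0.99, 1],
  ],
)

```text
clock: 15.82
eef_pos: [479.7, 345.0, 148.3]
eef_rot: [[0.282, 0.96, -0.0], [0.96, -0.282, 0.0], [-0.0, -0.0, -1.0]]
ft_force: [0.4, -0.7, 0.0]
finger_gap: 1.002
```

apply_moves(
  deltas=[
    [0, 0, 0, 0, 0, 0.99, 1],
    [0, 0, 0, 0, 0, 0.99, 1],
    [0, 0, 0, 0, 0, 0.99, 1],
    [0, 0, 0, 0, 0, 0.99, 1],
    [0, 0, 0, 0, 0, 0.99, 1],
    [0, 0, 0, 0, 0, 0.99, 1],
    [0, 0, 0, 0, 0, 0.99, 1],
    [0, 0, 0, 0, 0, 0.99, 1],
    [0, 0, 0, 0, 0, 0.99, 1],
    [0, 0, 0, 0, 0, 0.99, 1],
  ],
)

```text
clock: 16.65
eef_pos: [480.0, 344.4, 148.4]
eef_rot: [[0.995, 0.096, -0.0], [0.096, -0.995, 0.0], [-0.0, -0.0, -1.0]]
ft_force: [1.4, 0.9, -1.1]
finger_gap: 0.999
```

apply_moves(
  deltas=[
    [0, 0, 0, 0, 0, 0.99, 1],
    [0, 0, 0, 0, 0, 0.99, 1],
    [0, 0, 0, 0, 0, 0.99, 1],
    [0, 0, 0, 0, 0, 0, 1],
  ],
)

```text
clock: 16.98
eef_pos: [480.0, 344.3, 148.1]
eef_rot: [[0.967, -0.254, -0.0], [-0.254, -0.967, -0.001], [0.0, 0.001, -1.0]]
ft_force: [0.3, -0.3, 0.2]
finger_gap: 1.003
```

Run:
```python
from h import *
s=st();  print(yawof(np.array(s['eef_rot'])));shot('wrist','w10')
```

```text
t 16.98 pos [480.  344.3 148.1] gap 1.003 F [ 0.3 -0.3  0.2]
[[0.967, -0.254, -0.0], [-0.254, -0.967, -0.001], [0.0, 0.001, -1.0]] q [-1.207  0.75   0.939  1.729 -0.694  1.033 -1.845]
-104.73944798070356
```

View pics/w10.png

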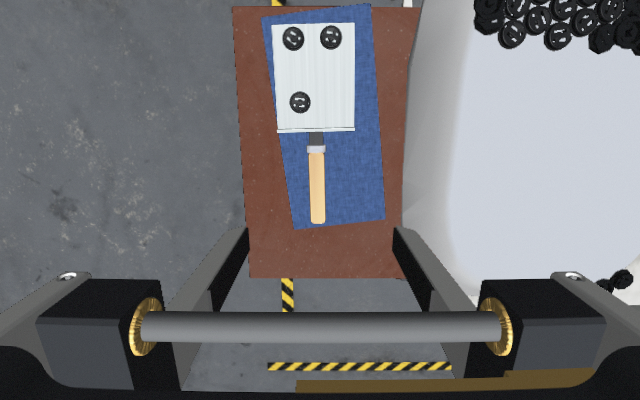

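Run:
```python
from h import *
crop('w10',240,0,400,240,3.3,'c19'); crop('w10',260,10,370,140,5.5,'c20')
```

View pics/c19.png

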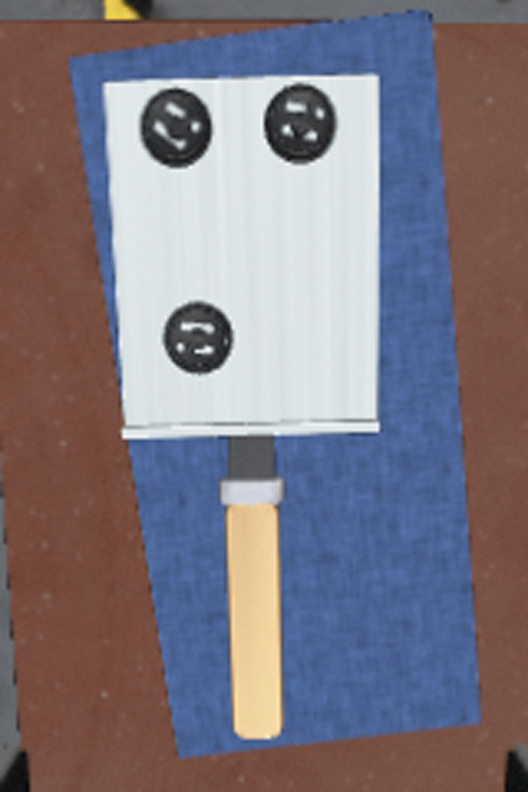

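View pics/c20.png

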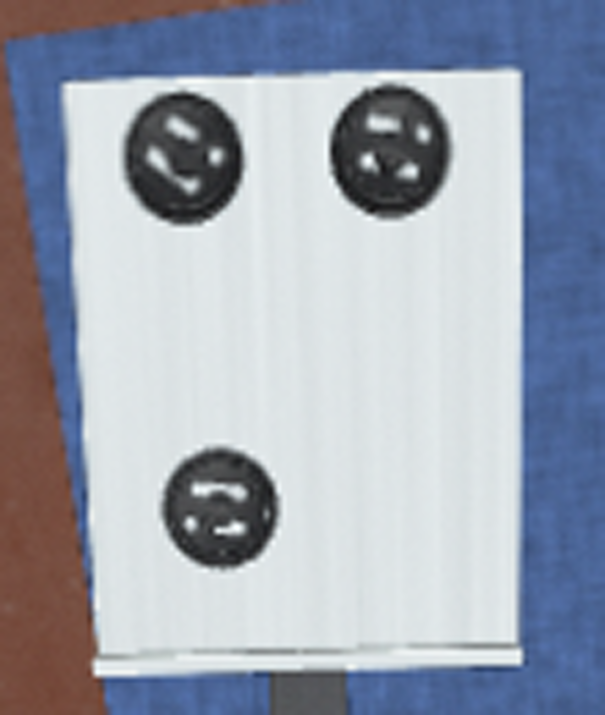

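Run:
```python
from h import *
w=load('w10')
a=cp([(63,84),(521,70),(95,675),(521,664)],260,10,5.5)+cp([(233,739),(281,737),(227,503),(280,503)],240,0,3.3)
q=fit(w,[(57.5,45,3),(57.5,-45,3),(-57.5,45,12),(-57.5,-45,12),(-160,9,42),(-160,-9,42),(-76,9,42),(-76,-9,42)],a,(590,320,-.24),z0=2)
c,s=np.cos(q[2]),np.sin(q[2])
g=q[:2]-118*np.array([c,s]); print('grip',g)
m=fit(w,[(125,60,2),(125,-60,2),(-125,60,2),(-125,-60,2)],cp([(68,57),(430,10),(178,757),(481,722)],240,0,3.3),(537,319,-.13))
caps=np.array([p3(w,u,v,14)[:2] for u,v in cp([(184,157),(391,150),(220,508)],260,10,5.5)])
d=caps-q[:2]; print('caps in shovel',np.round(np.c_[d@[c,s],d@[-s,c]],1).tolist())
plan([g[0],g[1],60],np.degrees(q[2])-90,1)
```

```text
pose [ 5.923317e+02  3.216844e+02 -2.316000e-01] deg -13.27 res px [[-0.0, -0.7], [0.2, -0.6], [-0.4, 0.4], [0.8, 0.4], [-0.2, 1.7], [1.1, 2.0], [-1.1, -0.4], [-0.2, -0.8]]
grip [477.48303351 348.77272224]
pose [ 5.377507e+02  3.194709e+02 -1.345000e-01] deg -7.7 res px [[-0.5, -0.2], [0.4, -1.0], [-0.2, 1.0], [0.3, 1.0]]
caps in shovel [[41.0, 21.2], [41.2, -18.7], [-24.4, 17.0]]
dist [ -2.5   4.6 -88.2] dyaw 1.2 max step mm 88.3 deg 1.17
[[-0.0071, -0.0076, np.float64(0.1763), 0, 0, np.float64(-0.171), 1]]
```

apply_moves(
  deltas=[
    [-0.007, -0.0076, 0.04, 0, 0, -0.17, 0.6],
    [0, 0, 0.07, 0, 0, 0, 0.6],
    [0, 0, 0.07, 0, 0, 0, 0.6],
    [0, 0, 0.06, 0, 0, 0, 0.5],
    [0, 0, 0.04, 0, 0, 0, 0.5],
    [0, 0, 0.03, 0, 0, 0, 0.5],
    [0, 0, 0.02, 0, 0, 0, 0.5],
    [0, 0, 0.006, 0, 0, 0, 0.5],
    [0, 0, 0, 0, 0, 0, 0.5],
  ],
)

```text
clock: 17.78
eef_pos: [478.1, 348.4, -19.1]
eef_rot: [[0.973, -0.232, -0.0], [-0.232, -0.973, 0.0], [-0.0, -0.0, -1.0]]
ft_force: [0.5, 1.1, 1.2]
finger_gap: 0.498
```

Run:
```python
from h import *
s=st();  print(yawof(np.array(s['eef_rot'])));shot('wrist','w11'); plan([477.5,348.8,-20],-103.3,1)
```

```text
t 17.78 pos [478.1 348.4 -19.1] gap 0.498 F [0.5 1.1 1.2]
[[0.973, -0.232, -0.0], [-0.232, -0.973, 0.0], [-0.0, -0.0, -1.0]] q [-1.101  0.944  0.727  1.835 -0.922  0.741 -1.654]
-103.41504920930664
dist [-1.1  0.1 -1.7] dyaw 0.1 max step mm 2.0 deg 0.13
[[-0.0022, 0.0002, np.float64(0.0033), 0, 0, np.float64(-0.018), 1]]
```

View pics/w11.png

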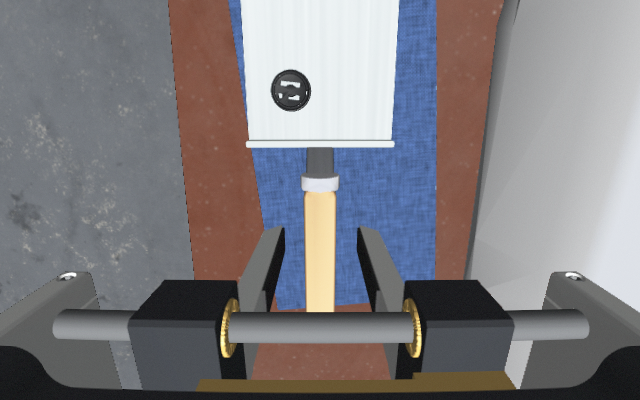

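apply_moves(
  deltas=[
    [0, 0, 0, 0, 0, 0, 0.25],
    [0, 0, 0, 0, 0, 0, 0.25],
    [0, 0, 0, 0, 0, 0, 0.22],
    [0, 0, 0, 0, 0, 0, 0.2],
    [0, 0, 0, 0, 0, 0, 0.15],
    [0, 0, 0, 0, 0, 0, 0.1],
    [0, 0, 0, 0, 0, 0, 0],
    [0, 0, 0, 0, 0, 0, 0],
    [0, 0, 0, 0, 0, 0, 0],
    [0, 0, 0, 0, 0, 0, 0],
  ],
  grip_force=60,
)

```text
clock: 18.67
eef_pos: [478.0, 348.7, -18.6]
eef_rot: [[0.973, -0.233, 0.0], [-0.233, -0.973, 0.001], [0.0, -0.001, -1.0]]
ft_force: [-1.2, 0.4, 4.8]
finger_gap: 0.185
```

apply_moves(
  deltas=[
    [0, 0, -0.002, 0, 0, 0, 0],
    [0, 0, -0.006, 0, 0, 0, 0],
    [0, 0, -0.01, 0, 0, 0, 0],
    [0, 0, -0.01, 0, 0, 0, 0],
    [0, 0, -0.01, 0, 0, 0, 0],
    [0, 0, -0.006, 0, 0, 0, 0],
    [0, 0, -0.002, 0, 0, 0, 0],
    [0, 0, 0, 0, 0, 0, 0],
  ],
)

```text
clock: 19.33
eef_pos: [478.0, 348.6, 4.4]
eef_rot: [[0.973, -0.233, 0.0], [-0.233, -0.973, 0.0], [0.0, -0.001, -1.0]]
ft_force: [0.4, -0.0, -1.3]
finger_gap: 0.186
```

Run:
```python
from h import *
s=st();  print(yawof(np.array(s['eef_rot'])));shot('wrist','w12'); shot('side','s6'); crop('s6',180,130,330,240,5.3,'c21')
```

```text
t 19.33 pos [478.  348.6   4.4] gap 0.186 F [ 0.4 -0.  -1.3]
[[0.973, -0.233, 0.0], [-0.233, -0.973, 0.0], [0.0, -0.001, -1.0]] q [-1.119  0.914  0.759  1.829 -0.888  0.779 -1.681]
-103.46206807680484
```

View pics/w12.png

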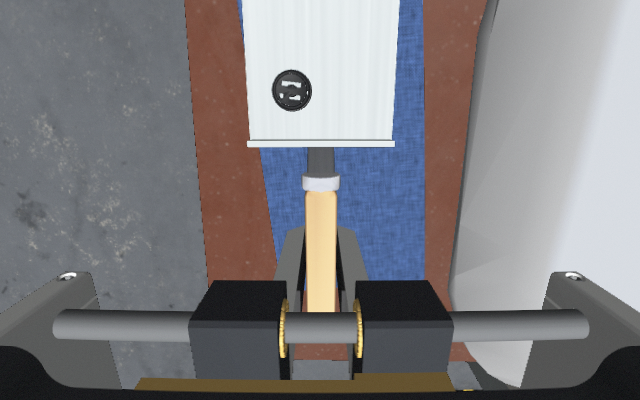

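View pics/c21.png

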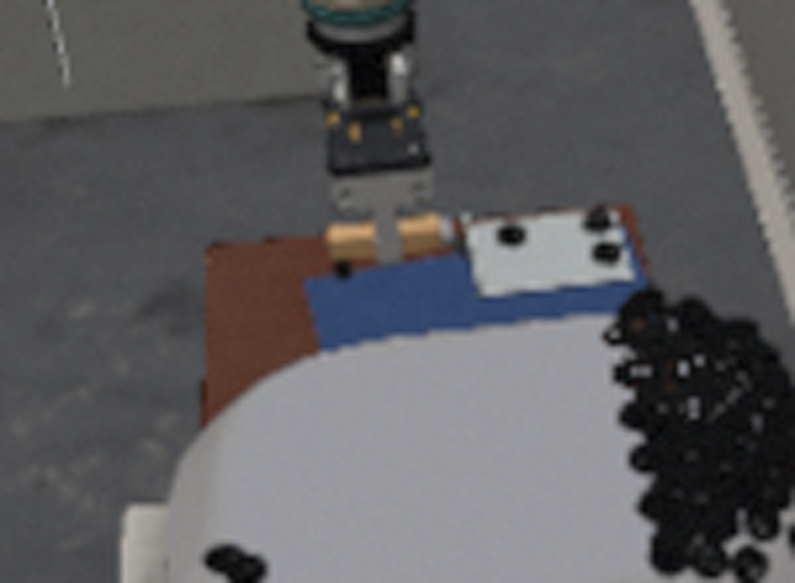

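```bash
cat >> h.py <<'E'
def plane(w,box,zr):
    C=cloud(w)[box[1]:box[3],box[0]:box[2]].reshape(-1,4)[:,:3]; C=C[(C[:,2]>zr[0])&(C[:,2]<zr[1])]
    A=np.c_[C[:,:2]-C[:,:2].mean(0),np.ones(len(C))]; q=np.linalg.lstsq(A,C[:,2],rcond=None)[0]
    print('n',len(C),'mean',np.round(C.mean(0),1),'slopes',np.round(q[:2],4)); return C.mean(0),q
E
python3 - <<'E'
from h import *
for f,zr in (('w11',(-5,15)),('w12',(15,40))):
    w=load(f); m,q=plane(w,(320,5,390,138),zr)
    print('along shovel', q[:2]@[.973,-.23],'across',q[:2]@[.23,.973])
E
```

```text
n 9265 mean [573.9 304.8   4.6] slopes [0.0018 0.0007]
along shovel 0.001618604066287926 across 0.0011107392342756342
n 9273 mean [573.9 304.7  27.3] slopes [-0.0018  0.0008]
along shovel -0.0019846940569205563 across 0.00037897752046441176
```

apply_moves(
  deltas=[
    [0, 0, -0.006, 0, 0, 0, 0],
    [0, 0, -0.012, 0, 0, 0, 0],
    [0, 0, -0.02, 0, 0, 0, 0],
    [0, 0, -0.028, 0, 0, 0, 0],
    [0, 0, -0.034, 0, 0, 0, 0],
    [0, 0, -0.034, 0, 0, 0, 0],
    [0, 0, -0.034, 0, 0, 0, 0],
    [0, 0, -0.028, 0, 0, 0, 0],
    [0, 0, -0.02, 0, 0, 0, 0],
    [0, 0, -0.01, 0, 0, 0, 0],
  ],
)

```text
clock: 20.27
eef_pos: [478.7, 348.8, 119.1]
eef_rot: [[0.973, -0.233, 0.002], [-0.233, -0.973, 0.002], [0.002, -0.002, -1.0]]
ft_force: [0.5, -0.1, -2.1]
finger_gap: 0.186
```

Run:
```python
from h import *
s=st();  print(yawof(np.array(s['eef_rot'])));shot('wrist','w13'); shot('top','t3')
plan([553.7,-187.1,116],-86.1,44,ramp=6,grip=0)
```

```text
t 20.27 pos [478.7 348.8 119.1] gap 0.186 F [ 0.5 -0.1 -2.1]
[[0.973, -0.233, 0.002], [-0.233, -0.973, 0.002], [0.002, -0.002, -1.0]] q [-1.194  0.778  0.901  1.757 -0.729  0.975 -1.804]
-103.46690611689758
dist [  75.4 -535.9   -1.9] dyaw 17.4 max step mm 14.2 deg 0.46
[[0.0015, 0.0038, np.float64(0.0), 0, 0, np.float64(-0.009), 0], [0.003, 0.0076, np.float64(0.0), 0, 0, np.float64(-0.019), 0], [0.0044, 0.0114, np.float64(0.0), 0, 0, np.float64(-0.028), 0], [0.0059, 0.0152, np.float64(0.0001), 0, 0, np.float64(-0.038), 0], [0.0072, 0.019, np.float64(0.0001), 0, 0, np.float64(-0.047), 0], [0.0085, 0.0229, np.float64(0.0001), 0, 0, np.float64(-0.057), 0], [0.0098, 0.0267, np.float64(0.0001), 0, 0, np.float64(-0.066), 0], [0.0096, 0.0268, np.float64(0.0001), 0, 0, np.float64(-0.066), 0], [0.0094, 0.0269, np.float64(0.0001), 0, 0, np.float64(-0.066), 0], [0.0091, 0.027, np.float64(0.0001), 0, 0, np.float64(-0.066), 0]]
[[0.0089, 0.027, np.float64(0.0001), 0, 0, np.float64(-0.066), 0], [0.0087, 0.0271, np.float64(0.0001), 0, 0, np.float64(-0.066), 0], [0.0085, 0.0272, np.float64(0.0001),
[... 1395 characters left out ...]
(0.0001), 0, 0, np.float64(-0.066), 0], [0.0036, 0.0282, np.float64(0.0001), 0, 0, np.float64(-0.066), 0], [0.0034, 0.0283, np.float64(0.0001), 0, 0, np.float64(-0.066), 0], [0.0032, 0.0283, np.float64(0.0001), 0, 0, np.float64(-0.066), 0], [0.0029, 0.0283, np.float64(0.0001), 0, 0, np.float64(-0.066), 0], [0.0023, 0.0243, np.float64(0.0001), 0, 0, np.float64(-0.057), 0], [0.0018, 0.0203, np.float64(0.0001), 0, 0, np.float64(-0.047), 0]]
[[0.0014, 0.0162, np.float64(0.0001), 0, 0, np.float64(-0.038), 0], [0.001, 0.0122, np.float64(0.0), 0, 0, np.float64(-0.028), 0], [0.0006, 0.0081, np.float64(0.0), 0, 0, np.float64(-0.019), 0], [0.0003, 0.0041, np.float64(0.0), 0, 0, np.float64(-0.009), 0]]
```

View pics/t3.png

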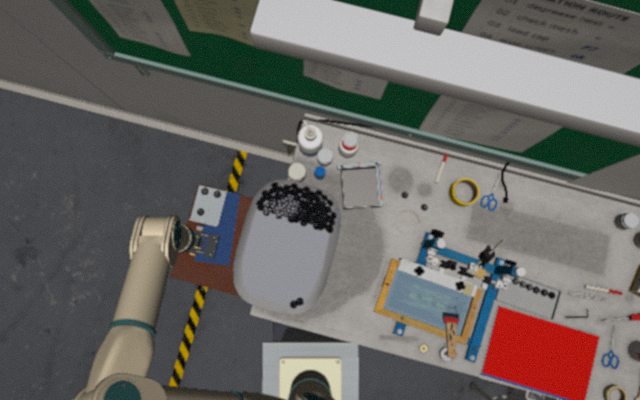

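apply_moves(
  deltas=[
    [0.0015, 0.004, 0, 0, 0, -0.01, 0],
    [0.003, 0.008, 0, 0, 0, -0.02, 0],
    [0.0045, 0.0115, 0, 0, 0, -0.03, 0],
    [0.006, 0.015, 0, 0, 0, -0.04, 0],
    [0.007, 0.019, 0, 0, 0, -0.05, 0],
    [0.0085, 0.023, 0, 0, 0, -0.055, 0],
    [0.0098, 0.027, 0, 0, 0, -0.066, 0],
    [0.0096, 0.027, 0, 0, 0, -0.066, 0],
    [0.0094, 0.027, 0, 0, 0, -0.066, 0],
    [0.009, 0.027, 0, 0, 0, -0.066, 0],
  ],
)

```text
clock: 21.2
eef_pos: [491.7, 247.0, 116.9]
eef_rot: [[0.984, -0.178, -0.0], [-0.178, -0.984, -0.001], [-0.0, 0.001, -1.0]]
ft_force: [0.7, 0.0, -2.6]
finger_gap: 0.185
```

apply_moves(
  deltas=[
    [0.009, 0.027, 0, 0, 0, -0.066, 0],
    [0.0087, 0.027, 0, 0, 0, -0.066, 0],
    [0.0085, 0.027, 0, 0, 0, -0.066, 0],
    [0.0083, 0.027, 0, 0, 0, -0.066, 0],
    [0.008, 0.027, 0, 0, 0, -0.066, 0],
    [0.0078, 0.0275, 0, 0, 0, -0.066, 0],
    [0.0076, 0.0275, 0, 0, 0, -0.066, 0],
    [0.0074, 0.0275, 0, 0, 0, -0.066, 0],
    [0.0072, 0.0275, 0, 0, 0, -0.066, 0],
    [0.007, 0.0275, 0, 0, 0, -0.066, 0],
  ],
)

```text
clock: 22.03
eef_pos: [511.3, 106.5, 117.0]
eef_rot: [[0.995, -0.1, -0.0], [-0.1, -0.995, -0.0], [-0.0, 0.001, -1.0]]
ft_force: [-0.3, -0.0, -1.5]
finger_gap: 0.187
```

apply_moves(
  deltas=[
    [0.0067, 0.0277, 0, 0, 0, -0.066, 0],
    [0.0065, 0.0277, 0, 0, 0, -0.066, 0],
    [0.0063, 0.0278, 0, 0, 0, -0.066, 0],
    [0.006, 0.0278, 0, 0, 0, -0.066, 0],
    [0.006, 0.0278, 0, 0, 0, -0.066, 0],
    [0.0056, 0.0278, 0, 0, 0, -0.066, 0],
    [0.0054, 0.028, 0, 0, 0, -0.066, 0],
    [0.0052, 0.028, 0, 0, 0, -0.066, 0],
    [0.005, 0.028, 0, 0, 0, -0.066, 0],
    [0.0047, 0.028, 0, 0, 0, -0.066, 0],
  ],
)

```text
clock: 22.87
eef_pos: [530.7, -34.4, 117.0]
eef_rot: [[1.0, -0.021, -0.0], [-0.021, -1.0, -0.001], [-0.0, 0.001, -1.0]]
ft_force: [-0.4, 1.7, -1.7]
finger_gap: 0.186
```

apply_moves(
  deltas=[
    [0.0045, 0.028, 0, 0, 0, -0.066, 0],
    [0.0043, 0.028, 0, 0, 0, -0.066, 0],
    [0.004, 0.028, 0, 0, 0, -0.066, 0],
    [0.0038, 0.028, 0, 0, 0, -0.066, 0],
    [0.0036, 0.028, 0, 0, 0, -0.066, 0],
    [0.0034, 0.028, 0, 0, 0, -0.066, 0],
    [0.003, 0.028, 0, 0, 0, -0.066, 0],
    [0.003, 0.028, 0, 0, 0, -0.066, 0],
    [0.0023, 0.0243, 0, 0, 0, -0.057, 0],
    [0.0018, 0.02, 0, 0, 0, -0.047, 0],
  ],
)

```text
clock: 23.7
eef_pos: [549.0, -168.8, 117.0]
eef_rot: [[0.999, 0.054, -0.0], [0.054, -0.999, -0.001], [-0.001, 0.001, -1.0]]
ft_force: [-0.6, 0.5, -2.3]
finger_gap: 0.186
```

apply_moves(
  deltas=[
    [0.0014, 0.016, 0, 0, 0, -0.038, 0],
    [0.001, 0.012, 0, 0, 0, -0.028, 0],
    [0.0006, 0.008, 0, 0, 0, -0.019, 0],
    [0.0003, 0.004, 0, 0, 0, -0.009, 0],
    [0, 0, 0, 0, 0, 0, 0],
  ],
)

```text
clock: 24.12
eef_pos: [552.8, -186.3, 116.9]
eef_rot: [[0.998, 0.067, -0.0], [0.067, -0.998, -0.0], [-0.0, -0.0, -1.0]]
ft_force: [0.5, -0.3, -2.9]
finger_gap: 0.185
```

Run:
```python
from h import *
s=st();  print(yawof(np.array(s['eef_rot'])));w=shot('wrist','w14'); shot('side','s7'); crop('s7',270,150,430,310,4,'c22')
```

```text
t 24.12 pos [ 552.8 -186.3  116.9] gap 0.185 F [ 0.5 -0.3 -2.9]
[[0.998, 0.067, -0.0], [0.067, -0.998, -0.0], [-0.0, -0.0, -1.0]] q [-0.16   0.707  0.726  1.778 -0.59   0.887 -0.67 ]
-86.17349816829893
```

View pics/w14.png

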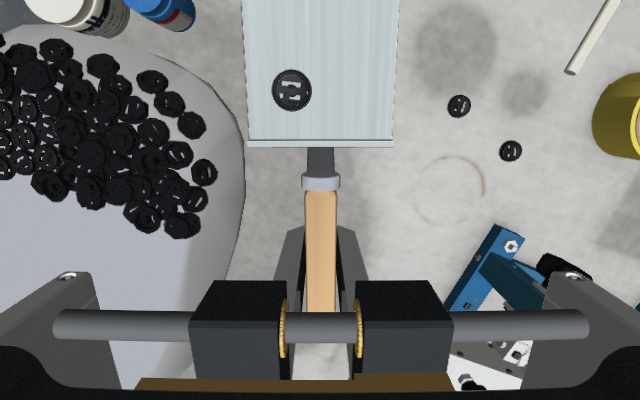

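View pics/c22.png

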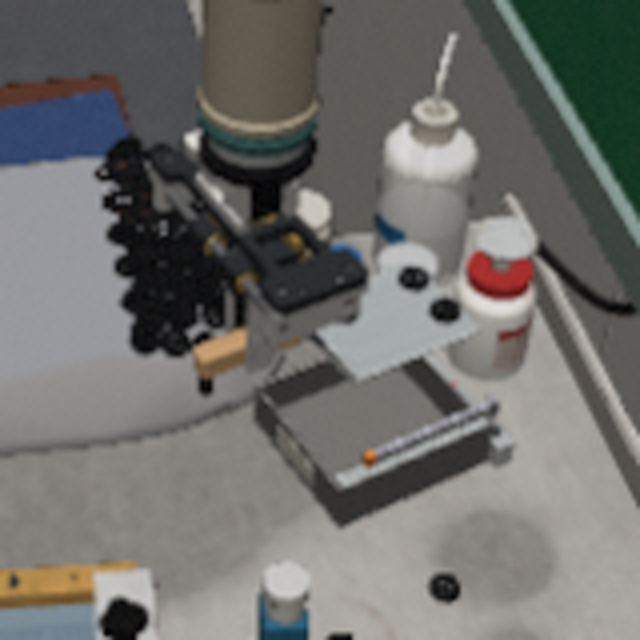

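Run:
```python
from h import *
crop('w14',235,0,405,200,4,'c23')
w=load('w14'); m,q=plane(w,(320,5,388,135),(120,160)); print('along',q[:2]@[.9975,.0706],'across',q[:2]@[-.0706,.9975])
```

```text
n 8790 mean [ 658.1 -199.2  139.8] slopes [-0.0016 -0.0004]
along -0.0016512265368669472 across -0.0002457667847610832
```

View pics/c23.png

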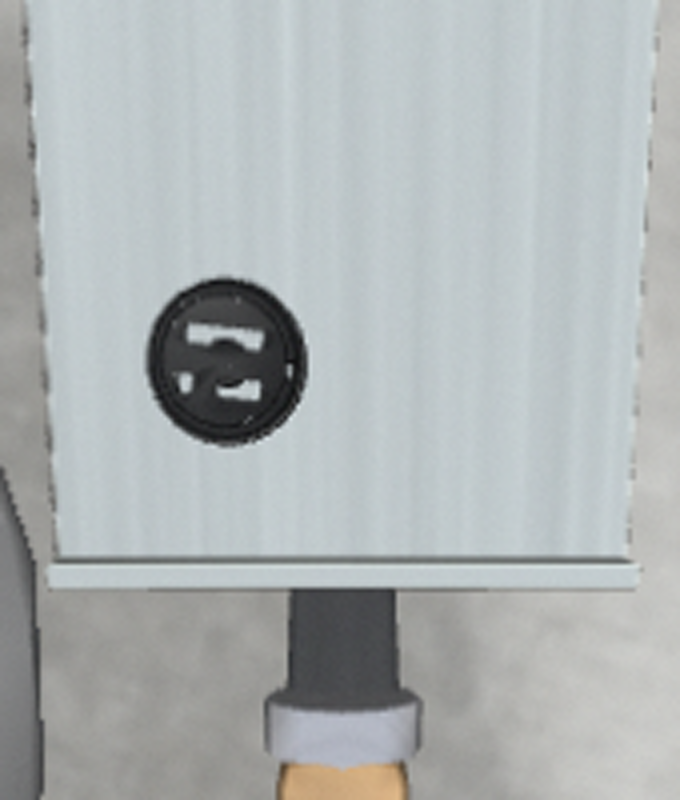

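Run:
```python
from h import *
w=load('w14')
q=fit(w,[(-57.5,45,12),(-57.5,-45,12),(-53.5,45,12),(-53.5,-45,12),(-76,9,40),(-76,-9,40)],cp([(48,589),(638,588),(48,563),(638,562),(279,765),(409,765)],235,0,4),(670,-178,.07),z0=136.8)
# side edges
for u,v in cp([(25,10),(656,10),(58,550),(631,550)],235,0,4): print(np.round(p3(w,u,v,139.8),1))
B=np.array([672.1,-173.7]);a=.0707;c,s=np.cos(a),np.sin(a);d=q[:2]-B;print('shovel in bin',c*d[0]+s*d[1],-s*d[0]+c*d[1],np.degrees(q[2]-a))
```

```text
pose [ 6.696431e+02 -1.784860e+02  6.950000e-02] deg 3.98 res px [[-0.4, 0.7], [0.5, 0.7], [-0.8, 0.6], [0.9, 0.5], [-0.8, -2.0], [0.5, -2.1]]
[ 690.5 -131.9  139.8]
[ 696.5 -221.3  139.8]
[ 614.6 -137.2  139.8]
[ 620.7 -227.4  139.8]
shovel in bin -2.7888870772307532 -4.600518990351509 -0.06873168542127418
```

apply_moves(
  deltas=[
    [0, 0, 0.005, 0, 0, 0, 0],
    [0, 0, 0.012, 0, 0, 0, 0],
    [0, 0, 0.02, 0, 0, 0, 0],
    [0, 0, 0.025, 0, 0, 0, 0],
    [0, 0, 0.03, 0, 0, 0, 0],
    [0, 0, 0.03, 0, 0, 0, 0],
    [0, 0, 0.02, 0, 0, 0, 0],
    [0, 0, 0.012, 0, 0, 0, 0],
    [0, 0, 0.006, 0, 0, 0, 0],
    [0, 0, 0.002, 0, 0, 0, 0],
  ],
)

```text
clock: 25.05
eef_pos: [552.6, -186.2, 35.3]
eef_rot: [[0.998, 0.067, -0.001], [0.067, -0.998, 0.0], [-0.001, -0.0, -1.0]]
ft_force: [0.3, 0.7, -2.0]
finger_gap: 0.185
```

Run:
```python
from h import *
s=st();  print(yawof(np.array(s['eef_rot'])));w=shot('wrist','w15'); shot('side','s8'); crop('s8',300,190,420,310,5.5,'c24'); m,q=plane(w,(320,5,388,135),(40,80))
```

```text
t 25.05 pos [ 552.6 -186.2   35.3] gap 0.185 F [ 0.3  0.7 -2. ]
[[0.998, 0.067, -0.001], [0.067, -0.998, 0.0], [-0.001, -0.0, -1.0]] q [-0.103  0.807  0.631  1.835 -0.69   0.733 -0.589]
-86.1851553445122
n 8799 mean [ 658.  -199.1   58.1] slopes [-0.0028 -0.0007]
```

View pics/w15.png

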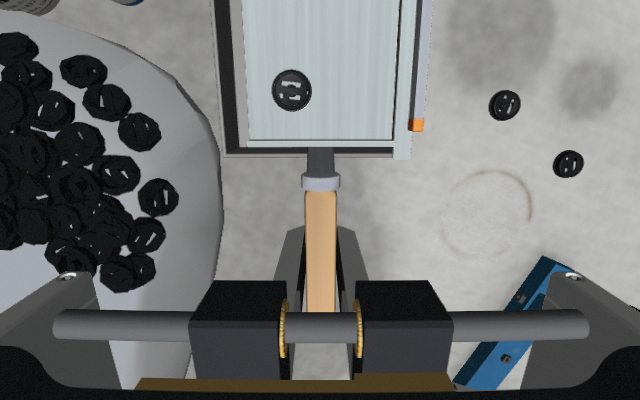

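View pics/c24.png

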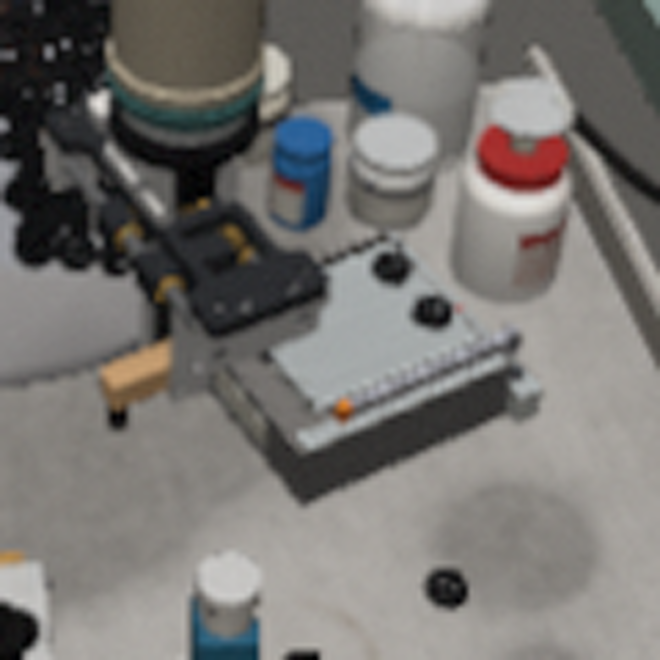

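apply_moves(
  deltas=[
    [0, 0, 0.003, 0, 0, 0, 0],
    [0, 0, 0.003, 0, 0, 0, 0],
    [0, 0.004, 0, 0, 0, 0, 0],
    [0, 0.006, 0, 0, 0, 0, 0],
    [0, 0.004, 0, 0, 0, 0, 0],
    [0, 0, 0, 0, 0, 0, 0],
  ],
)

```text
clock: 25.65
eef_pos: [553.4, -194.2, 33.2]
eef_rot: [[0.998, 0.066, 0.001], [0.066, -0.998, -0.001], [0.0, 0.001, -1.0]]
ft_force: [-0.0, -1.0, -2.0]
finger_gap: 0.189
```

Run:
```python
from h import *
s=st();  w=shot('wrist','w16'); shot('side','s9'); crop('s9',320,220,410,290,8.5,'c25'); m,q=plane(w,(320,5,388,135),(40,80)); crop('w16',230,0,450,180,3.6,'c26')
```

```text
t 25.65 pos [ 553.4 -194.2   33.2] gap 0.189 F [-0. -1. -2.]
[[0.998, 0.066, 0.001], [0.066, -0.998, -0.001], [0.0, 0.001, -1.0]] q [-0.088  0.812  0.628  1.829 -0.691  0.731 -0.579]
n 8809 mean [ 658.7 -207.2   56.2] slopes [-0.0007 -0.0006]
```

View pics/c26.png

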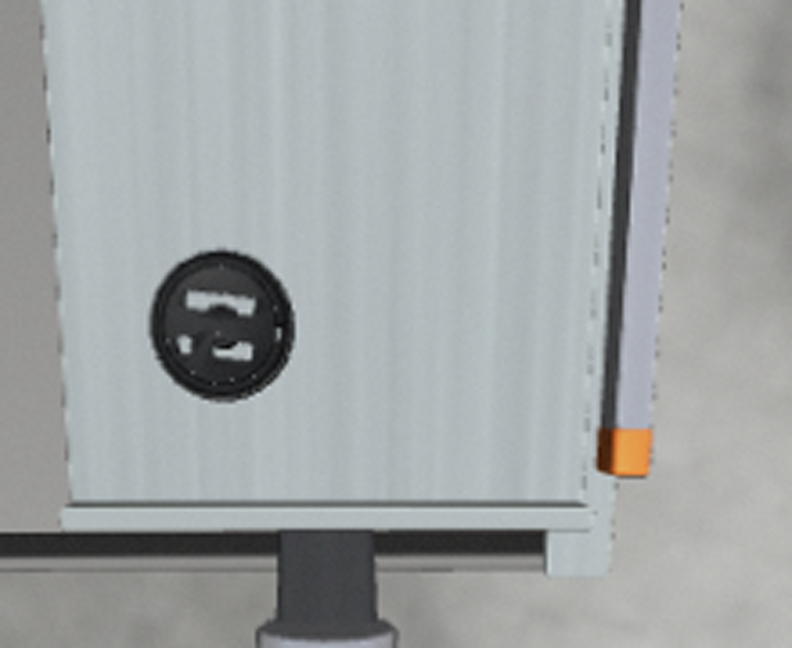

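View pics/c25.png

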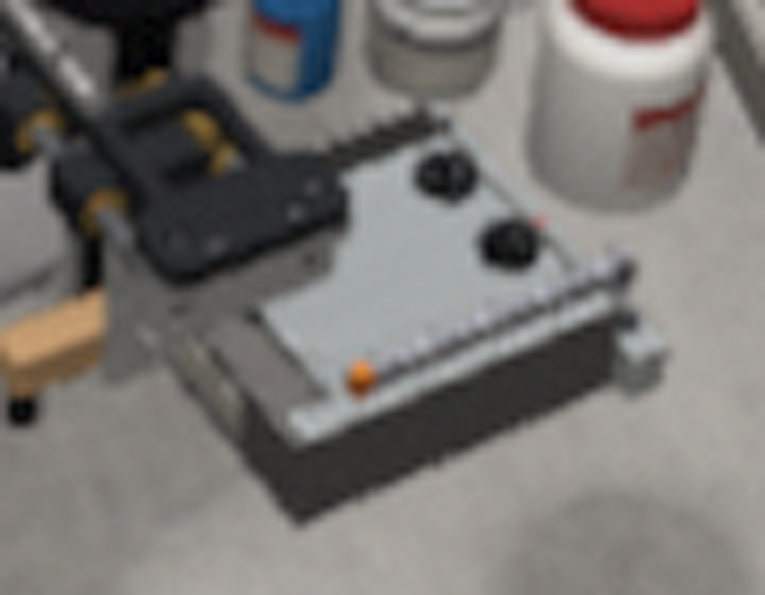

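apply_moves(
  deltas=[
    [0, 0, 0.003, 0, 0, 0, 0],
    [0, 0, 0.002, 0, 0, 0, 0],
    [0, 0, 0, 0, 0, 0, 0],
  ],
)

```text
clock: 26.0
eef_pos: [553.1, -192.8, 30.2]
eef_rot: [[0.998, 0.067, -0.001], [0.067, -0.998, 0.0], [-0.0, -0.0, -1.0]]
ft_force: [0.5, 0.2, -1.6]
finger_gap: 0.187
```

apply_moves(
  deltas=[
    [0, 0, 0.002, 0, 0, 0, 0],
    [0, 0, 0, 0, 0, 0, 0],
    [0, 0, 0, 0, 0, 0, 0],
  ],
)

```text
clock: 26.25
eef_pos: [553.4, -193.1, 29.5]
eef_rot: [[0.998, 0.067, 0.0], [0.067, -0.998, 0.0], [0.0, -0.0, -1.0]]
ft_force: [-1.0, 0.5, -1.4]
finger_gap: 0.184
```

Run:
```python
from h import *
s=st();  w=shot('wrist','w17'); m,q=plane(w,(320,5,388,135),(40,80)); print(s['torque'])
```

```text
t 26.25 pos [ 553.4 -193.1   29.5] gap 0.184 F [-1.   0.5 -1.4]
[[0.998, 0.067, 0.0], [0.067, -0.998, 0.0], [0.0, -0.0, -1.0]] q [-0.086  0.817  0.623  1.831 -0.696  0.725 -0.575]
n 8806 mean [ 658.6 -205.9   52.6] slopes [0.0001 0.0003]
[-0.02600312  0.26688361  0.11362637]
```

apply_moves(
  deltas=[
    [0, 0.004, 0, 0, 0, 0, 0],
    [0, 0.008, 0, 0, 0, 0, 0],
    [0, 0.01, 0, 0, 0, 0, 0],
    [0, 0.01, 0, 0, 0, 0, 0],
    [0, 0.01, 0, 0, 0, 0, 0],
    [0, 0.004, 0, 0, 0, 0, 0],
  ],
)

```text
clock: 26.8
eef_pos: [554.8, -217.7, 29.6]
eef_rot: [[0.998, 0.066, 0.0], [0.066, -0.998, -0.001], [0.0, 0.001, -1.0]]
ft_force: [0.3, 0.7, -0.8]
finger_gap: 0.185
```

Run:
```python
from h import *
s=st();  w=shot('wrist','w18'); m,q=plane(w,(320,5,365,135),(40,80)); crop('w18',190,0,470,200,2.8,'c27'); shot('side','s10'); crop('s10',320,200,430,300,7,'c28')
```

```text
t 26.8 pos [ 554.8 -217.7   29.6] gap 0.185 F [ 0.3  0.7 -0.8]
[[0.998, 0.066, 0.0], [0.066, -0.998, -0.001], [0.0, 0.001, -1.0]] q [-0.044  0.827  0.623  1.803 -0.688  0.74  -0.552]
n 5823 mean [ 659.4 -223.7   54.1] slopes [ 0.0032 -0.2599]
```

View pics/c27.png

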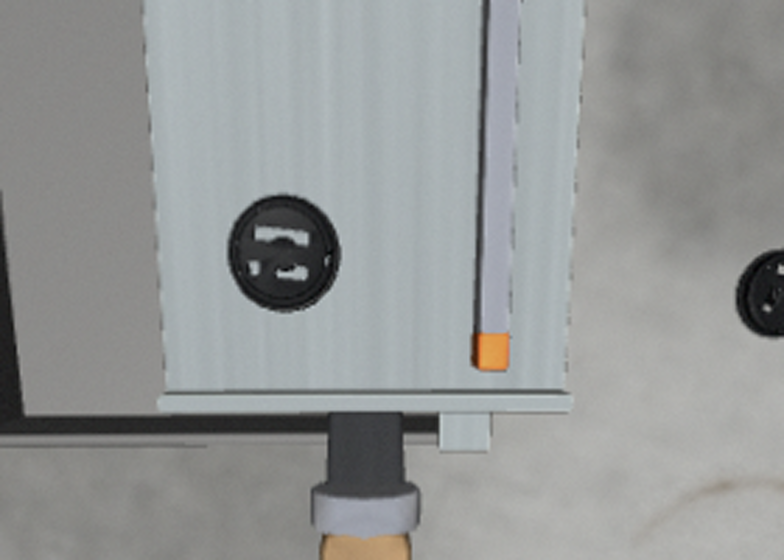

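View pics/c28.png

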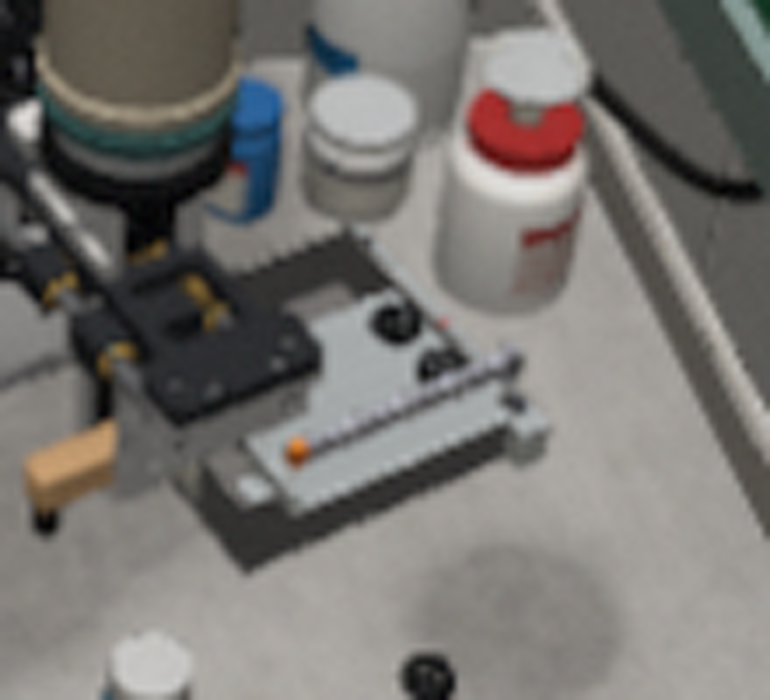

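apply_moves(
  deltas=[
    [0, 0.005, 0, 0, 0, 0, 0],
    [0, 0.01, 0, 0, 0, 0, 0],
    [0, 0.01, 0, 0, 0, 0, 0],
    [0, 0.01, 0, 0, 0, 0, 0],
    [0, 0.01, 0, 0, 0, 0, 0],
    [0, 0.01, 0, 0, 0, 0, 0],
    [0, 0.01, 0, 0, 0, 0, 0],
    [0, 0.01, 0, 0, 0, 0, 0],
    [0, 0.01, 0, 0, 0, 0, 0],
    [0, 0.005, 0, 0, 0, 0, 0],
  ],
)

```text
clock: 27.73
eef_pos: [557.8, -262.2, 29.5]
eef_rot: [[0.998, 0.066, 0.0], [0.066, -0.998, -0.001], [0.0, 0.001, -1.0]]
ft_force: [-0.4, 0.3, -1.2]
finger_gap: 0.186
```

Run:
```python
from h import *
s=st();  w=shot('wrist','w19'); crop('w19',130,0,470,200,2.3,'c29'); shot('side','s11'); crop('s11',320,200,430,300,7,'c30')
```

```text
t 27.73 pos [ 557.8 -262.2   29.5] gap 0.186 F [-0.4  0.3 -1.2]
[[0.998, 0.066, 0.0], [0.066, -0.998, -0.001], [0.0, 0.001, -1.0]] q [ 0.032  0.848  0.622  1.744 -0.674  0.774 -0.511]
```

View pics/w19.png

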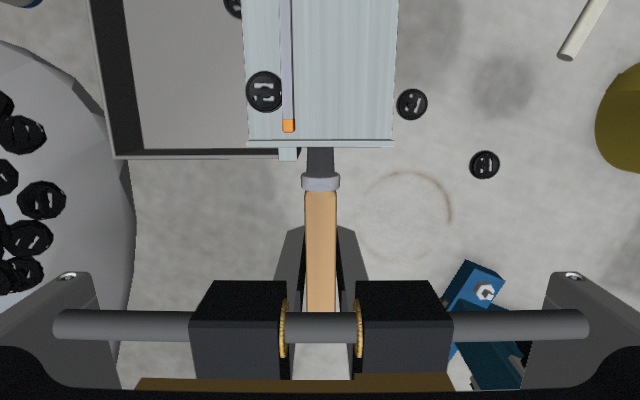

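View pics/c30.png

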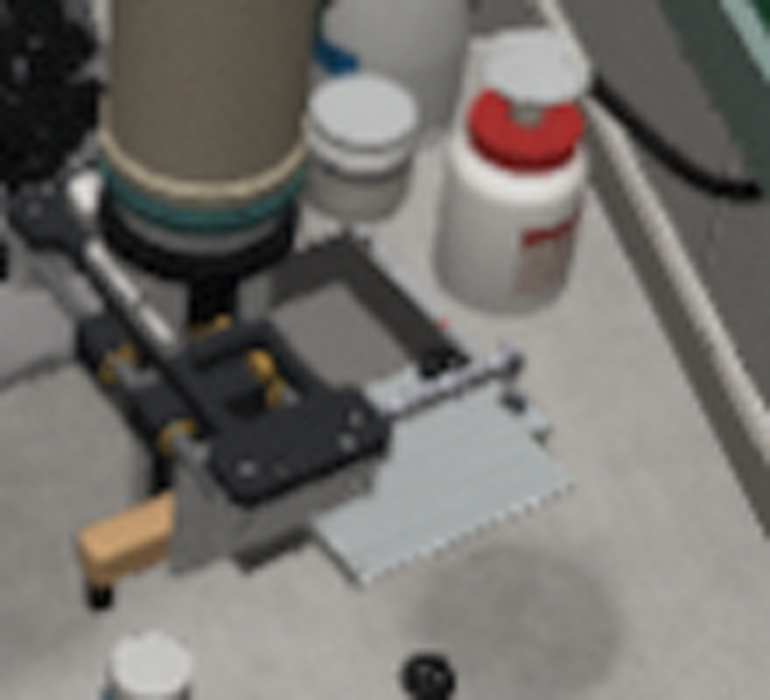

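Run:
```python
from h import *
C=[]
for f in ['w14','w9','w1','w2','w19','top0','side0','s11']:
    w=load(f); c=cloud(w).reshape(-1,4)[w['z_map'].ravel()>0]; C.append(c)
C=np.concatenate(C)
m=(C[:,0]>440)&(C[:,0]<560)&(C[:,1]<-345)&(C[:,1]>-440)&(C[:,2]<230)&(C[:,2]>30)
D=C[m]
for x in range(560,430,-10):
    print(x,[('%4d/%d'%(np.percentile(k,95),len(k)) if len(k)>4 else '.') for k in [D[(abs(D[:,0]-x)<5)&(abs(D[:,1]-y)<5)][:,2] for y in range(-345,-440,-10)]])
w=load('w19')
# end plate of gripper lowest points seen
for u,v in [(600,300),(560,330),(580,275),(570,275),(62,290)]: print(np.round(p3(w,u,v)))
```

```text
560 [' 206/8', '.', '.', '.', '.', '.', '.', '.', '.', '.']
550 [' 208/16', ' 206/5', '.', '.', '.', '.', '.', '.', '.', '.']
540 [' 207/13', ' 206/6', '.', '.', '.', '.', '.', '.', '.', '.']
530 [' 207/15', '.', '.', '.', '.', '.', '.', '.', '.', '.']
520 ['.', '.', '.', '.', ' 100/26', ' 113/469', ' 117/101', ' 117/73', ' 111/6', '.']
510 ['.', '.', '.', '.', ' 102/221', ' 115/302', ' 119/96', ' 120/99', ' 112/97', '.']
500 ['.', '.', '.', '.', '.', ' 113/151', ' 117/250', ' 118/72', ' 111/60', '.']
490 ['.', '.', '.', '.', ' 117/1661', ' 106/722', ' 107/187', ' 108/12', ' 105/5', '.']
480 ['.', '.', '.', ' 189/16', ' 131/2253', ' 195/40', ' 192/243', ' 153/199', '.', '.']
470 ['.', '.', '.', ' 146/1208', ' 153/973', ' 195/40', ' 193/307', ' 161/49', '.', '.']
460 ['.', '.', '.', ' 113/503', ' 189/211', ' 193/177', ' 187/318', '.', '.', '.']
450 ['.', '.', '.', ' 110/262', ' 122/43', ' 121/93', ' 150/50', '.', '.', '.']
440 ['.', '.', '.', ' 110/105', ' 112/54', ' 111/39', ' 111/6', '.', '.', '.']
[ 597. -334.  178.]
[ 588. -325.  178.]
[ 597. -339.  165.]
[ 597. -336.  165.]
[ 587. -187.  172.]
```

apply_moves(
  deltas=[
    [0, 0.005, 0, 0, 0, 0, 0],
    [0, 0.01, 0, 0, 0, 0, 0],
    [0, 0.01, 0, 0, 0, 0, 0],
    [0, 0.01, 0, 0, 0, 0, 0],
    [0, 0.01, 0, 0, 0, 0, 0],
    [0, 0.01, 0, 0, 0, 0, 0],
    [0, 0.01, 0, 0, 0, 0, 0],
    [0, 0.006, 0, 0, 0, 0, 0],
    [0, 0.004, 0, 0, 0, 0, 0],
    [0, 0, 0, 0, 0, 0, 0],
  ],
)

```text
clock: 28.67
eef_pos: [560.1, -299.2, 29.4]
eef_rot: [[0.998, 0.066, -0.0], [0.066, -0.998, -0.001], [-0.0, 0.001, -1.0]]
ft_force: [-0.5, 0.4, -1.8]
finger_gap: 0.191
```

Run:
```python
from h import *
s=st();  w=shot('wrist','w20'); shot('side','s12'); crop('s12',320,200,430,300,7,'c31')
```

```text
t 28.67 pos [ 560.1 -299.2   29.4] gap 0.191 F [-0.5  0.4 -1.8]
[[0.998, 0.066, -0.0], [0.066, -0.998, -0.001], [-0.0, 0.001, -1.0]] q [ 0.093  0.869  0.621  1.689 -0.663  0.805 -0.483]
```

View pics/w20.png

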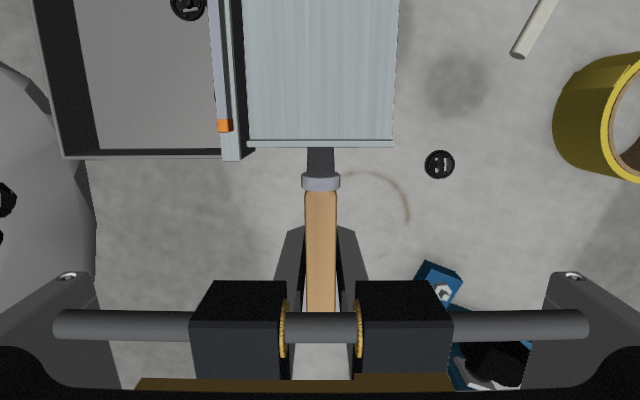

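View pics/c31.png

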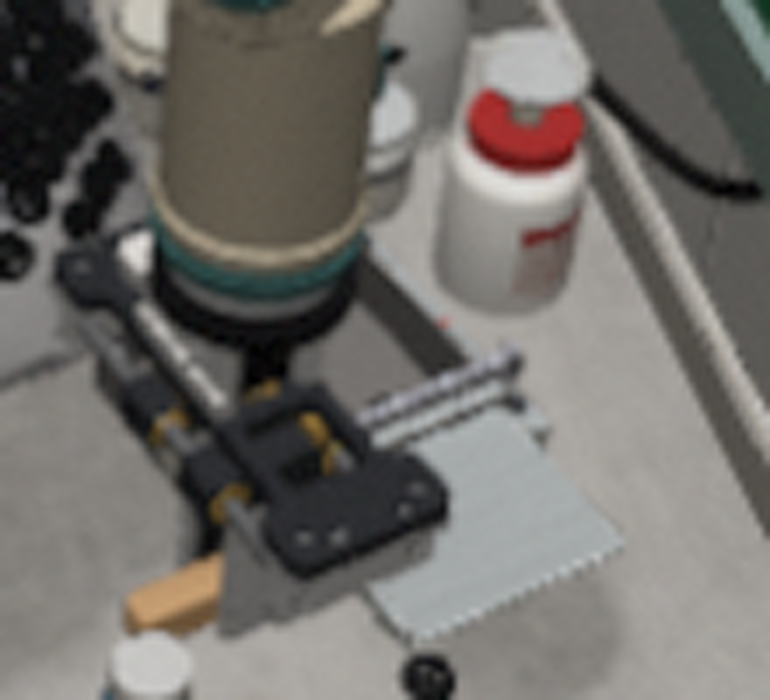

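apply_moves(
  deltas=[
    [0, 0, -0.01, 0, 0, 0, 0],
    [0, 0, -0.02, 0, 0, 0, 0],
    [0, 0, -0.04, 0, 0, 0, 0],
    [0, 0, -0.04, 0, 0, 0, 0],
    [0, 0, -0.04, 0, 0, 0, 0],
    [0, 0, -0.04, 0, 0, 0, 0],
    [0, 0, -0.02, 0, 0, 0, 0],
    [0, 0, 0, 0, 0, 0, 0],
  ],
)

```text
clock: 29.43
eef_pos: [562.0, -299.6, 137.7]
eef_rot: [[0.998, 0.067, 0.005], [0.067, -0.998, -0.003], [0.005, 0.003, -1.0]]
ft_force: [-0.3, -0.3, -1.0]
finger_gap: 0.186
```

Run:
```python
from h import *
s=st();  w=shot('wrist','w21'); shot('top','t4'); crop('t4',300,140,460,260,5,'c32'); plan([530,0,130],None,1)
```

```text
t 29.43 pos [ 562.  -299.6  137.7] gap 0.186 F [-0.3 -0.3 -1. ]
[[0.998, 0.067, 0.005], [0.067, -0.998, -0.003], [0.005, 0.003, -1.0]] q [ 0.042  0.745  0.718  1.611 -0.561  0.995 -0.565]
dist [-30.3 297.9  -4.4] dyaw 0.0 max step mm 299.5 deg 0.0
[[-0.0206, -0.5986, np.float64(0.0089), 0, 0, np.float64(-0.0), 1]]
```

View pics/w21.png

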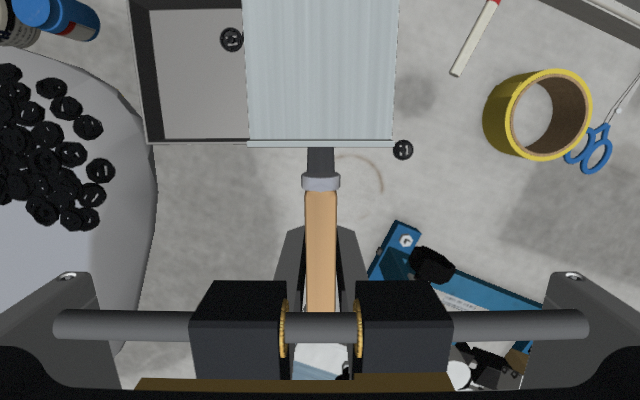

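View pics/c32.png

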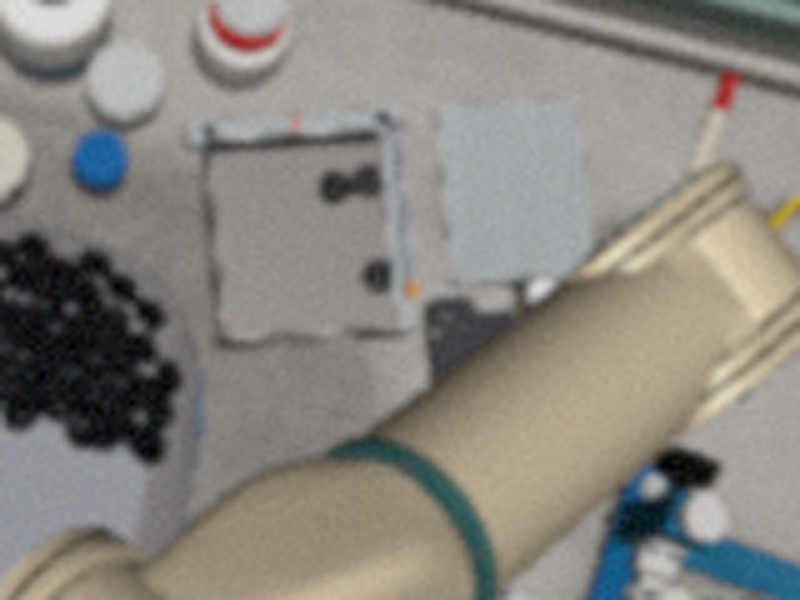

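apply_moves(
  deltas=[
    [-0.002, -0.02, 0, 0, 0, 0, 0],
    [-0.003, -0.04, 0, 0, 0, 0, 0],
    [-0.005, -0.063, 0, 0, 0, 0, 0],
    [-0.005, -0.063, 0, 0, 0, 0, 0],
    [-0.005, -0.063, 0, 0, 0, 0, 0],
    [-0.005, -0.063, 0, 0, 0, 0, 0],
    [-0.005, -0.063, 0, 0, 0, 0, 0],
    [-0.005, -0.063, 0, 0, 0, 0, 0],
    [-0.005, -0.063, 0, 0, 0, 0, 0],
    [-0.005, -0.063, 0, 0, 0, 0, 0],
  ],
)

```text
clock: 30.37
eef_pos: [517.2, -16.0, 133.3]
eef_rot: [[0.998, 0.067, -0.003], [0.067, -0.998, 0.001], [-0.003, -0.001, -1.0]]
ft_force: [0.1, -0.3, -1.2]
finger_gap: 0.185
```

apply_moves(
  deltas=[
    [-0.005, -0.063, 0, 0, 0, 0, 0],
    [-0.005, -0.063, 0, 0, 0, 0, 0],
    [-0.005, -0.063, 0, 0, 0, 0, 0],
    [-0.005, -0.063, 0, 0, 0, 0, 0],
    [-0.005, -0.063, 0, 0, 0, 0, 0],
    [-0.005, -0.063, 0, 0, 0, 0, 0],
    [-0.005, -0.063, 0, 0, 0, 0, 0],
    [-0.005, -0.063, 0, 0, 0, 0, 0],
    [-0.005, -0.063, 0, 0, 0, 0, 0],
    [-0.005, -0.063, 0, 0, 0, 0, 0],
  ],
)

```text
clock: 31.2
eef_pos: [470.7, 295.8, 133.2]
eef_rot: [[0.998, 0.067, -0.003], [0.067, -0.998, -0.001], [-0.003, 0.001, -1.0]]
ft_force: [0.6, -0.3, -2.3]
finger_gap: 0.19
```

apply_moves(
  deltas=[
    [-0.004, -0.04, 0, 0, 0, 0.29, 0],
    [-0.002, -0.02, 0, 0, 0, 0.3, 0],
    [0, 0, 0, 0, 0, 0.3, 0],
    [0, 0, 0, 0, 0, 0.3, 0],
    [0, 0, 0, 0, 0, 0.3, 0],
    [0, 0, 0, 0, 0, 0.2, 0],
    [0, 0, 0, 0, 0, 0, 0],
  ],
)

```text
clock: 31.78
eef_pos: [467.1, 323.9, 133.4]
eef_rot: [[0.991, -0.136, -0.002], [-0.136, -0.991, -0.001], [-0.002, 0.001, -1.0]]
ft_force: [-0.3, -0.0, -2.0]
finger_gap: 0.186
```

Run:
```python
from h import *
s=st();  print(yawof(np.array(s['eef_rot'])));w=shot('wrist','w22'); plan([470.4,328.6,20],-97.8,1)
```

```text
t 31.78 pos [467.1 323.9 133.4] gap 0.186 F [-0.3 -0.  -2. ]
[[0.991, -0.136, -0.002], [-0.136, -0.991, -0.001], [-0.002, 0.001, -1.0]] q [-1.179  0.718  0.881  1.803 -0.672  0.953 -1.714]
-97.80781242773163
dist [   3.     4.7 -113.6] dyaw -0.1 max step mm 113.8 deg 0.05
[[0.0047, -0.0101, np.float64(0.2273), 0, 0, np.float64(0.008), 1]]
```

View pics/w22.png

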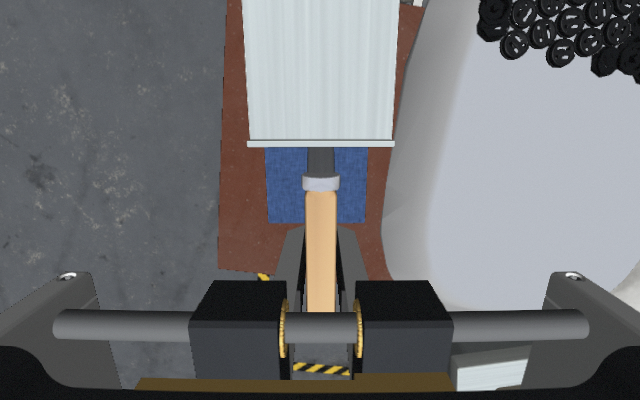

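apply_moves(
  deltas=[
    [0.0025, -0.005, 0.03, 0, 0, 0, 0],
    [0.0025, -0.005, 0.05, 0, 0, 0, 0],
    [0, 0, 0.06, 0, 0, 0, 0],
    [0, 0, 0.06, 0, 0, 0, 0],
    [0, 0, 0.04, 0, 0, 0, 0],
    [0, 0, 0.03, 0, 0, 0, 0],
    [0, 0, 0.015, 0, 0, 0, 0],
    [0, 0, 0.006, 0, 0, 0, 0],
    [0, 0, 0, 0, 0, 0, 0],
  ],
)

```text
clock: 32.58
eef_pos: [471.4, 328.2, -11.7]
eef_rot: [[0.991, -0.136, -0.001], [-0.136, -0.991, -0.001], [-0.001, 0.001, -1.0]]
ft_force: [0.3, 0.2, -1.5]
finger_gap: 0.188
```

Run:
```python
from h import *
s=st();  print(yawof(np.array(s['eef_rot'])));w=shot('wrist','w23'); plane(w,(320,5,388,135),(-5,30)); plan([470.4,328.6,-18.6],-97.8,1)
```

```text
t 32.58 pos [471.4 328.2 -11.7] gap 0.188 F [ 0.3  0.2 -1.5]
[[0.991, -0.136, -0.001], [-0.136, -0.991, -0.001], [-0.001, 0.001, -1.0]] q [-1.067  0.901  0.686  1.88  -0.883  0.698 -1.553]
-97.79969497630093
n 8808 mean [572.  294.5  11.2] slopes [-0.0022 -0.0008]
dist [-1.6  0.1 -7.7] dyaw -0.0 max step mm 7.8 deg 0.0
[[-0.0032, 0.0002, np.float64(0.0154), 0, 0, np.float64(0.0), 1]]
```

Blade top at 11.2 → 6 mm to go. Lower until touch, then release.

apply_moves(
  deltas=[
    [0, 0, 0.006, 0, 0, 0, 0],
    [0, 0, 0.004, 0, 0, 0, 0],
    [0, 0, 0.002, 0, 0, 0, 0],
    [0, 0, 0, 0, 0, 0, 0],
  ],
)

```text
clock: 32.97
eef_pos: [471.7, 328.7, -16.8]
eef_rot: [[0.991, -0.135, 0.0], [-0.135, -0.991, 0.0], [0.0, -0.0, -1.0]]
ft_force: [0.7, -0.2, -1.7]
finger_gap: 0.183
```

apply_moves(
  deltas=[
    [0, 0, 0.001, 0, 0, 0, 0.25],
    [0, 0, 0, 0, 0, 0, 0.3],
    [0, 0, 0, 0, 0, 0, 0.4],
    [0, 0, 0, 0, 0, 0, 0.5],
    [0, 0, 0, 0, 0, 0, 0.5],
    [0, 0, 0, 0, 0, 0, 0.5],
    [0, 0, 0, 0, 0, 0, 0.5],
    [0, 0, -0.03, 0, 0, 0, 0.5],
    [0, 0, -0.06, 0, 0, 0, 0.5],
    [0, 0, -0.08, 0, 0, 0, 0.5],
  ],
)

```text
clock: 33.8
eef_pos: [469.5, 327.4, 66.2]
eef_rot: [[0.991, -0.136, -0.005], [-0.136, -0.991, -0.003], [-0.004, 0.004, -1.0]]
ft_force: [0.7, 0.3, 0.1]
finger_gap: 0.499
```

apply_moves(
  deltas=[
    [0, 0, -0.08, 0, 0, 0, 0.5],
    [0, 0, -0.08, 0, 0, 0, 0.5],
    [0, 0, -0.02, 0, 0, 0, 0.5],
  ],
)

```text
clock: 34.05
eef_pos: [475.2, 329.2, 163.4]
eef_rot: [[0.991, -0.136, 0.008], [-0.136, -0.991, 0.005], [0.007, -0.006, -1.0]]
ft_force: [0.5, -0.4, 0.4]
finger_gap: 0.5
```

Run:
```python
from h import *
s=st();  w=shot('wrist','w24'); shot('top','t5'); crop('t5',300,120,480,260,4.4,'c33')
```

```text
t 34.05 pos [475.2 329.2 163.4] gap 0.5 F [ 0.5 -0.4  0.4]
[[0.991, -0.136, 0.008], [-0.136, -0.991, 0.005], [0.007, -0.006, -1.0]] q [-1.194  0.692  0.912  1.758 -0.64   1.008 -1.745]
```

View pics/w24.png

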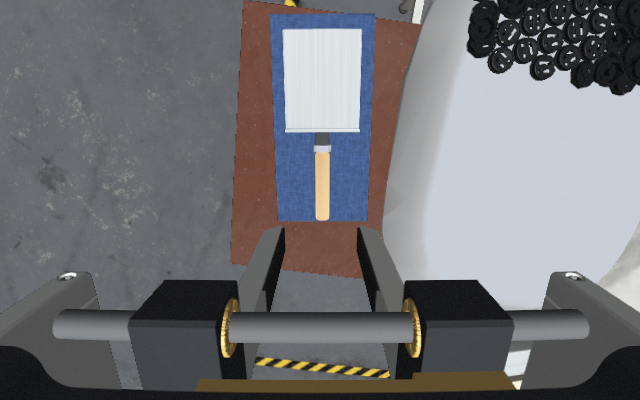

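View pics/c33.png

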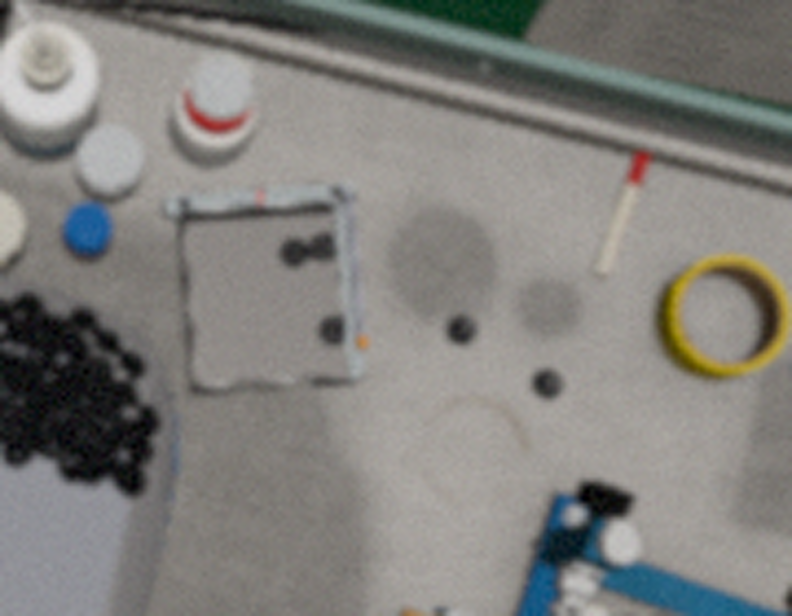

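apply_moves(
  deltas=[
    [0.014, 0.035, 0, 0, 0, 0, 1],
    [0.029, 0.069, 0, 0, 0, 0, 1],
    [0.029, 0.069, 0, 0, 0, 0, 1],
    [0.029, 0.069, 0, 0, 0, 0, 1],
    [0.029, 0.069, 0, 0, 0, 0, 1],
    [0.029, 0.069, 0, 0, 0, 0, 1],
    [0.029, 0.069, 0, 0, 0, 0, 1],
    [0.029, 0.069, 0, 0, 0, 0, 1],
    [0.029, 0.069, 0, 0, 0, 0, 1],
    [0.029, 0.069, 0, 0, 0, 0, 1],
  ],
)

```text
clock: 34.98
eef_pos: [562.0, -16.2, 155.1]
eef_rot: [[0.991, -0.135, -0.004], [-0.135, -0.991, 0.001], [-0.004, -0.0, -1.0]]
ft_force: [0.5, 0.1, 0.5]
finger_gap: 0.999
```

apply_moves(
  deltas=[
    [0.029, 0.069, 0, 0, 0, 0, 1],
    [0.029, 0.069, 0, 0, 0, 0, 1],
    [0.029, 0.069, 0, 0, 0, 0, 1],
    [0.029, 0.069, 0, 0, 0, 0, 1],
    [0.029, 0.069, 0, 0, 0, 0, 1],
    [0.029, 0.069, 0, 0, 0, 0, 1],
    [0.029, 0.069, 0, 0, 0, 0, 1],
    [0.014, 0.035, 0, 0, 0, 0, 1],
    [0, 0, 0, 0, 0, -0.95, 1],
    [0, 0, 0, 0, 0, -0.95, 1],
  ],
)

```text
clock: 35.82
eef_pos: [633.9, -288.0, 153.8]
eef_rot: [[0.996, 0.094, -0.004], [0.094, -0.996, 0.001], [-0.004, -0.002, -1.0]]
ft_force: [-0.2, 0.9, 0.0]
finger_gap: 1.002
```

apply_moves(
  deltas=[
    [0, 0, 0, 0, 0, -0.95, 1],
    [0, 0, 0, 0, 0, -0.95, 1],
    [0, 0, 0, 0, 0, -0.95, 1],
    [0, 0, 0, 0, 0, -0.95, 1],
    [0, 0, 0, 0, 0, -0.95, 1],
    [0, 0, 0, 0, 0, -0.95, 1],
    [0, 0, 0, 0, 0, -0.95, 1],
    [0, 0, 0, 0, 0, -0.95, 1],
    [0, 0, 0, 0, 0, -0.95, 1],
    [0, 0, 0, 0, 0, -0.95, 1],
  ],
)

```text
clock: 36.65
eef_pos: [634.6, -285.0, 154.3]
eef_rot: [[0.327, 0.945, -0.004], [0.945, -0.327, 0.003], [0.002, -0.004, -1.0]]
ft_force: [0.4, -0.1, 0.2]
finger_gap: 1.0
```

apply_moves(
  deltas=[
    [0, 0, 0, 0, 0, -0.95, 1],
    [0, 0, 0, 0, 0, -0.95, 1],
    [0, 0, 0, 0, 0, -0.95, 1],
    [0, 0, 0, 0, 0, 0, 1],
  ],
)

```text
clock: 36.98
eef_pos: [634.5, -285.2, 154.6]
eef_rot: [[-0.006, 1.0, -0.003], [1.0, 0.006, 0.003], [0.004, -0.003, -1.0]]
ft_force: [1.5, -0.7, -0.6]
finger_gap: 1.001
```

Run:
```python
from h import *
s=st(); print(yawof(np.array(s['eef_rot']))); w=shot('wrist','w25')
```

```text
t 36.98 pos [ 634.5 -285.2  154.6] gap 1.001 F [ 1.5 -0.7 -0.6]
[[-0.006, 1.0, -0.003], [1.0, 0.006, 0.003], [0.004, -0.003, -1.0]] q [ 0.214  0.737  0.319  1.39  -0.246  1.058  0.584]
0.35971716405833115
```

View pics/w25.png

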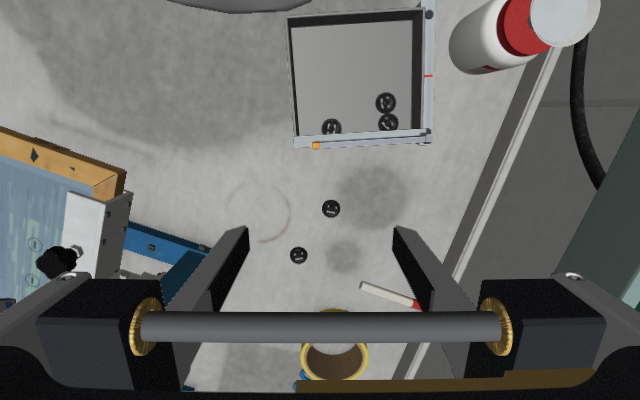

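Run:
```python
from h import *
w=load('w25'); A=p3(w,331,208.5,9); B=p3(w,298.5,255.5,9); print(A,B,p3(w,331,208),p3(w,298,255))
plan([A[0],A[1],0],0.3,1)
```

```text
[ 648.55243197 -325.10339431    9.        ] [ 606.38675306 -391.44435933    9.        ] [ 648.60993087 -325.04548705    7.17378638] [ 605.58052465 -391.67198622    7.15059537]
dist [  13.9  -39.7 -155. ] dyaw 0.2 max step mm 160.6 deg 0.24
[[-0.0794, 0.0276, np.float64(0.31), 0, 0, np.float64(-0.035), 1]]
```

apply_moves(
  deltas=[
    [-0.04, 0.014, 0.03, 0, 0, 0, 0.6],
    [-0.039, 0.0136, 0.04, 0, 0, 0, 0.6],
    [0, 0, 0.07, 0, 0, 0, 0.6],
    [0, 0, 0.07, 0, 0, 0, 0.6],
    [0, 0, 0.06, 0, 0, 0, 0.6],
    [0, 0, 0.05, 0, 0, 0, 0.6],
    [0, 0, 0.03, 0, 0, 0, 0.6],
    [0, 0, 0, 0, 0, 0, 0.6],
  ],
)

```text
clock: 37.7
eef_pos: [646.3, -323.7, -22.7]
eef_rot: [[-0.001, 1.0, -0.007], [1.0, 0.001, 0.004], [0.004, -0.007, -1.0]]
ft_force: [-0.0, 0.1, -0.7]
finger_gap: 0.6
```

Run:
```python
from h import *
s=st(); w=shot('wrist','w26')
for v in range(224,240,2): print(v,np.round(p3(w,275,v),0),np.round(p3(w,272,v),0))
```

```text
t 37.7 pos [ 646.3 -323.7  -22.7] gap 0.6 F [-0.   0.1 -0.7]
[[-0.001, 1.0, -0.007], [1.0, 0.001, 0.004], [0.004, -0.007, -1.0]] q [ 0.291  0.974  0.263  1.41  -0.303  0.807  0.657]
224 [ 616. -318.   -0.] [ 614. -319.   -1.]
226 [ 616. -320.   -1.] [ 616. -315.   12.]
228 [ 618. -316.   12.] [ 617. -315.   16.]
230 [ 618. -316.   16.] [ 617. -314.   21.]
232 [ 619. -317.   18.] [ 618. -315.   23.]
234 [ 619. -317.   20.] [ 618. -316.   23.]
236 [ 619. -318.   21.] [ 618. -316.   26.]
238 [ 619. -320.   21.] [ 618. -317.   27.]
```

View pics/w26.png

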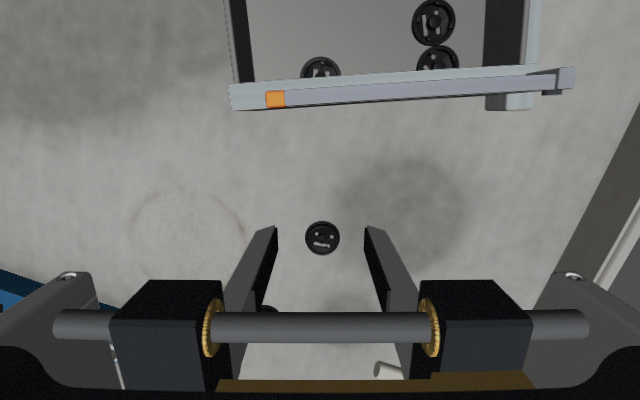

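apply_moves(
  deltas=[
    [-0.003, 0.002, 0.01, 0, 0, 0, 0.6],
    [0, 0, 0.008, 0, 0, 0, 0.6],
    [0, 0, 0, 0, 0, 0, 0.6],
  ],
)

```text
clock: 38.0
eef_pos: [651.4, -327.8, -25.7]
eef_rot: [[-0.003, 1.0, 0.001], [1.0, 0.003, -0.001], [-0.001, 0.001, -1.0]]
ft_force: [-0.3, 0.2, -0.3]
finger_gap: 0.598
```

apply_moves(
  deltas=[
    [0, 0, 0, 0, 0, 0, 0.4],
    [0, 0, 0, 0, 0, 0, 0.3],
    [0, 0, 0, 0, 0, 0, 0.2],
    [0, 0, 0, 0, 0, 0, 0.15],
    [0, 0, 0, 0, 0, 0, 0.15],
    [0, 0, 0, 0, 0, 0, 0.15],
    [0, 0, 0, 0, 0, 0, 0.15],
    [0, 0, 0, 0, 0, 0, 0.15],
  ],
  grip_force=12,
)

```text
clock: 38.67
eef_pos: [651.7, -327.6, -25.2]
eef_rot: [[-0.003, 1.0, 0.002], [1.0, 0.003, -0.0], [-0.0, 0.002, -1.0]]
ft_force: [-0.4, 0.7, 6.2]
finger_gap: 0.151
```

Run:
```python
from h import *
s=st(); w=shot('wrist','w27'); crop('w27',220,160,420,300,3.8,'c34')
```

```text
t 38.67 pos [ 651.7 -327.6  -25.2] gap 0.151 F [-0.4  0.7  6.2]
[[-0.003, 1.0, 0.002], [1.0, 0.003, -0.0], [-0.0, 0.002, -1.0]] q [ 0.294  0.979  0.262  1.402 -0.305  0.798  0.661]
```

View pics/c34.png

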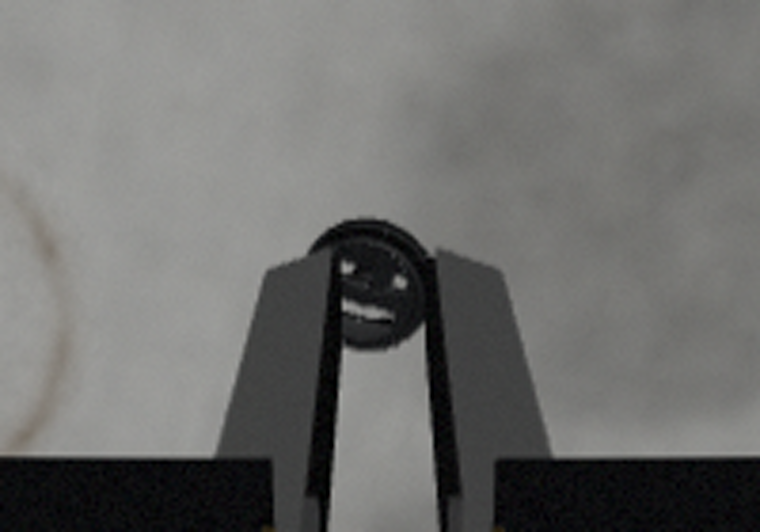

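apply_moves(
  deltas=[
    [0, 0, -0.004, 0, 0, 0, 0.5],
    [0, 0, 0, 0, 0, 0, 0.5],
    [0, 0, 0, 0, 0, 0, 0.5],
    [0, 0, 0, 0, 0, 0, 0.5],
    [0, 0, 0, 0, 0, 0, 0.5],
    [0, 0, 0, 0, 0, 0, 0.5],
  ],
)

```text
clock: 39.22
eef_pos: [650.4, -327.3, -24.9]
eef_rot: [[-0.003, 1.0, -0.001], [1.0, 0.003, 0.0], [0.0, -0.001, -1.0]]
ft_force: [0.4, -1.1, -0.9]
finger_gap: 0.491
```

Run:
```python
from h import *
s=st(); w=shot('wrist','w28'); crop('w28',220,160,420,300,3.8,'c35')
```

```text
t 39.22 pos [ 650.4 -327.3  -24.9] gap 0.491 F [ 0.4 -1.1 -0.9]
[[-0.003, 1.0, -0.001], [1.0, 0.003, 0.0], [0.0, -0.001, -1.0]] q [ 0.294  0.979  0.262  1.403 -0.304  0.8    0.661]
```

View pics/c35.png

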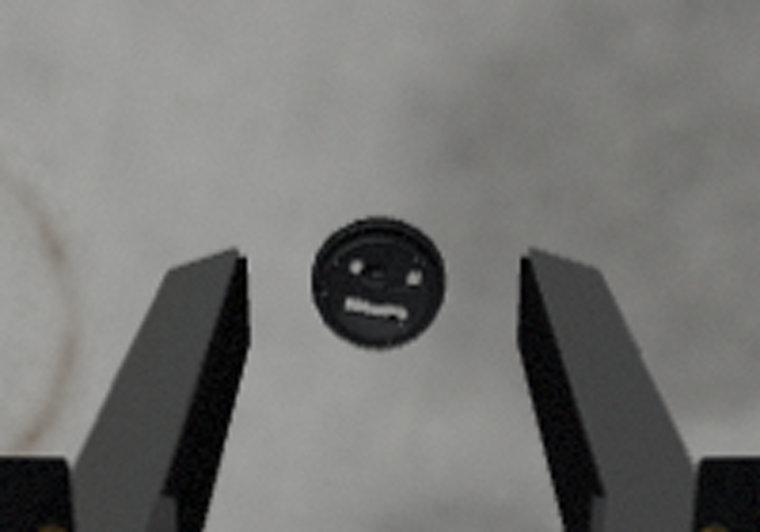

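Run:
```python
from h import *
w=load('w28'); u,v=cp([(379,283)],220,160,3.8)[0]; A=p3(w,u,v,9); print(A); plan([A[0],A[1],-34.5],0.2,1)
```

```text
[ 650.33320936 -324.37972291    9.        ]
dist [-0.1  2.9 -9.7] dyaw 0.0 max step mm 10.1 deg 0.02
[[0.0059, -0.0003, np.float64(0.0193), 0, 0, np.float64(-0.002), 1]]
```

apply_moves(
  deltas=[
    [0.006, 0, 0.01, 0, 0, 0, 0.5],
    [0, 0, 0.006, 0, 0, 0, 0.5],
    [0, 0, 0, 0, 0, 0, 0.5],
    [0, 0, 0, 0, 0, 0, 0.5],
  ],
)

```text
clock: 39.6
eef_pos: [650.3, -324.0, -33.1]
eef_rot: [[-0.003, 1.0, -0.001], [1.0, 0.003, 0.0], [0.0, -0.001, -1.0]]
ft_force: [-0.0, 0.2, 0.8]
finger_gap: 0.5
```

apply_moves(
  deltas=[
    [0, 0, 0.004, 0, 0, 0, 0.4],
    [0, 0, 0, 0, 0, 0, 0.35],
    [0, 0, 0, 0, 0, 0, 0.35],
  ],
)

```text
clock: 39.85
eef_pos: [650.9, -324.8, -34.0]
eef_rot: [[-0.003, 1.0, 0.001], [1.0, 0.003, -0.001], [-0.001, 0.001, -1.0]]
ft_force: [0.2, 0.4, 2.6]
finger_gap: 0.36
```

Run:
```python
from h import *
s=st(); w=shot('wrist','w29'); crop('w29',220,160,420,300,3.8,'c36')
C=cloud(w)
for f in ('w28','w29'):
    w=load(f);C=cloud(w)[215:300,200:440].reshape(-1,4); 
    m=(C[:,1]>-321)&(C[:,1]<-308)&(C[:,2]>4)&(C[:,2]<60); print(f,np.percentile(C[m,2],[0,1,3,10]))
```

```text
t 39.85 pos [ 650.9 -324.8  -34. ] gap 0.36 F [0.2 0.4 2.6]
[[-0.003, 1.0, 0.001], [1.0, 0.003, -0.001], [-0.001, 0.001, -1.0]] q [ 0.291  0.989  0.259  1.409 -0.308  0.783  0.661]
w28 [4.01348863 4.44505561 6.01997131 8.58123592]
w29 [4.03287668 4.37879259 5.51741904 8.04650035]
```

View pics/c36.png

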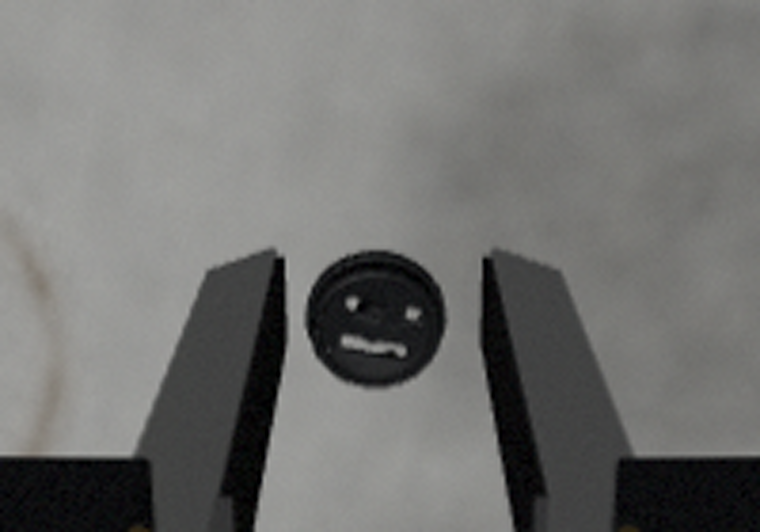

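apply_moves(
  deltas=[
    [0, 0, -0.003, 0, 0, 0, 0.3],
    [0, 0, 0, 0, 0, 0, 0.27],
    [0, 0, 0, 0, 0, 0, 0.2],
    [0, 0, 0, 0, 0, 0, 0.15],
    [0, 0, 0, 0, 0, 0, 0.1],
    [0, 0, 0, 0, 0, 0, 0.1],
    [0, 0, 0, 0, 0, 0, 0.1],
    [0, 0, 0, 0, 0, 0, 0.1],
  ],
  grip_force=15,
)

```text
clock: 40.57
eef_pos: [650.7, -324.3, -33.1]
eef_rot: [[-0.003, 1.0, -0.0], [1.0, 0.003, 0.0], [0.0, -0.0, -1.0]]
ft_force: [0.5, 0.5, 0.6]
finger_gap: 0.232
```

apply_moves(
  deltas=[
    [0, 0, -0.01, 0, 0, 0, 0.1],
    [0, 0, -0.03, 0, 0, 0, 0.1],
    [0, 0, -0.05, 0, 0, 0, 0.1],
    [0, 0, -0.06, 0, 0, 0, 0.1],
    [0, 0, -0.06, 0, 0, 0, 0.1],
    [0, 0, -0.02, 0, 0, 0, 0.1],
    [0, 0, 0, 0, 0, 0, 0.1],
  ],
)

```text
clock: 41.15
eef_pos: [653.3, -326.0, 86.9]
eef_rot: [[-0.003, 1.0, 0.007], [1.0, 0.003, -0.004], [-0.004, 0.007, -1.0]]
ft_force: [0.3, -0.6, -0.8]
finger_gap: 0.233
```

Run:
```python
from h import *
s=st(); w=shot('wrist','w30'); plan([645.7,-155.5,85],None,1)
```

```text
t 41.15 pos [ 653.3 -326.    86.9] gap 0.233 F [ 0.3 -0.6 -0.8]
[[-0.003, 1.0, 0.007], [1.0, 0.003, -0.004], [-0.004, 0.007, -1.0]] q [ 0.272  0.848  0.301  1.353 -0.272  0.973  0.632]
dist [ -6.1 169.4   0.9] dyaw 0.0 max step mm 169.5 deg 0.0
[[0.3389, -0.011, np.float64(-0.0018), 0, 0, np.float64(-0.0), 1]]
```

View pics/w30.png

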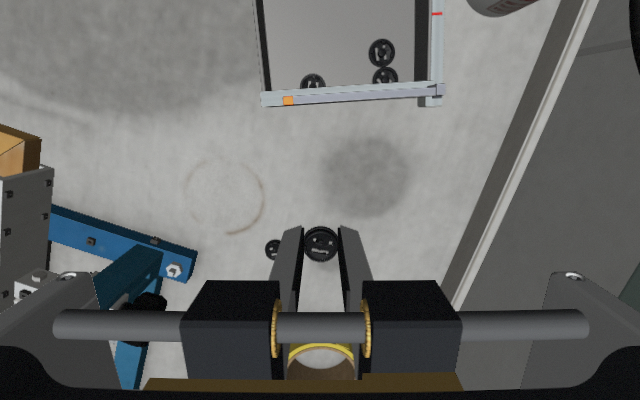

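apply_moves(
  deltas=[
    [0.03, 0, 0, 0, 0, 0, 0.1],
    [0.06, -0.002, 0, 0, 0, 0, 0.1],
    [0.07, -0.003, 0, 0, 0, 0, 0.1],
    [0.07, -0.003, 0, 0, 0, 0, 0.1],
    [0.06, -0.003, 0, 0, 0, 0, 0.1],
    [0.035, 0, 0, 0, 0, 0, 0.1],
    [0.014, 0, 0, 0, 0, 0, 0.1],
    [0, 0, 0.02, 0, 0, 0, 0.1],
    [0, 0, 0.05, 0, 0, 0, 0.1],
    [0, 0, 0.05, 0, 0, 0, 0.1],
  ],
)

```text
clock: 42.03
eef_pos: [644.7, -157.1, 20.9]
eef_rot: [[-0.002, 1.0, 0.001], [1.0, 0.002, -0.002], [-0.002, 0.001, -1.0]]
ft_force: [-0.2, 0.1, -1.6]
finger_gap: 0.235
```

apply_moves(
  deltas=[
    [0, 0, 0.04, 0, 0, 0, 0.1],
    [0, 0, 0.03, 0, 0, 0, 0.1],
    [0, 0, 0.012, 0, 0, 0, 0.1],
    [0, 0, 0, 0, 0, 0, 0.1],
    [0, 0, 0, 0, 0, 0, 0.1],
  ],
)

```text
clock: 42.45
eef_pos: [644.2, -156.3, -19.5]
eef_rot: [[-0.002, 1.0, -0.001], [1.0, 0.002, -0.001], [-0.001, -0.001, -1.0]]
ft_force: [0.7, -0.5, 0.8]
finger_gap: 0.231
```

Run:
```python
from h import *
s=st(); w=shot('wrist','w31')
```

```text
t 42.45 pos [ 644.2 -156.3  -19.5] gap 0.231 F [ 0.7 -0.5  0.8]
[[-0.002, 1.0, -0.001], [1.0, 0.002, -0.001], [-0.001, -0.001, -1.0]] q [ 0.044  0.896  0.264  1.615 -0.331  0.676  0.476]
```

View pics/w31.png

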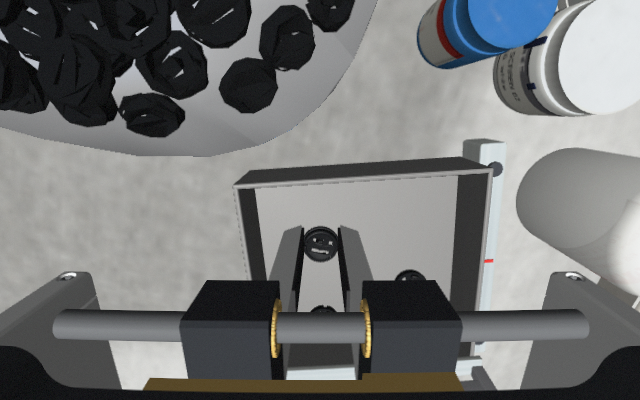

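apply_moves(
  deltas=[
    [0, 0, 0, 0, 0, 0, 0.45],
    [0, 0, 0, 0, 0, 0, 0.45],
    [0, 0, 0, 0, 0, 0, 0.45],
    [0, 0, 0, 0, 0, 0, 0.45],
    [0, 0, -0.03, 0, 0, 0, 0.45],
    [0, 0, -0.06, 0, 0, 0, 0.45],
    [0, 0, -0.08, 0, 0, 0, 0.6],
    [0, 0, -0.08, 0, 0, 0, 0.6],
    [-0.04, 0, -0.03, 0, 0, 0, 0.6],
    [-0.07, 0, 0, 0, 0, 0, 0.6],
  ],
)

```text
clock: 43.33
eef_pos: [649.8, -205.4, 126.8]
eef_rot: [[-0.011, 1.0, 0.01], [1.0, 0.011, 0.002], [0.001, 0.01, -1.0]]
ft_force: [0.6, 0.3, -1.2]
finger_gap: 0.602
```

apply_moves(
  deltas=[
    [-0.07, -0.02, 0, 0, 0, 0, 0.6],
    [-0.07, -0.02, 0, 0, 0, 0, 0.6],
    [-0.07, -0.01, 0, 0, 0, 0, 0.6],
    [-0.07, -0.01, 0, 0, 0, 0, 0.6],
    [-0.05, -0.01, 0, 0, 0, 0, 0.6],
    [0, 0, 0, 0, 0, 0.95, 0.6],
    [0, 0, 0, 0, 0, 0.95, 0.6],
    [0, 0, 0, 0, 0, 0.95, 0.6],
    [0, 0, 0, 0, 0, 0.95, 0.6],
    [0, 0, 0, 0, 0, 0.95, 0.6],
  ],
)

```text
clock: 44.17
eef_pos: [610.4, -374.9, 121.2]
eef_rot: [[0.542, 0.841, 0.0], [0.841, -0.542, 0.0], [0.0, 0.0, -1.0]]
ft_force: [0.3, -0.2, -0.3]
finger_gap: 0.595
```

apply_moves(
  deltas=[
    [0, 0, 0, 0, 0, 0.95, 0.6],
    [0, 0, 0, 0, 0, 0.95, 0.6],
    [0, 0, 0, 0, 0, 0.95, 0.6],
    [0, 0, 0, 0, 0, 0.95, 0.6],
    [0, 0, 0, 0, 0, 0.95, 0.6],
    [0, 0, 0, 0, 0, 0.95, 0.6],
    [0, 0, 0, 0, 0, 0.95, 0.6],
    [0, 0, 0, 0, 0, 0.95, 0.6],
    [0, 0, 0, 0, 0, 0, 0.6],
    [0, 0, 0, 0, 0, 0, 0.6],
  ],
)

```text
clock: 45.0
eef_pos: [610.4, -374.7, 121.0]
eef_rot: [[0.995, 0.095, -0.0], [0.095, -0.995, -0.0], [-0.0, 0.0, -1.0]]
ft_force: [-0.1, -0.2, -0.2]
finger_gap: 0.603
```

Run:
```python
from h import *
s=st(); print(yawof(np.array(s['eef_rot']))); w=shot('wrist','w32')
```

```text
t 45.0 pos [ 610.4 -374.7  121. ] gap 0.603 F [-0.1 -0.2 -0.2]
[[0.995, 0.095, -0.0], [0.095, -0.995, -0.0], [-0.0, 0.0, -1.0]] q [ 0.172  0.876  0.698  1.367 -0.585  1.108 -0.523]
-84.52609628311785
```

View pics/w32.png

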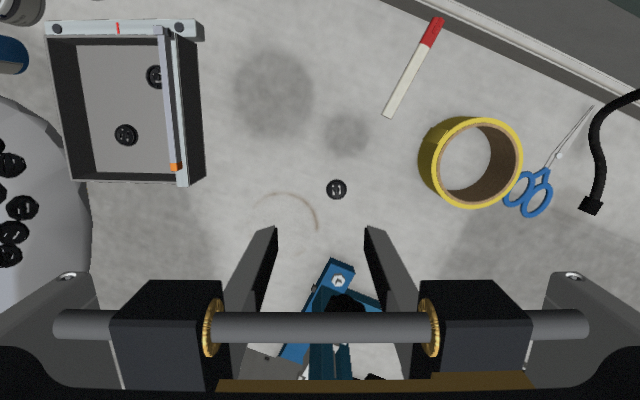

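Run:
```python
from h import *
w=load('w32'); B=p3(w,336.5,189,9); print(B, p3(w,338,283)); plan([B[0],B[1],-24],-88,1)
```

```text
[ 607.17777688 -393.48489132    9.        ] [ 502.22807052 -405.74014137   33.1616981 ]
dist [  -3.2  -18.7 -145. ] dyaw -3.5 max step mm 146.2 deg 3.47
[[-0.01, 0.0366, np.float64(0.29), 0, 0, np.float64(0.504), 1]]
```

apply_moves(
  deltas=[
    [-0.005, 0.018, 0.03, 0, 0, 0, 0.6],
    [-0.005, 0.0186, 0.05, 0, 0, 0, 0.6],
    [0, 0, 0.06, 0, 0, 0, 0.6],
    [0, 0, 0.06, 0, 0, 0, 0.6],
    [0, 0, 0.05, 0, 0, 0, 0.6],
    [0, 0, 0.03, 0, 0, 0, 0.6],
    [0, 0, 0.01, 0, 0, 0, 0.5],
    [0, 0, 0, 0, 0, 0, 0.5],
    [0, 0, 0, 0, 0, 0, 0.5],
    [0, 0, 0, 0, 0, 0, 0.5],
  ],
)

```text
clock: 45.88
eef_pos: [608.1, -394.9, -22.2]
eef_rot: [[0.996, 0.092, 0.002], [0.092, -0.996, -0.002], [0.002, 0.002, -1.0]]
ft_force: [-0.3, -0.0, -0.1]
finger_gap: 0.501
```

Run:
```python
from h import *
s=st(); w=shot('wrist','w33')
```

```text
t 45.88 pos [ 608.1 -394.9  -22.2] gap 0.501 F [-0.3 -0.  -0.1]
[[0.996, 0.092, 0.002], [0.092, -0.996, -0.002], [0.002, 0.002, -1.0]] q [ 0.237  1.04   0.607  1.424 -0.684  0.891 -0.432]
```

View pics/w33.png

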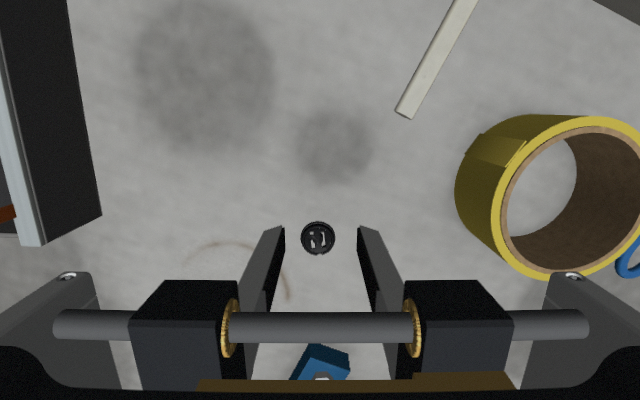

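Run:
```python
from h import *
w=load('w33'); B=p3(w,318,238.5,9); print(B, p3(w,500,170),p3(w,540,125)); plan([B[0],B[1],-33],None,1)
C=cloud(w).reshape(-1,4); m=(C[:,1]<-440)&(C[:,1]>-520)&(C[:,0]>590)&(C[:,0]<700)&(C[:,2]<120)&(C[:,2]>20); print(C[m].min(0),C[m].max(0))
```

```text
[ 607.20215712 -393.55294902    9.        ] [ 668.59116989 -482.40656566   42.02071479] [ 693.12799145 -501.75182376   35.75290589]
dist [ -1.    1.2 -10.9] dyaw 0.0 max step mm 11.0 deg 0.0
[[-0.0018, -0.0025, np.float64(0.0219), 0, 0, np.float64(-0.0), 1]]
[ 599.95463302 -519.99829777   20.00072997    1.        ] [ 699.97439027 -462.80655148  119.99863702    1.        ]
```

apply_moves(
  deltas=[
    [-0.0015, -0.002, 0.01, 0, 0, 0, 0.45],
    [0, 0, 0.006, 0, 0, 0, 0.45],
    [0, 0, 0, 0, 0, 0, 0.45],
    [0, 0, 0, 0, 0, 0, 0.45],
  ],
)

```text
clock: 46.27
eef_pos: [606.1, -392.4, -32.2]
eef_rot: [[0.996, 0.092, -0.0], [0.092, -0.996, 0.0], [-0.0, -0.0, -1.0]]
ft_force: [1.1, -0.4, -0.1]
finger_gap: 0.451
```

Run:
```python
from h import *
s=st(); w=shot('wrist','w34'); crop('w34',220,160,420,300,3.8,'c37')
```

```text
t 46.27 pos [ 606.1 -392.4  -32.2] gap 0.451 F [ 1.1 -0.4 -0.1]
[[0.996, 0.092, -0.0], [0.092, -0.996, 0.0], [-0.0, -0.0, -1.0]] q [ 0.238  1.05   0.599  1.431 -0.69   0.877 -0.427]
```

View pics/c37.png

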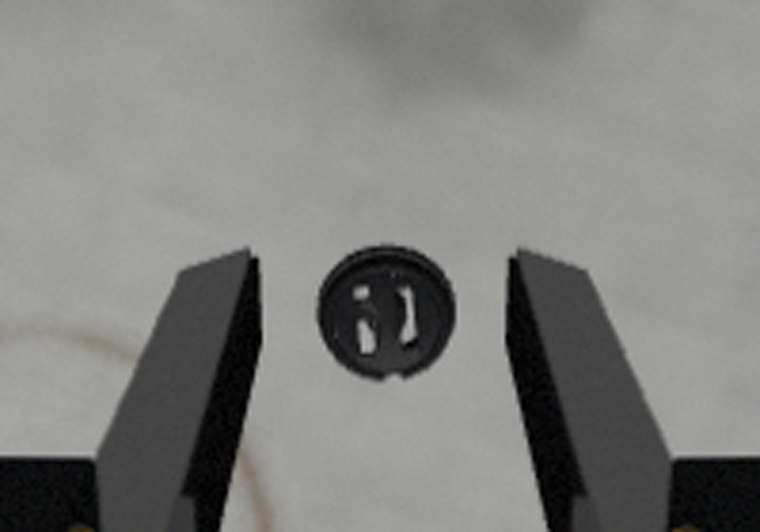

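apply_moves(
  deltas=[
    [0, 0, 0.002, 0, 0, 0, 0.35],
    [0, 0, 0, 0, 0, 0, 0.3],
    [0, 0, 0, 0, 0, 0, 0.27],
    [0, 0, 0, 0, 0, 0, 0.2],
    [0, 0, 0, 0, 0, 0, 0.15],
    [0, 0, 0, 0, 0, 0, 0.1],
    [0, 0, 0, 0, 0, 0, 0.1],
    [0, 0, 0, 0, 0, 0, 0.1],
    [0, 0, 0, 0, 0, 0, 0.1],
  ],
)

```text
clock: 47.07
eef_pos: [606.2, -392.7, -33.1]
eef_rot: [[0.996, 0.092, -0.0], [0.092, -0.996, 0.0], [-0.0, -0.0, -1.0]]
ft_force: [0.3, -0.7, 0.3]
finger_gap: 0.233
```

apply_moves(
  deltas=[
    [0, 0, -0.01, 0, 0, 0, 0.1],
    [0, 0, -0.03, 0, 0, 0, 0.1],
    [0, 0, -0.05, 0, 0, 0, 0.1],
    [0, 0, -0.06, 0, 0, 0, 0.1],
    [0, 0, -0.06, 0, 0, 0, 0.1],
    [0, 0, -0.04, 0, 0, 0, 0.1],
    [0, 0, -0.02, 0, 0, 0, 0.1],
    [0, 0, 0, 0, 0, 0, 0.1],
  ],
)

```text
clock: 47.73
eef_pos: [607.7, -394.3, 105.9]
eef_rot: [[0.996, 0.092, 0.005], [0.092, -0.996, -0.003], [0.004, 0.004, -1.0]]
ft_force: [0.5, -0.1, -0.3]
finger_gap: 0.235
```

Run:
```python
from h import *
s=st(); w=shot('wrist','w35'); plan([645.7,-155.5,100],None,1)
```

```text
t 47.73 pos [ 607.7 -394.3  105.9] gap 0.235 F [ 0.5 -0.1 -0.3]
[[0.996, 0.092, 0.005], [0.092, -0.996, -0.003], [0.004, 0.004, -1.0]] q [ 0.205  0.899  0.688  1.361 -0.597  1.086 -0.498]
dist [ 38.9 237.6  -3.5] dyaw 0.0 max step mm 240.8 deg 0.0
[[0.1212, -0.4661, np.float64(0.0069), 0, 0, np.float64(-0.0), 1]]
```

View pics/w35.png

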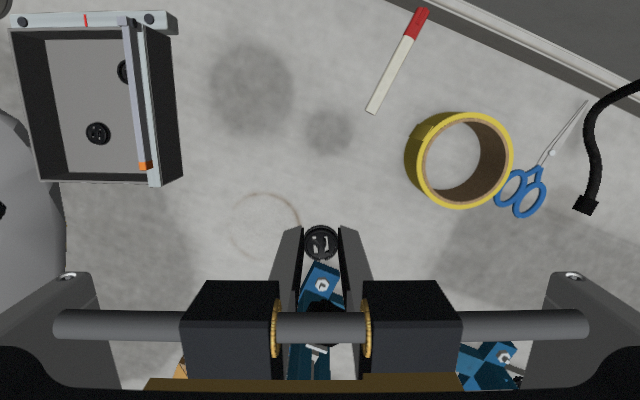

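apply_moves(
  deltas=[
    [0.012, -0.03, 0, 0, 0, 0, 0.1],
    [0.025, -0.065, 0, 0, 0, 0, 0.1],
    [0.028, -0.075, 0, 0, 0, 0, 0.1],
    [0.028, -0.075, 0, 0, 0, 0, 0.1],
    [0.028, -0.075, 0, 0, 0, 0, 0.1],
    [0.022, -0.065, 0, 0, 0, 0, 0.1],
    [0.013, -0.035, 0, 0, 0, 0, 0.1],
    [0, -0.012, 0, 0, 0, 0, 0.1],
    [0, 0, 0, 0, 0, 0, 0.1],
    [0, 0, 0, 0, 0, 0, 0.1],
  ],
)

```text
clock: 48.62
eef_pos: [662.7, -172.2, 101.1]
eef_rot: [[0.996, 0.09, -0.002], [0.09, -0.996, -0.001], [-0.002, 0.001, -1.0]]
ft_force: [-0.1, 0.1, 0.2]
finger_gap: 0.234
```

Run:
```python
from h import *
s=st(); w=shot('wrist','w36'); plan([665,-172,-8],None,1)
```

```text
t 48.62 pos [ 662.7 -172.2  101.1] gap 0.234 F [-0.1  0.1  0.2]
[[0.996, 0.09, -0.002], [0.09, -0.996, -0.001], [-0.002, 0.001, -1.0]] q [-0.158  0.861  0.717  1.488 -0.618  1.029 -0.77 ]
dist [   2.4    1.3 -109.5] dyaw 0.0 max step mm 109.6 deg 0.0
[[0.005, -0.0022, np.float64(0.2191), 0, 0, np.float64(-0.0), 1]]
```

View pics/w36.png

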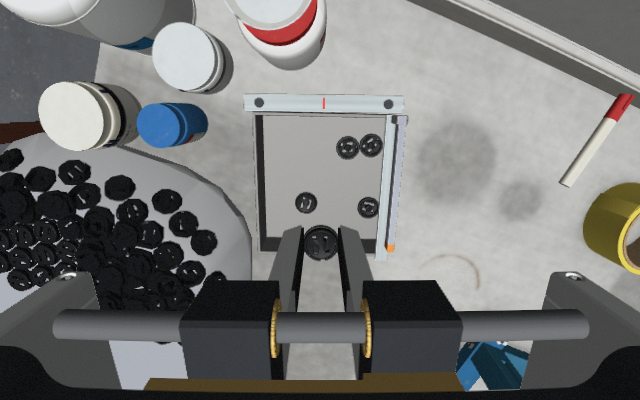

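Run:
```python
from h import *
w=load('w36')
for u,v in [(347,147),(371,145),(306,203),(368,207)]: print(np.round(p3(w,u,v,12),0))
```

```text
[ 710. -195.   12.]
[ 714. -219.   12.]
[ 647. -159.   12.]
[ 648. -225.   12.]
```

apply_moves(
  deltas=[
    [0.02, 0, 0, 0, 0, 0, 0.1],
    [0.015, 0, 0.02, 0, 0, 0, 0.1],
    [0, 0, 0.05, 0, 0, 0, 0.1],
    [0, 0, 0.05, 0, 0, 0, 0.1],
    [0, 0, 0.05, 0, 0, 0, 0.1],
    [0, 0, 0.03, 0, 0, 0, 0.1],
    [0, 0, 0.018, 0, 0, 0, 0.1],
    [0, 0, 0, 0, 0, 0, 0.1],
    [0, 0, 0, 0, 0, 0, 0.1],
  ],
)

```text
clock: 49.42
eef_pos: [681.6, -169.9, -6.8]
eef_rot: [[0.996, 0.091, 0.0], [0.091, -0.996, -0.001], [0.0, 0.001, -1.0]]
ft_force: [0.3, -0.5, 0.6]
finger_gap: 0.231
```

apply_moves(
  deltas=[
    [0, 0, 0, 0, 0, 0, 0.4],
    [0, 0, 0, 0, 0, 0, 0.4],
    [0, 0, 0, 0, 0, 0, 0.4],
    [0, 0, 0, 0, 0, 0, 0.4],
    [0, 0, -0.02, 0, 0, 0, 0.4],
    [0, 0, -0.05, 0, 0, 0, 0.4],
    [0, 0, -0.07, 0, 0, 0, 0.4],
    [0, 0, -0.07, 0, 0, 0, 0.4],
    [0, 0, -0.07, 0, 0, 0, 0.4],
    [0, 0, -0.05, 0, 0, 0, 0.4],
  ],
)

```text
clock: 50.25
eef_pos: [682.5, -169.8, 162.6]
eef_rot: [[0.996, 0.092, 0.004], [0.092, -0.996, -0.002], [0.004, 0.002, -1.0]]
ft_force: [0.5, 0.1, -0.4]
finger_gap: 0.4
```

Run:
```python
from h import *
s=st(); w=shot('wrist','w37')
```

```text
t 50.25 pos [ 682.5 -169.8  162.6] gap 0.4 F [ 0.5  0.1 -0.4]
[[0.996, 0.092, 0.004], [0.092, -0.996, -0.002], [0.004, 0.002, -1.0]] q [-0.166  0.825  0.751  1.375 -0.578  1.161 -0.829]
```

View pics/w37.png

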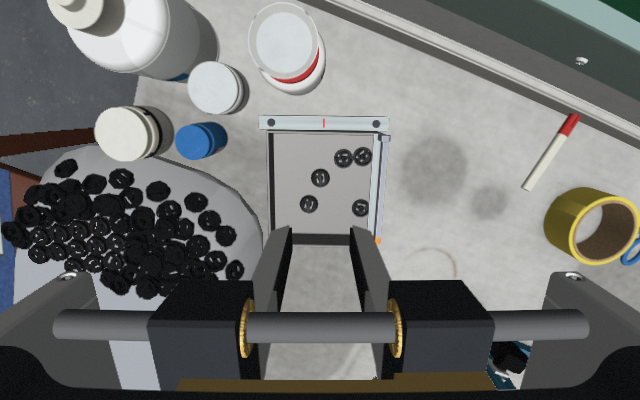

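apply_moves(
  deltas=[
    [-0.03, 0, -0.05, 0, 0, 0, 0.4],
    [-0.06, 0, -0.05, 0, 0, 0, 0.4],
    [-0.06, 0, -0.03, 0, 0, 0, 0.4],
    [-0.06, 0, 0, 0, 0, 0, 0.4],
    [-0.03, 0, 0, 0, 0, 0, 0.4],
    [0, 0, 0, 0, 0, 0, 0.4],
    [0, 0, 0, 0, 0, 0, 0.4],
  ],
)

```text
clock: 50.88
eef_pos: [562.2, -179.8, 224.0]
eef_rot: [[0.996, 0.091, 0.002], [0.091, -0.996, 0.001], [0.002, -0.001, -1.0]]
ft_force: [0.4, 0.3, 0.0]
finger_gap: 0.401
```

Run:
```python
from h import *
s=st(); w=shot('wrist','w38'); crop('w38',230,0,430,160,4,'c38'); shot('top','t6'); shot('side','s13'); crop('s13',200,150,440,320,3.3,'c39')
```

```text
t 50.88 pos [ 562.2 -179.8  224. ] gap 0.401 F [0.4 0.3 0. ]
[[0.996, 0.091, 0.002], [0.091, -0.996, 0.001], [0.002, -0.001, -1.0]] q [-0.228  0.605  0.823  1.639 -0.485  1.113 -0.753]
```

View pics/w38.png

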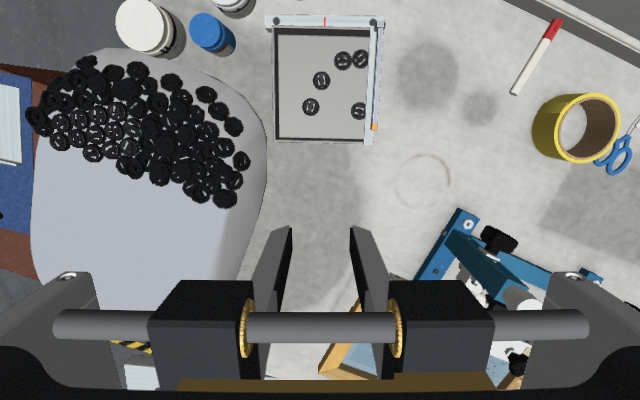

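View pics/c39.png

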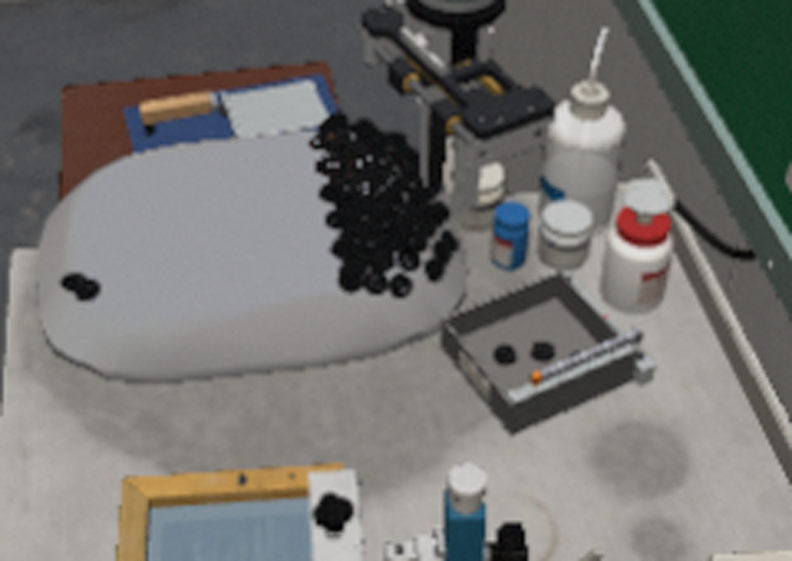

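View pics/t6.png

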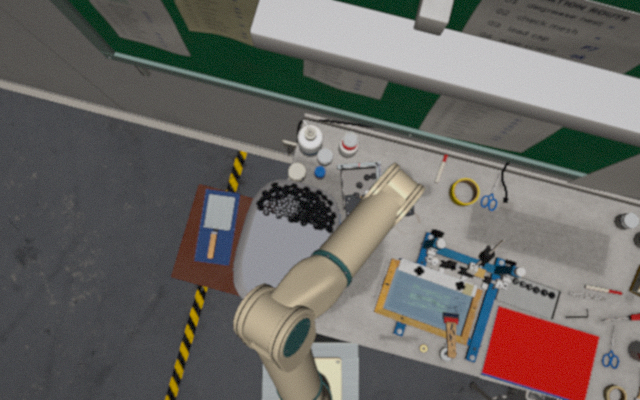

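View pics/c38.png

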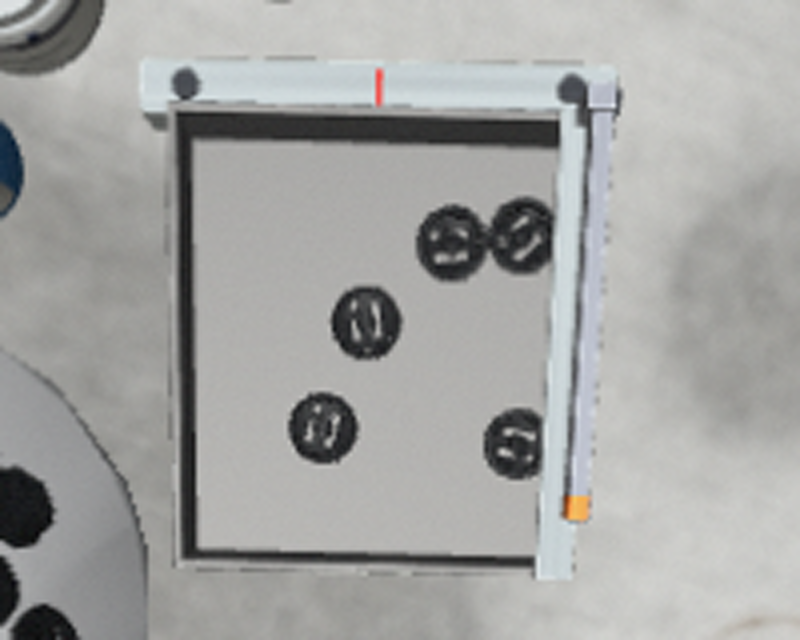

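Run:
```python
from h import *
w=load('w38')
b=fit(w,[(70,65,40),(-70,65,40),(-70,-53,50),(-70,-65,50),(70,-65,70)],cp([(168,103),(175,566),(538,577),(572,579),(618,80)],230,0,4),(672,-174,.07))
r=fit(w,[(16,75,25),(0,75,25),(8,0,25)],cp([(141,60),(141,109),(379,87)],230,0,4),(742,-169,.07))
c,s=np.cos(r[2]),np.sin(r[2]); d=b[:2]-r[:2]; print('bin in rail frame',c*d[0]+s*d[1],-s*d[0]+c*d[1])
p=w; print('pot',np.round(p3(w,206,25,66),0))
t=load('t6'); t0=load('top0'); print(np.round(p3(t,319.8,172,66),0), np.round(p3(t0,320.2,171,66),0))
```

```text
pose [ 6.718235e+02 -1.741883e+02  7.240000e-02] deg 4.15 res px [[-0.4, -0.8], [0.1, 0.4], [-0.3, 0.2], [0.5, -0.1], [0.1, 0.2]]
pose [ 7.420052e+02 -1.686897e+02  7.850000e-02] deg 4.5 res px [[-0.4, -0.9], [-0.0, 0.9], [0.5, 0.0]]
bin in rail frame -70.39678111320764 0.02546166689121776
pot [724. -35.  66.]
[715. -31.  66.] [719. -33.  66.]
```

Run:
```python
from h import *
st(); print(ticket.sign_off())
```

```text
t 51.03 pos [ 563.3 -179.4  222.8] gap 0.398 F [-0.1  0.2  0.1]
[[0.996, 0.093, 0.001], [0.093, -0.996, -0.0], [0.0, 0.0, -1.0]] q [-0.228  0.608  0.822  1.637 -0.485  1.112 -0.753]
the job is handed in; nothing more can be done
None
```

The job is done and handed in at 51 s of the 210 s allowed. I worked in this order:
- **Bin:** moved back against the rail, gripped by its front wall.
- **Shovel:** carried level to the bin, with its side edge rested on the ledge.
- **Scrape:** blade drawn fully out under the rim bar, so all three loaded caps dropped into the bin.
- **Shovel return:** laid empty along the blue mat.
- **Stray caps:** both lifted into the bin. I laid the shovel down before this, since the gripper had to be free.

**Last checks:**
- **Bin position:** its origin fits at 70.4 mm from the rail face, where 70 is flush. It is within 0.1 mm of centred and about 0.3° off parallel.
- **Caps:** five are visible in the bin and none on the bench. I saw only two strays at any point, so I take the third to be absent.
- **Shovel:** empty and lying along the mat.
- **Blue-lidded pot:** still standing where it was. My readings of its position differ by 4 to 9 mm, which I put down to picking pixels by hand; I saw no contact.

**What went wrong or disagreed:**
- **Fingertips:** they sit about 35 mm behind the TCP the robot reports. My first grip on the bin therefore closed on air above the wall and the fingers passed over it; nothing was disturbed. I allowed for this afterwards.
- **First stray:** I closed too high on it at first, pressing its top with about 6 N. I reopened, went lower and picked it up cleanly.
- **Knock:** I saw no sign of the possible knock to the bin or strays.

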